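# Stack a returned chestpiece in the cleaning fixture

## Task

Somebody left the ear tip case in the fixture's pocket: take it out and send it down the chute so that it ends in the lower tray. Then stack the set squarely and flat in the pocket, in this order: the chestpiece body, every spacer plate that lies on the counter, and the steel bell cover on top. Last, press the fixture's hinged cover down until its catch holds it shut; leave all other things where they are.

Things in the scene. Friction and masses are not known exactly. Their poses are not given: they have to be found in the camera images.
- fixture: Fixed stacking fixture; origin on the counter under the pocket's middle, z up. Base plate 12 mm thick, x -90..70, y -58..58 mm. Four steel corner angles, 74 mm high overall, form the pocket. Also a catch post (8 x 22 mm, 87 mm high) at x = -84 mm and two hinge posts (88 mm high) at x = 60, y = +-42 mm.
- pocket (a point): Centre of the pocket's floor (12 mm above the counter); axes as the fixture. 61 mm square between the inner faces of the corner angles (6 mm thick, legs 11 mm). The middle 39 mm of each side is open, so fingers can hold a part by its sides all the way down; best on the +y and -y sides, where nothing else stands.
- cover (a joint): Hinged cover, rad: 0 = shut, 1.75 = open, leaning back a little. A light spring (under 1 N at the free edge) reopens it from any angle unless the catch holds. At about 0.1 rad its free edge meets the ball catch; about 7 N down on the pad takes it past, and at 0 the catch holds with about 4 N. Push its outer face over with closed fingertips, then press the pad down.
- cover_hinge (a point): Middle of the cover's hinge axis, at x = 60 mm, z = 82 mm in the fixture's frame, axis along the fixture's y; turns with the cover. The cover is a clear 5 mm plate, steel-rimmed, 70 mm wide, reaching 118 mm from the hinge (towards the fixture's -x when shut, its middle plane then 82 mm above the counter).
- cover_pad (a point): Black rubber press pad on the outer (upper when shut) face of the cover, 100 mm from the hinge axis, on the middle line; moves with the cover.
- chute: Fixed metal return chute. Origin on the counter, z up. A smooth steep slide 124 mm wide between side lips (24 mm high) falls towards the chute's -y, from y = +70 mm, z = 155 mm to y = -60 mm, z = 35 mm, into a low open tray.
- chute_mid (a point): Point on the slide's surface, on its middle line, in the upper part (113 mm above the counter); a thing let go just above it slides down into the tray. Axes as the chute.
- tray (a point): Centre of the lower tray's floor (6 mm above the counter). Inside 124 mm (x) by 146 mm (y), walls 42 mm high. Axes as the chute.
- case: Orange plastic ear tip case, 48 (x) x 42 (y) x 24 mm high, 50 g; origin under its centre. At the start it lies in the fixture's pocket, roughly in line with the fixture.
- chestpiece: Grey chestpiece body with a rounded square housing 56 x 56 mm, 24 mm high, a round steel face on top, about 160 g; origin under its centre.
- bell_cover: Steel bell cover, the top disc: round, 56 mm across, 10 mm high (upright rim 7 mm, then bevelled), about 120 g; origin under its centre.
- spacer1: Flat black spacer plate, 56 x 56 mm, 7 mm thick, with a grey round centre, about 40 g; the same either way up. Origin at its CENTRE (3.5 mm above what it lies on). Two to four of the four spacers are there in any run.
- spacer2: Flat black spacer plate, 56 x 56 mm, 7 mm thick, with a grey round centre, about 40 g; the same either way up. Origin at its CENTRE (3.5 mm above what it lies on). Two to four of the four spacers are there in any run.
- spacer3: Flat black spacer plate, 56 x 56 mm, 7 mm thick, with a grey round centre, about 40 g; the same either way up. Origin at its CENTRE (3.5 mm above what it lies on). Two to four of the four spacers are there in any run.
- spacer4: Flat black spacer plate, 56 x 56 mm, 7 mm thick, with a grey round centre, about 40 g; the same either way up. Origin at its CENTRE (3.5 mm above what it lies on). Two to four of the four spacers are there in any run.
- desk_bell: Bystander: brass desk bell, 68 mm across, 47 mm high; origin under its centre.
- stamp: Bystander: rubber stamp with a wooden knob, 26 mm square foot, 43 mm high; origin under its centre.
- stapler: Bystander: stapler, 125 x 34 x 39 mm; origin under its centre.
- gel: Bystander: bottle of hand gel, 60 mm across, 150 mm high; origin under its centre.
- mug: Bystander: white mug, 80 mm across, 90 mm high; origin under its centre.
- tape: Bystander: grey roll lying flat, 60 mm across, 18 mm high; origin under its centre.
- pen: Bystander: black pen lying down, 10 mm thick, 140 mm long; origin under its centre.
Things that resemble listed ones, but are neither listed nor needed, are in the scene too. What is shaped like the chestpiece but pink or red is not meant.

How it is judged:
On the way, in this order (a step that is already met when the one before it is completed fails the run):
1. the ear tip case lies at rest in the lower tray (x of case in the frame of tray between -0.062 and 0.062 m and y of case in the frame of tray between -0.075 and 0.075 m and z of case in the frame of tray between -0.005 and 0.05 m and linear speed of case below 0.03 m/s), for 0.2 s.
2. the chestpiece body lies flat and square on the pocket's floor (horizontal distance between chestpiece and pocket below 0.006 m and z of chestpiece in the frame of pocket between -0.003 and 0.003 m and angle between chestpiece's own z axis and vertical below 0.05 rad and (angle between the x axis of chestpiece and the x axis of fixture, either way round below 0.12 rad or angle between the x axis of chestpiece and the y axis of fixture, either way round below 0.12 rad)), for 0.2 s.
3. every spacer there is lies flat and square in the pocket on the body (horizontal distance between each of spacer1, spacer2, spacer3, spacer4 and pocket below 0.006 m and z of spacer1 in the frame of pocket between 0.0245 and 0.0515 m and (angle between spacer1's own z axis and vertical below 0.05 rad or angle between spacer1's own z axis and vertical above 3.09 rad) and (angle between the x axis of spacer1 and the x axis of fixture, either way round below 0.12 rad or angle between the x axis of spacer1 and the y axis of fixture, either way round below 0.12 rad) and linear speed of each of spacer1, spacer2, spacer3, spacer4 below 0.03 m/s and z of spacer2 in the frame of pocket between 0.0245 and 0.0515 m and (angle between spacer2's own z axis and vertical below 0.05 rad or angle between spacer2's own z axis and vertical above 3.09 rad) and (angle between the x axis of spacer2 and the x axis of fixture, either way round below 0.12 rad or angle between the x axis of spacer2 and the y axis of fixture, either way round below 0.12 rad) and z of spacer3 in the frame of pocket between 0.0245 and 0.0515 m and (angle between spacer3's own z axis and vertical below 0.05 rad or angle between spacer3's own z axis and vertical above 3.09 rad) and (angle between the x axis of spacer3 and the x axis of fixture, either way round below 0.12 rad or angle between the x axis of spacer3 and the y axis of fixture, either way round below 0.12 rad) and z of spacer4 in the frame of pocket between 0.0245 and 0.0515 m and (angle between spacer4's own z axis and vertical below 0.05 rad or angle between spacer4's own z axis and vertical above 3.09 rad) and (angle between the x axis of spacer4 and the x axis of fixture, either way round below 0.12 rad or angle between the x axis of spacer4 and the y axis of fixture, either way round below 0.12 rad)), for 0.2 s.
4. the bell cover lies flat on top of the stack (horizontal distance between bell_cover and pocket below 0.006 m and z of bell_cover in the frame of pocket between 0.035 and 0.055 m and angle between bell_cover's own z axis and vertical below 0.05 rad and z of each of spacer1, spacer2, spacer3, spacer4 in the frame of bell_cover below -0.002 m and linear speed of bell_cover below 0.03 m/s), for 0.2 s.
5. the cover is shut in its catch (value of joint cover below 0.04 rad), for 0.3 s.
At the end, for the whole second after the job is handed in: Case at rest in the lower tray; in the pocket, within 6 mm of centre, 0.05 rad of level and (body, spacers) 0.12 rad of square: chestpiece upright on the floor, all spacers present on it, bell cover upright on top; cover shut (below 0.04 rad); all at rest (all of step 1 and all of step 2 and all of step 3 and all of step 4 and value of joint cover below 0.04 rad and linear speed of chestpiece below 0.03 m/s); the robot touches nothing.
It fails at once if one of the other things is knocked away (over 30 mm) (distance of any of desk_bell, stamp, stapler, gel, mug, tape, pen from where it was at the start of the episode above 0.03 m).
Of spacer1, spacer2, spacer3, spacer4 only 2 to 4 are there at a start; the rules pass over those that are not, and their reading is None.
At some moment in a run one of chestpiece, bell_cover, spacer1, spacer2, spacer3, spacer4 may be knocked a few centimetres aside while the robot is not near it.
Once in a run the grip may slacken for a moment while it holds something.
It also fails if it takes over 208 s, if anything falls off the work surface, if the arm or the gripper's body presses on something with over 40 N, if the wrist force passes 120 N, or if a joint passes its speed limit or range.

## Robot

A 6-joint arm with a two-finger parallel gripper is mounted at the origin on the work surface. World frame = base frame: x ahead of the robot, y to its left, z up, the work surface at z = 0. Lengths are in m, angles in rad, forces in N, time in s.
With the tool pointing down it reaches from about 0.325 to 0.775 m from the base axis. Payload 5.5 kg.
Tool frame: the origin (TCP) lies midway between the tips of the shut fingers; the grasp point (between the pads) lies 19 mm behind it; y points along the fingers, x is the direction in which the jaws open and shut, and the axes are right-handed (so a half turn about y gives the same grasp; the last joint's range is limited). The gripper opens to 85 mm and grips with 20 to 120 N. Pads are 22 mm wide; open, the fingers measure 114 mm over their backs; the gripper's body (76 mm by 85 mm) begins 54 mm behind the grasp point. The pads swing forward as they close: fully open they stand 13 mm farther back than shut.
Start: joints at [-1.373, 0.091, 1.231, -0, 1.82, -0.057], TCP at [0.151, -0.581, 0.231] pointing down, gripper open.
Joint ranges: [-2.87, 2.87], [-0.86, 2.18], [0.17, 2.46], [-1.51, 4.65], [0.06, 2.69], [-2.65, 2.65]. Speed limits (rad/s): [2.57, 2.57, 3.01, 3.14, 3.14, 3.14].

## Interface

Orientations are given as a unit quaternion [x, y, z, w].
In Python, from station import get_obs, capture, camera_params, finish_job gives the robot as it stands. The module is installed in compiled form; this text tells all that it offers.
- The arm moves only by the tool jog_arm, never from a script. Its argument "moves" is a list of rows, each an object of numbers: "dx", "dy", "dz": the shift along the tool's x, y, z in units of 25 mm (1.0 is 25 mm); "ax", "ay", "az": the turn, a rotation vector about the tool's x, y, z in units of 6 degrees (1.0 is 6 degrees); "jaw": the finger opening in mm, from 0 to 85.4. In form: [{"dx": .., "dy": .., "dz": .., "ax": .., "ay": .., "az": .., "jaw": ..}, ...]. A call has exactly 5 rows; each row is the pose to reach, as a shift and turn from the pose commanded when the call began, along the tool's axes at that moment; what a row does not reach only later rows make up. A row lasts 1/10 s, in which the tool goes at most 50 mm and 8.59 degrees, less where a joint would pass 70% of its speed; a pose out of reach is approached as far as the arm can. A call with a gripper value outside its range is refused whole. The fingers move at their own pace and stop on an object; "newtons" is the grip in N (left out, the last holds). Time passes only in rows, so rows that repeat a pose let the fingers close, or fill a call up. It gives the time, the measured TCP pose, the force and the opening at its end, in the units of the state.
- get_obs(): the state, without advancing time (a new reading comes with each control period).
- capture(name): name is "side" or "top"; returns the picture (420x560x3 uint8, red, green, blue); there is no depth.
- camera_params(name): a dict with "intrinsics" (3x3 intrinsics, pixels), "rvec" (rotation vector, rad) and "tvec" (3), from world to camera coordinates, as OpenCV has them. Camera axes: x right, y down, z forward; pixel columns grow to the right and rows downward; lengths in m; the calibration is good to about 2 mm. A picture is of the moment at which its call begins. camera_params takes no time and is no camera call.
- finish_job(): hands the job in, once; it reports no verdict.
The state is a dict: "time": time; "joints": joint angles; "dq": joint speeds; "effort": joint torques, N m; "tool_pos": TCP position; "ee_rot": TCP orientation; "wrist_force": force on the tool from outside, world axes, zero at the start; "torque": the same for the moment, N m; "grip_width": finger opening in m.
Only numpy, scipy, OpenCV 4.12 (cv2) and the standard library are available. Lean on these libraries where they do the work, as an engineer would, in place of code of your own. Each camera call takes 0.05 s, during which the arm holds its last target.

## Working session

There is one attempt and no reset: what is moved stays moved. The work goes in short steps, Python scripts to look and compute and a tool call to move; the robot and the scene stay as the last step left them, time stands still between calls to the robot, and variables do not carry over. Pictures are saved under pics/ and viewed, and the job is handed in when it is done.

Besides the shell and the picture viewer there is one more tool, called after "Emit:" by a JSON object that holds its "api" and its "payload". jog_arm: Moves the arm, as the interface text tells. Its arguments: {"type":"object","properties":{"moves":{"type":"array"},"newtons":{"type":"number"}},"required":["moves"]}

```bash
mkdir -p pics; ls; python3 - <<'E'
from station import *
import cv2
print(get_obs())
for n in("side","top"):
    print(n,camera_params(n)); cv2.imwrite(f"pics/{n}0.png",capture(n)[:,:,::-1])
E
```

```text
pics
{'time': 0.0, 'joints': array([-1.37265976e+00,  9.18569676e-02,  1.23192350e+00, -9.25307498e-06,
        1.81982484e+00, -5.67074141e-02]), 'dq': array([ 7.46609796e-04,  2.01356248e-03, -1.14324282e-03,  4.69723191e-04,
        3.10793081e-04,  1.62389478e-05]), 'effort': array([ 7.86097389e-04, -4.58725154e+01, -4.18019593e+01,  1.09698083e-04,
        1.16827316e-02,  2.72427606e-06]), 'tool_pos': array([ 0.15118797, -0.58032655,  0.23013078]), 'ee_rot': array([-0.55902039,  0.43294762, -0.43186855,  0.55994831]), 'wrist_force': array([0.18276493, 0.02273014, 0.24921929]), 'torque': array([-0.02427563,  0.02382481, -0.0103153 ]), 'grip_width': 0.08520428856953904}
side {'intrinsics': array([[484.62792609,   0.        , 290.99505975],
       [  0.        , 484.62792609, 203.31975482],
       [  0.        ,   0.        ,   1.        ]]), 'rvec': array([ 0.44889423, -2.80958066,  1.02200758]), 'tvec': array([0.5401934 , 0.16972528, 1.56463915])}
top {'intrinsics': array([[400.67502828,   0.        , 279.39047657],
       [  0.        , 400.67502828, 212.77223335],
       [  0.        ,   0.        ,   1.        ]]), 'rvec': array([ 2.15544994, -2.1466265 ,  0.11208082]), 'tvec': array([0.01348805, 0.54453743, 1.07733443])}
```

View pics/side0.png

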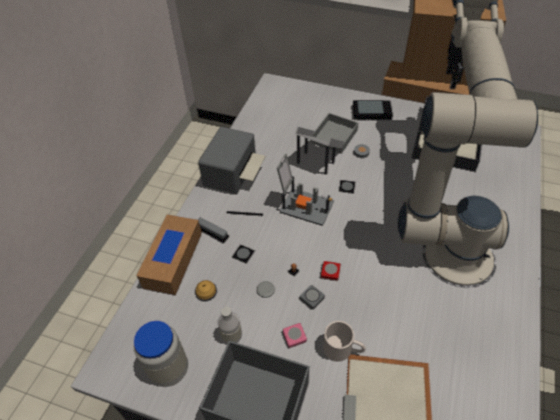

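View pics/top0.png

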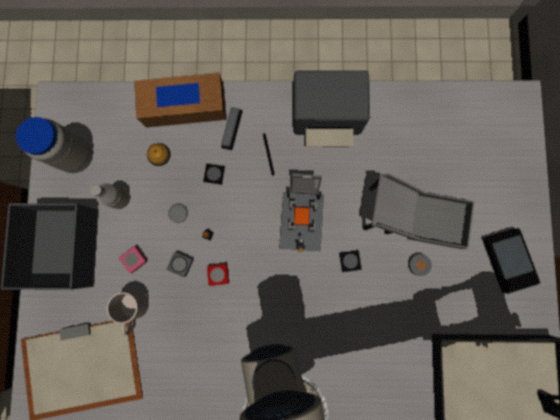

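```bash
cat > h.py <<'E'
from station import *
import cv2, numpy as np
from scipy.spatial.transform import Rotation as R
P={n:camera_params(n) for n in("side","top")}
def ray(n,u,v):
    p=P[n];Rm=cv2.Rodrigues(p["rvec"])[0];K=p["intrinsics"]
    d=Rm.T@np.linalg.inv(K)@np.array([u,v,1.]);c=-Rm.T@p["tvec"];return c,d
def plane(n,u,v,z):
    c,d=ray(n,u,v);return c+d*(z-c[2])/d[2]
def proj(n,X):
    p=P[n];return cv2.projectPoints(np.array(X,float).reshape(-1,3),p["rvec"],p["tvec"],p["intrinsics"],None)[0].reshape(-1,2)
def crop(n,name,u0,v0,u1,v1,s=4,img=None):
    im=capture(n) if img is None else img
    cv2.imwrite(f"pics/{name}.png",cv2.resize(im[v0:v1,u0:u1,::-1],None,fx=s,fy=s,interpolation=cv2.INTER_CUBIC));return im
E
python3 - <<'E'
from h import *
t=cv2.imread("pics/top0.png")[:,:,::-1];s=cv2.imread("pics/side0.png")[:,:,::-1]
crop("top","t1",90,120,290,270,4,t)
crop("top","t2",260,150,490,300,3,t)
crop("side","s1",190,90,380,220,4,s)
crop("side","s2",190,220,380,360,4,s)
E
```

```text
(no output)
```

View pics/t1.png

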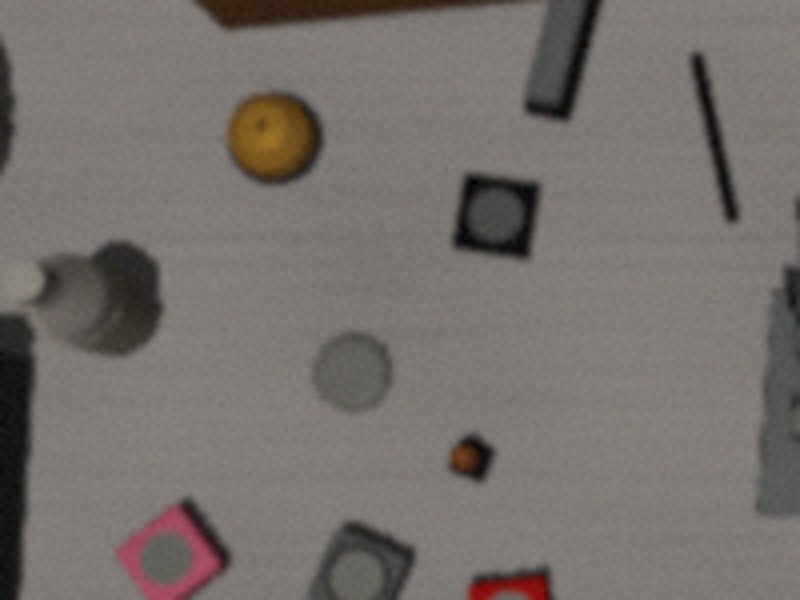

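View pics/t2.png

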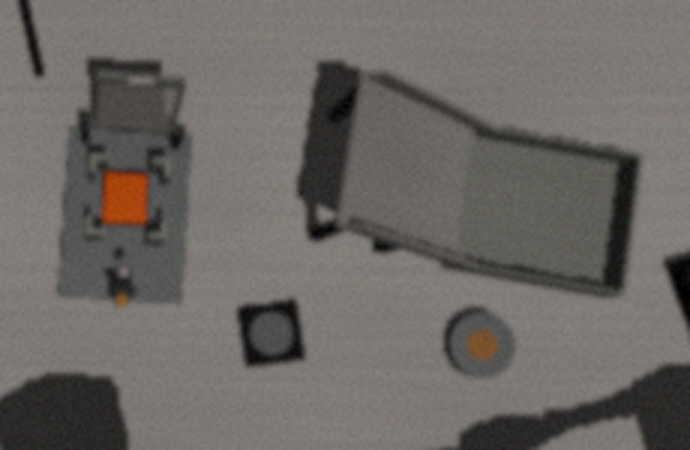

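View pics/s1.png

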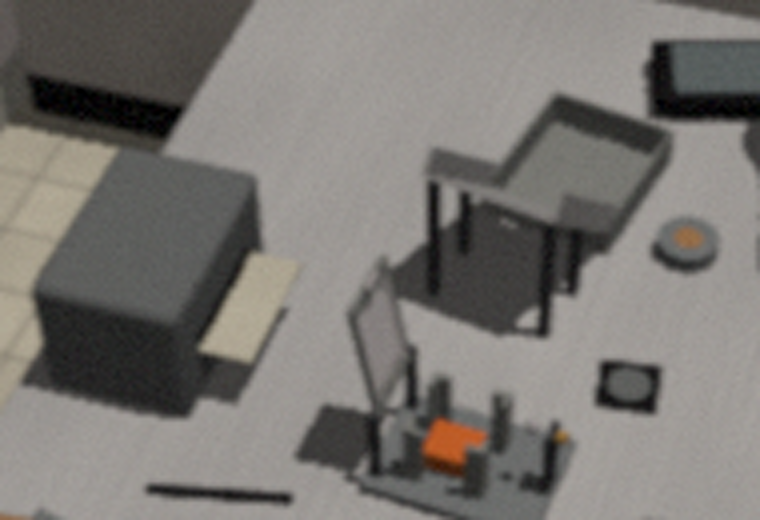

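View pics/s2.png

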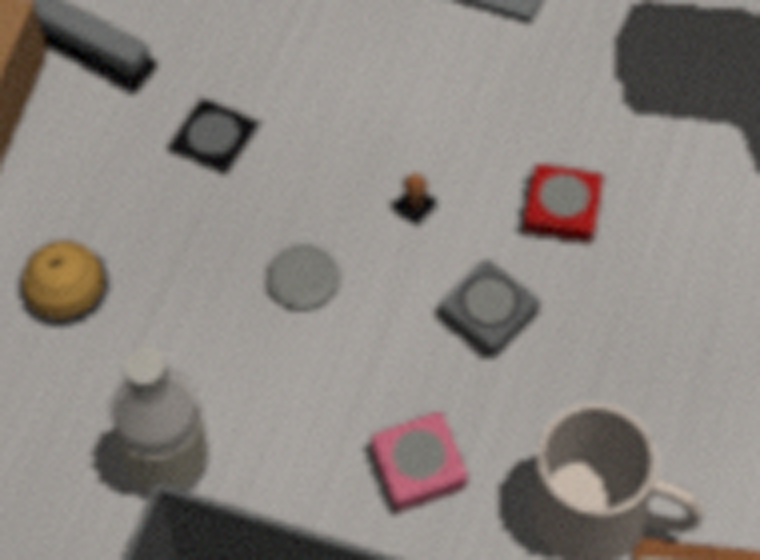

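```bash
cat >> h.py <<'E'
def measure(n,mask,z,minA=30,box=None):
    mask=mask.astype(np.uint8)
    if box is not None:
        m2=np.zeros_like(mask);u0,v0,u1,v1=box;m2[v0:v1,u0:u1]=mask[v0:v1,u0:u1];mask=m2
    cs,_=cv2.findContours(mask,cv2.RETR_EXTERNAL,cv2.CHAIN_APPROX_NONE)
    out=[]
    for c in cs:
        if cv2.contourArea(c)<minA: continue
        w=np.array([plane(n,u,v,z)[:2] for u,v in c[:,0]])
        r=cv2.minAreaRect((w*1000).astype(np.float32))
        m=cv2.moments((w*1000).astype(np.float32))
        out.append(dict(c=np.round(r[0],1),wh=np.round(r[1],1),ang=round(r[2],1),cen=(round(m['m10']/m['m00'],1),round(m['m01']/m['m00'],1)),px=c[:,0].mean(0).round(0)))
    return out
E
python3 - <<'E'
from h import *
T=cv2.imread("pics/top0.png");S=cv2.imread("pics/side0.png")
for n,im,bx in(("top",T,[(200,160,230,190),(335,245,365,275)]),("side",S,[(225,240,260,268),(335,175,360,197)])):
    hsv=cv2.cvtColor(im,cv2.COLOR_BGR2HSV);g=im.max(2)
    print(n,"case",measure(n,(hsv[...,0]<15)&(hsv[...,1]>180)&(g>150),.036,30,(280,190,330,240)))
    for b in bx: 
        print("sp",measure(n,g<75,.007,30,b))
print(np.percentile(T[205:225,170:190].max(2),[0,10,50,90,100]))
print(T[212,160:195].max(1));print(T[264,165:195].max(1)); print(T[243,275:330].max(1));print(S[289,250:285].max(1));print(S[296,295:330].max(1))
g=cv2.convertScaleAbs(T[250:420,240:560],alpha=4);cv2.imwrite("pics/dark.png",cv2.resize(g,None,fx=2,fy=2))
g=cv2.convertScaleAbs(S[60:420,340:560],alpha=3);cv2.imwrite("pics/darks.png",g)
E
```

```text
top case [{'c': array([535.6, -44.7]), 'wh': array([34.8, 41.8]), 'ang': 85.1, 'cen': (535.3, -44.8), 'px': array([301., 216.])}]
sp [{'c': array([660.9, 205.8]), 'wh': array([56.2, 55.2]), 'ang': 80.6, 'cen': (660.6, 205.9), 'px': array([214., 173.])}]
sp [{'c': array([ 413.9, -180.9]), 'wh': array([55.8, 55.6]), 'ang': 8.1, 'cen': (413.8, -180.7), 'px': array([350., 261.])}]
side case [{'c': array([541.8, -41.9]), 'wh': array([36.2, 39.1]), 'ang': 84.0, 'cen': (544.3, -42.2), 'px': array([303., 200.])}]
sp [{'c': array([663.4, 210.1]), 'wh': array([54.2, 52.9]), 'ang': 81.6, 'cen': (663.3, 210.2), 'px': array([243., 254.])}]
sp [{'c': array([ 416.1, -177.4]), 'wh': array([52.8, 53.4]), 'ang': 7.7, 'cen': (415.9, -177.3), 'px': array([347., 186.])}]
[ 73.  89.  99. 126. 131.]
[130 133 128 129 122 130 129 122 102  91  94  99  99 103 100  97 102  98
 101  97  95  98  97 100 102  94  83  87 111 124 129 123 131 126 128]
[129 125 117  99  78  66  64  77  87 104 100 102 101  98 100 101 100 105
 105 100  87  64  61  69  59  58  74 108 126 123]
[130 126 131 123 106  97  90  91  87  83  89  88  90  89  89  90  90  89
  93  92  71  50  34  26  35  42  39  41  55  79  90  87  88  93  91  88
  90  85  90  82  89  88  93  89  88  98 112 128 129 125 127 129 132 126
 127]
[155 155 156 157 154 148 127 102 110 120 121 122 122 123 121 121 120 121
 123 121 118 119 123 121 126 142 157 161 161 160 161 161 158 161 162]
[166 164 157 151 117  89  89  95  93  88  83  94 116 122 119 119 122 121
 124 117 122 119 115  96  82  93  96  88  85 104 141 158 159 159 159]
```

View pics/dark.png

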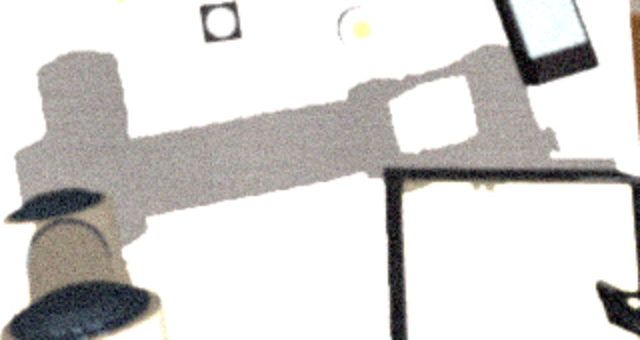

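View pics/darks.png

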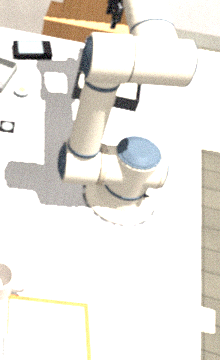

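```bash
python3 - <<'E'
from h import *
T=cv2.imread("pics/top0.png").astype(int);S=cv2.imread("pics/side0.png").astype(int)
print(T[243,270:330]-0)
a=cv2.resize(cv2.convertScaleAbs(cv2.imread("pics/top0.png")[160:260,265:345],alpha=1.7),None,fx=7,fy=6,interpolation=cv2.INTER_CUBIC);cv2.imwrite("pics/fx.png",a)
a=cv2.resize(cv2.convertScaleAbs(cv2.imread("pics/side0.png")[150:230,270:340],alpha=1.3),None,fx=9,fy=7,interpolation=cv2.INTER_CUBIC);cv2.imwrite("pics/fxs.png",a)
E
```

```text
[[123 126 132]
 [122 123 130]
 [121 126 128]
 [121 126 130]
 [122 127 131]
 [122 126 130]
 [120 118 126]
 [123 127 131]
 [117 123 123]
 [ 99 103 106]
 [ 95  96  97]
 [ 88  88  90]
 [ 90  91  91]
 [ 87  87  86]
 [ 83  83  82]
 [ 85  88  89]
 [ 87  88  88]
 [ 87  89  90]
 [ 88  86  89]
 [ 89  89  87]
 [ 86  89  90]
 [ 87  90  89]
 [ 84  89  87]
 [ 91  92  93]
 [ 88  92  90]
 [ 71  71  71]
 [ 46  50  48]
 [ 34  34  32]
 [ 26  25  26]
 [ 33  35  33]
 [ 36  38  42]
 [ 37  39  38]
 [ 39  41  41]
 [ 55  52  55]
 [ 79  79  77]
 [ 87  90  89]
 [ 85  87  87]
 [ 86  88  85]
 [ 93  93  92]
 [ 90  91  90]
 [ 86  88  88]
 [ 90  90  90]
 [ 85  85  85]
 [ 89  90  86]
 [ 82  82  80]
 [ 89  88  88]
 [ 87  88  88]
 [ 90  93  90]
 [ 88  88  89]
 [ 87  87  88]
 [ 98  95  96]
 [109 110 112]
 [118 124 128]
 [118 124 129]
 [118 123 125]
 [121 121 127]
 [122 122 129]
 [121 124 132]
 [117 122 126]
 [119 123 127]]
```

View pics/fx.png

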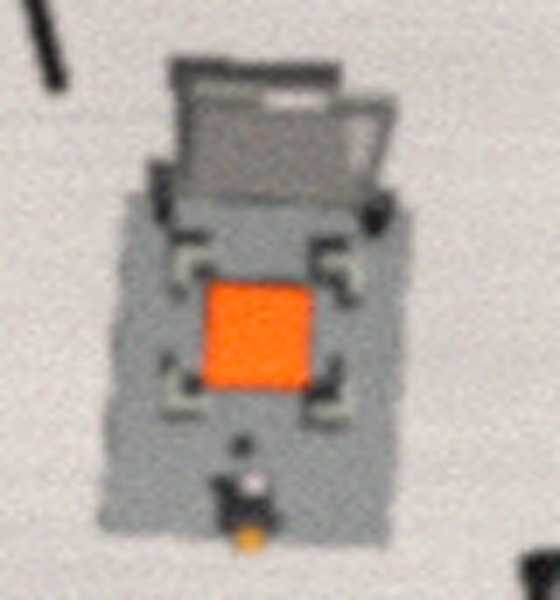

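View pics/fxs.png

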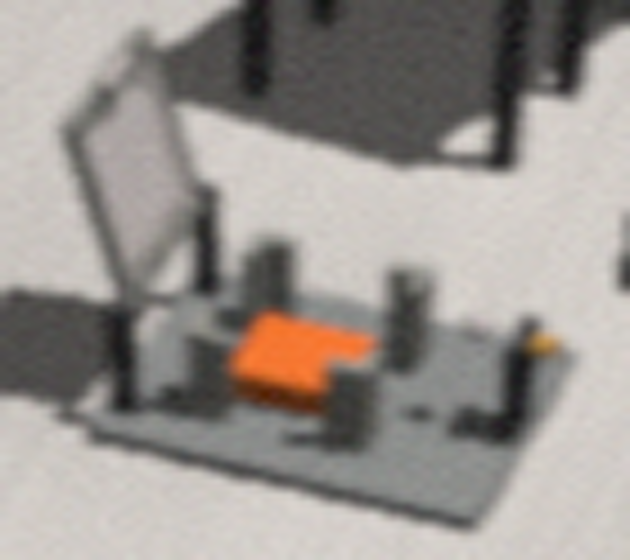

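```bash
cat > fx.py <<'E'
from h import *
T=cv2.GaussianBlur(cv2.imread("pics/top0.png"),(3,3),0).mean(2)
def cross(prof,i0,th=107):
    for i in range(len(prof)-1):
        if (prof[i]-th)*(prof[i+1]-th)<=0: return i0+i+(prof[i]-th)/(prof[i]-prof[i+1])
L=[];Rr=[];F=[]
for v in range(198,246):
    a=cross(T[v,272:295],272); L.append((a,v))
    b=cross(T[v,335:312:-1],0); Rr.append((335-b,v))
for u in list(range(282,294))+list(range(307,317)):
    F.append((u,260-cross(T[260:240:-1,u],0)))
def fit(px):
    w=np.array([plane("top",u,v,.012)[:2] for u,v in px])*1000
    vx,vy,x,y=cv2.fitLine(w.astype(np.float32),cv2.DIST_HUBER,0,.01,.01).ravel()
    d=np.array([vx,vy]);n=np.array([-vy,vx]); r=(w-[x,y])@n
    return np.array([x,y]),d,np.degrees(np.arctan2(vy,vx)),r.std()
l=fit(L);r=fit(Rr);f=fit(F)
for q in(l,r,f):print(q)
a=np.radians((l[2]%180+r[2]%180+(f[2]+90)%180)/3); 
a=np.arctan(np.tan(a));print("yaw",np.degrees(a))
ex=np.array([np.cos(a),np.sin(a)]);ey=np.array([-ex[1],ex[0]])
print("width",(l[0]-r[0])@ey)
yc=((l[0]+r[0])@ey)/2; xc=f[0]@ex+90
print("pocket",ex*xc+ey*yc, "edges y",l[0]@ey,r[0]@ey)
E
python3 fx.py
```

```text
(array([522.4503  ,  14.522397], dtype=float32), array([ 0.99833065, -0.05775695], dtype=float32), np.float32(-3.3110719), np.float64(0.8618891009092988))
(array([ 522.77167, -104.72966], dtype=float32), array([ 0.9974474 , -0.07140561], dtype=float32), np.float32(-4.0947247), np.float64(0.7047634386700081))
(array([443.0673  , -32.460503], dtype=float32), array([0.0598079, 0.9982099], dtype=float32), np.float32(86.571205), np.float64(0.6047819827993653))
yaw -3.6115255
width 118.994995
pocket [532.4094   -45.722073] edges y 47.403374 -71.59161
```

```bash
cat >> h.py <<'E'
def goto(x,y,z,jawdeg=None,R_t=None,pr=True):
    """print shift from measured pose to target TCP (mm), tool down, jaw axis (tool x) at heading jawdeg mod 180"""
    o=get_obs();p=o["tool_pos"]*1000;R0=R.from_quat(o["ee_rot"])
    if R_t is None:
        best=None
        for k in(0,180):
            a=np.radians(jawdeg+k);X=np.array([np.cos(a),np.sin(a),0]);Y=np.array([0,0,-1.]);Z=np.cross(X,Y)
            r=R.from_matrix(np.array([X,Y,Z]).T);rv=(R0.inv()*r).as_rotvec()
            if best is None or np.linalg.norm(rv)<np.linalg.norm(best[0]):best=(rv,r)
        rv=best[0]
    else: rv=(R0.inv()*R_t).as_rotvec()
    d=R0.inv().apply(np.array([x,y,z])-p)/25
    print("t %.2f pos %s w %.1f F %s q6 %.2f"%(o["time"],p.round(1),o["grip_width"]*1000,o["wrist_force"].round(1),o["joints"][5]))
    print("d",d.round(2),"a",(np.degrees(rv)/6).round(2),"dist %.0f"%(np.linalg.norm(d)*25))
def axes():
    o=get_obs();print(R.from_quat(o["ee_rot"]).as_matrix().round(3))
E
python3 - <<'E'
from h import *
axes();goto(535,-45,180,90-3.6);goto(535,-45,180,-3.6)
E
```

```text
[[ 0.252 -0.     0.968]
 [-0.968  0.002  0.252]
 [-0.002 -1.     0.   ]]
t 0.10 pos [ 151.2 -580.4  230.2] w 85.2 F [-0.7 -0.3  0.6] q6 -0.06
d [-16.85   2.04  20.25] a [ 0.    3.03 -0.02] dist 661
t 0.10 pos [ 151.2 -580.4  230.2] w 85.2 F [-0.7 -0.3  0.6] q6 -0.06
d [-16.85   2.04  20.25] a [-1.000e-02 -1.197e+01 -1.000e-02] dist 661
```

```bash
python3 - <<'E'
from h import *
A=plane("top",472.3,201.7,.045);B=plane("top",467.3,247.3,.045)
C=plane("top",419.3,193.3,.045);D=plane("top",409,237.3,.045)
E_=plane("top",380.7,175,.17);F=plane("top",375,223.3,.17)
for p in(A,B,C,D,E_,F):print((p*1000).round(0))
M1=(A+B)/2;M2=(E_+F)/2;print("mids",M1*1000,(C+D)/2*1000,M2*1000)
d=(M2-M1)[:2];print("dir y chute",np.degrees(np.arctan2(d[1],d[0])),np.linalg.norm(d)*1000)
e=(A-B)[:2];print(np.degrees(np.arctan2(e[1],e[0])),np.linalg.norm(e)*1000);e=(E_-F)[:2];print(np.degrees(np.arctan2(e[1],e[0])),np.linalg.norm(e)*1000)
S=P["side"]
# side: slide top corners
for q in [(237.5+0,128)]:pass
E
```

```text
[ 575. -511.   45.]
[ 451. -491.   45.]
[ 598. -368.   45.]
[ 477. -336.   45.]
[ 622. -234.  170.]
[ 503. -217.  170.]
mids [ 513.02381753 -500.84998149   45.        ] [ 537.61637862 -351.76789007   45.        ] [ 562.30946327 -225.54764301  170.        ]
dir y chute 79.85021734618897 279.67919560028895
-9.097214874780024 125.71743097144578
-8.003027166027811 119.80543741856768
```

Emit:
{"api": "jog_arm", "payload": {"moves": [{"dx":-2,"dz":0},{"dx":-3.2,"dz":1.5},{"dx":-4.6,"dz":3},{"dx":-6,"dz":4.6,"ay":1},{"dx":-7.4,"dz":6.2,"ay":1.5}], "newtons": 40}}

```text
invalid input at $.moves[0]: expected keys dx, dy, dz, ax, ay, az, jaw
```

Emit:
{"api": "jog_arm", "payload": {"moves": [{"dx":-16.8,"dy":0,"dz":20.2,"ax":0,"ay":3,"az":0,"jaw":80},{"dx":-16.8,"dy":0,"dz":20.2,"ax":0,"ay":3,"az":0,"jaw":80},{"dx":-16.8,"dy":0,"dz":20.2,"ax":0,"ay":3,"az":0,"jaw":80},{"dx":-16.8,"dy":0,"dz":20.2,"ax":0,"ay":3,"az":0,"jaw":80},{"dx":-16.8,"dy":0,"dz":20.2,"ax":0,"ay":3,"az":0,"jaw":80}], "newtons": 40}}

```text
time: 0.6
tool_pos: [0.2973, -0.376, 0.2308]
ee_rot: [-0.485, 0.515, -0.515, 0.485]
wrist_force: [0.2, -0.5, -0.3]
grip_width: 0.0798
```

```bash
python3 - <<'E'
from h import *
axes();goto(534.5,-45.5,200,90-3.6)
E
```

```text
[[-0.06  -0.     0.998]
 [-0.998  0.001 -0.06 ]
 [-0.001 -1.    -0.   ]]
t 0.60 pos [ 297.3 -376.   230.8] w 79.8 F [ 0.2 -0.5 -0.3] q6 0.66
d [-13.76   1.24   8.68] a [ 0.    0.03 -0.01] dist 408
```

Emit:
{"api": "jog_arm", "payload": {"moves": [{"dx":-13.76,"dy":0,"dz":8.68,"ax":0,"ay":0.03,"az":0,"jaw":70},{"dx":-13.76,"dy":0,"dz":8.68,"ax":0,"ay":0.03,"az":0,"jaw":70},{"dx":-13.76,"dy":0,"dz":8.68,"ax":0,"ay":0.03,"az":0,"jaw":70},{"dx":-13.76,"dy":0,"dz":8.68,"ax":0,"ay":0.03,"az":0,"jaw":70},{"dx":-13.76,"dy":0,"dz":8.68,"ax":0,"ay":0.03,"az":0,"jaw":70}]}}

```text
time: 1.1
tool_pos: [0.4431, -0.1727, 0.231]
ee_rot: [-0.484, 0.515, -0.515, 0.484]
wrist_force: [0.9, -0.9, -0.1]
grip_width: 0.0701
```

```bash
python3 - <<'E'
from h import *
goto(534.5,-45.5,170,90-3.6)
E
```

```text
t 1.10 pos [ 443.1 -172.7  231. ] w 70.1 F [ 0.9 -0.9 -0.1] q6 1.19
d [-5.31  2.44  3.33] a [0. 0. 0.] dist 168
```

Emit:
{"api": "jog_arm", "payload": {"moves": [{"dx":-5.31,"dy":1,"dz":3.33,"ax":0,"ay":0,"az":0,"jaw":70},{"dx":-5.31,"dy":1,"dz":3.33,"ax":0,"ay":0,"az":0,"jaw":70},{"dx":-5.31,"dy":2.4,"dz":3.33,"ax":0,"ay":0,"az":0,"jaw":70},{"dx":-5.31,"dy":2.44,"dz":3.33,"ax":0,"ay":0,"az":0,"jaw":70},{"dx":-5.31,"dy":2.44,"dz":3.33,"ax":0,"ay":0,"az":0,"jaw":70}]}}

```text
time: 1.6
tool_pos: [0.5331, -0.0449, 0.1661]
ee_rot: [-0.486, 0.517, -0.512, 0.484]
wrist_force: [0.0, -1.0, -1.0]
grip_width: 0.0698
```

```bash
python3 - <<'E'
from h import *
goto(534.5,-45.5,15,90-3.6)
t=crop("top","t3",220,130,420,280,4);s=crop("side","s3",220,120,400,255,4)
cv2.imwrite("pics/s3raw.png",s[:,:,::-1]);cv2.imwrite("pics/t3raw.png",t[:,:,::-1])
E
```

```text
t 1.60 pos [533.1 -44.9 166.1] w 69.8 F [ 0. -1. -1.] q6 1.48
d [0.03 6.04 0.1 ] a [ 0.07  0.04 -0.01] dist 151
```

View pics/t3.png

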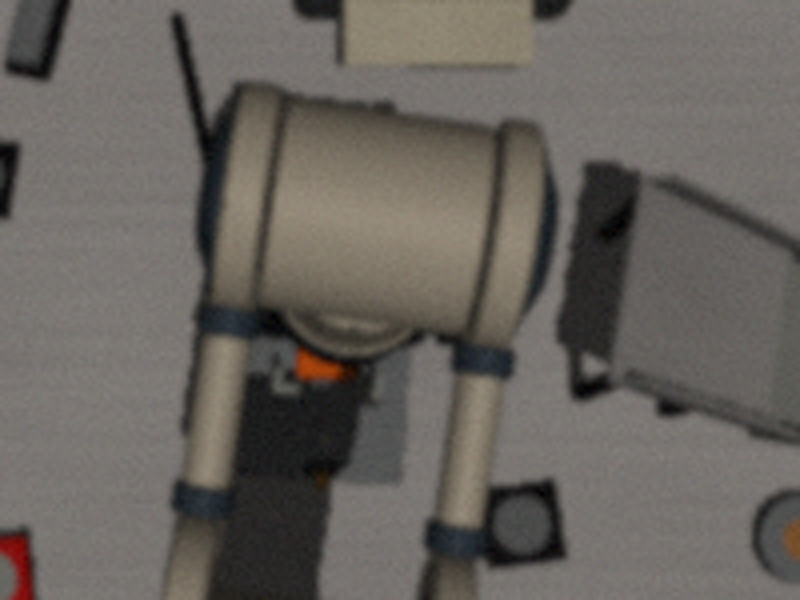

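View pics/s3.png

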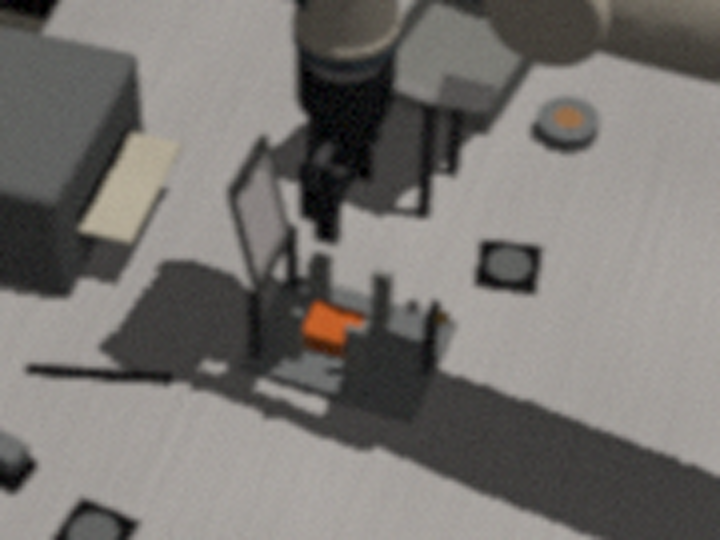

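```bash
python3 - <<'E'
from h import *
for n in("side","top"):
    p=P[n];print(n,-cv2.Rodrigues(p["rvec"])[0].T@p["tvec"])
a=np.radians(86.4);X=np.array([np.cos(a),np.sin(a)])
for sgn in(1,-1):
  for h in (35,):
   for xx in(-11,11):
    q=np.array([533.1,-44.9])+sgn*h*X+xx*np.array([X[1],-X[0]])
    print(sgn,xx,(proj("side",[q[0]/1e3,q[1]/1e3,.173])[0]-[220,120])*4)
E
python3 - <<'E'
import cv2
s=cv2.imread("pics/s3raw.png")
cv2.imwrite("pics/s3z.png",cv2.resize(cv2.convertScaleAbs(s[135:190,285:335],alpha=2.5),None,fx=10,fy=10,interpolation=cv2.INTER_CUBIC))
E
```

```text
side [0.2243025  0.99875713 1.31182462]
top [ 0.41049211 -0.00328886  1.13526994]
1 -11 [338.8604501 243.5503929]
1 11 [313.20594711 236.16796293]
-1 -11 [369.34551638 185.1065363 ]
-1 11 [344.2559538  178.11624578]
```

View pics/s3z.png

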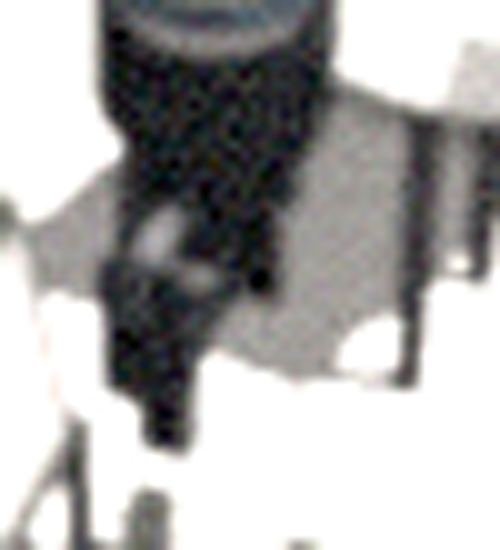

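```bash
python3 - <<'E'
from h import *
import cv2
S=cv2.imread("pics/side0.png")
def fxp(x,y,z,c=(534,-45.7),yaw=-3.6):
    a=np.radians(yaw);return [(c[0]+x*np.cos(a)-y*np.sin(a))/1e3,(c[1]+x*np.sin(a)+y*np.cos(a))/1e3,z/1e3]
im=cv2.resize(cv2.convertScaleAbs(S[155:230,275:340],alpha=1.6),None,fx=10,fy=8,interpolation=cv2.INTER_CUBIC)
def P2(p): u=proj("side",p)[0]; return (int((u[0]-275+.5)*10),int((u[1]-155+.5)*8))
pl=[(-90,-58),(70,-58),(70,58),(-90,58)]
for c,col in(((534,-45.7),(0,0,255)),((536.5,-41.7),(0,200,0))):
    for z in (12,):
        q=[P2(fxp(x,y,z,c)) for x,y in pl]
        cv2.polylines(im,[np.array(q)],True,col,1)
    for sx in(1,-1):
        for sy in(1,-1):
            q=[P2(fxp(sx*a,sy*b,74,c)) for a,b in((36.5,36.5),(36.5,25.5),(30.5,25.5),(30.5,30.5),(25.5,30.5),(25.5,36.5))]
            cv2.polylines(im,[np.array(q)],True,col,1)
    q=[P2(fxp(x,y,87,c)) for x,y in((-88,-11),(-80,-11),(-80,11),(-88,11))];cv2.polylines(im,[np.array(q)],True,col,1)
cv2.imwrite("pics/ov.png",im)
E
```

```text
(no output)
```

View pics/ov.png

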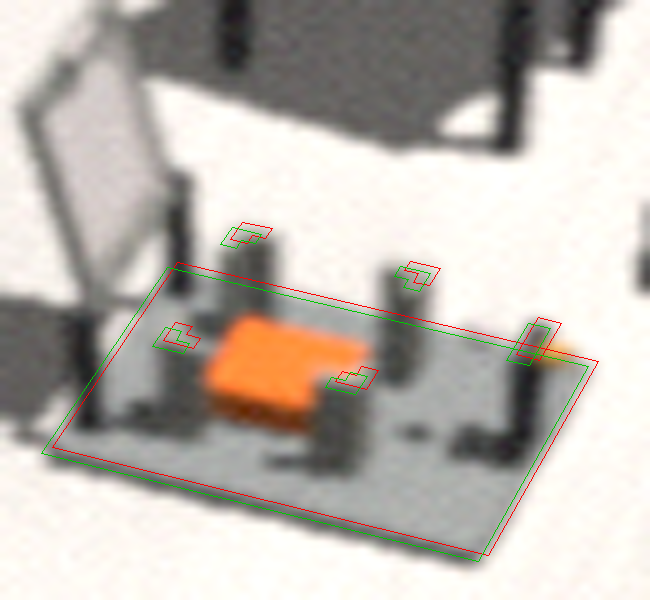

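Emit:
{"api": "jog_arm", "payload": {"moves": [{"dx":0,"dy":2,"dz":0.1,"ax":0,"ay":0,"az":0,"jaw":70},{"dx":0,"dy":3.5,"dz":0.1,"ax":0,"ay":0,"az":0,"jaw":70},{"dx":0,"dy":5,"dz":0.1,"ax":0,"ay":0,"az":0,"jaw":70},{"dx":0,"dy":5,"dz":0.1,"ax":0,"ay":0,"az":0,"jaw":70},{"dx":0,"dy":5,"dz":0.1,"ax":0,"ay":0,"az":0,"jaw":70}]}}

```text
time: 2.2
tool_pos: [0.5364, -0.0487, 0.0469]
ee_rot: [0.484, -0.515, 0.516, -0.484]
wrist_force: [0.5, -0.2, 1.2]
grip_width: 0.07
```

```bash
python3 - <<'E'
from h import *
goto(534.5,-45,16,90-3.6)
t=crop("top","t4",270,160,330,260,6);s=crop("side","s4",270,130,350,230,7)
E
```

```text
t 2.20 pos [536.4 -48.7  46.9] w 70.0 F [ 0.5 -0.2  1.2] q6 1.48
d [-0.14  1.24 -0.09] a [-0.01 -0.01  0.  ] dist 31
```

View pics/s4.png

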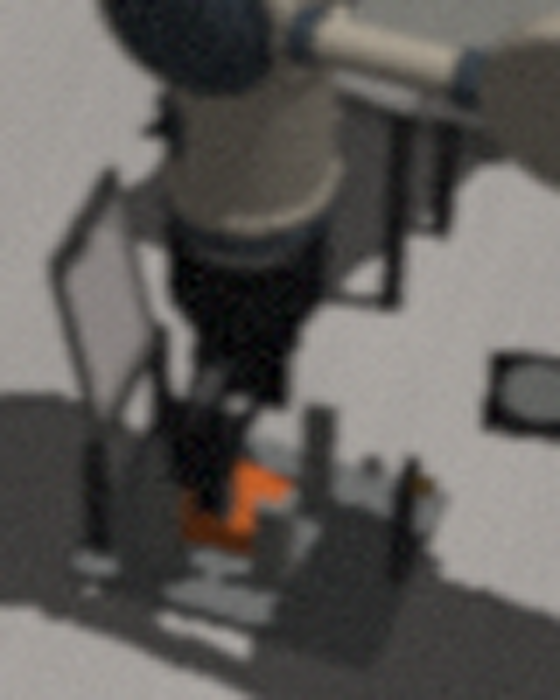

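Emit:
{"api": "jog_arm", "payload": {"moves": [{"dx":-0.14,"dy":0.6,"dz":-0.09,"ax":0,"ay":0,"az":0,"jaw":70},{"dx":-0.14,"dy":1.24,"dz":-0.09,"ax":0,"ay":0,"az":0,"jaw":70},{"dx":-0.14,"dy":1.24,"dz":-0.09,"ax":0,"ay":0,"az":0,"jaw":30},{"dx":-0.14,"dy":1.24,"dz":-0.09,"ax":0,"ay":0,"az":0,"jaw":30},{"dx":-0.14,"dy":1.24,"dz":-0.09,"ax":0,"ay":0,"az":0,"jaw":30}], "newtons": 40}}

```text
time: 2.8
tool_pos: [0.5345, -0.0439, 0.0146]
ee_rot: [0.484, -0.515, 0.515, -0.484]
wrist_force: [-0.6, 0.2, -0.9]
grip_width: 0.0415
```

Emit:
{"api": "jog_arm", "payload": {"moves": [{"dx":0,"dy":0,"dz":0,"ax":0,"ay":0,"az":0,"jaw":30},{"dx":0,"dy":-0.08,"dz":0,"ax":0,"ay":0,"az":0,"jaw":30},{"dx":0,"dy":-0.08,"dz":0,"ax":0,"ay":0,"az":0,"jaw":30},{"dx":0,"dy":-0.08,"dz":0,"ax":0,"ay":0,"az":0,"jaw":30},{"dx":0,"dy":-0.08,"dz":0,"ax":0,"ay":0,"az":0,"jaw":30}]}}

```text
time: 3.3
tool_pos: [0.5343, -0.044, 0.0164]
ee_rot: [0.484, -0.515, 0.515, -0.484]
wrist_force: [-0.6, -0.3, -1.0]
grip_width: 0.0414
```

```bash
python3 - <<'E'
from h import *
axes();goto(534.5,-45,16,90-3.6)
E
```

```text
[[-0.063  0.     0.998]
 [-0.998 -0.    -0.063]
 [ 0.    -1.     0.   ]]
t 3.30 pos [534.3 -44.   16.4] w 41.4 F [-0.6 -0.3 -1. ] q6 1.49
d [0.04 0.01 0.01] a [-0.  0.  0.] dist 1
```

Emit:
{"api": "jog_arm", "payload": {"moves": [{"dx":-0.2,"dy":0,"dz":0,"ax":0,"ay":0,"az":0,"jaw":30},{"dx":-0.3,"dy":0,"dz":0,"ax":0,"ay":0,"az":0,"jaw":30},{"dx":-0.36,"dy":0,"dz":0,"ax":0,"ay":0,"az":0,"jaw":30},{"dx":-0.4,"dy":0,"dz":0,"ax":0,"ay":0,"az":0,"jaw":30},{"dx":-0.4,"dy":0,"dz":0,"ax":0,"ay":0,"az":0,"jaw":30}]}}

```text
time: 3.8
tool_pos: [0.5347, -0.0357, 0.0163]
ee_rot: [0.485, -0.515, 0.516, -0.483]
wrist_force: [-0.7, -7.3, -1.1]
grip_width: 0.0412
```

Emit:
{"api": "jog_arm", "payload": {"moves": [{"dx":-0.02,"dy":0,"dz":0,"ax":0,"ay":0,"az":0,"jaw":30},{"dx":-0.04,"dy":0,"dz":0,"ax":0,"ay":0,"az":0,"jaw":30},{"dx":-0.04,"dy":0,"dz":0,"ax":0,"ay":0,"az":0,"jaw":30},{"dx":-0.04,"dy":0,"dz":0,"ax":0,"ay":0,"az":0,"jaw":30},{"dx":-0.04,"dy":0,"dz":0,"ax":0,"ay":0,"az":0,"jaw":30}]}}

```text
time: 4.3
tool_pos: [0.5347, -0.0357, 0.0164]
ee_rot: [0.485, -0.515, 0.517, -0.482]
wrist_force: [-1.3, -11.1, -0.1]
grip_width: 0.0415
```

Emit:
{"api": "jog_arm", "payload": {"moves": [{"dx":0.3,"dy":0,"dz":0,"ax":0,"ay":0,"az":0,"jaw":30},{"dx":0.6,"dy":0,"dz":0,"ax":0,"ay":0,"az":0,"jaw":30},{"dx":0.75,"dy":0,"dz":0,"ax":0,"ay":0,"az":0,"jaw":30},{"dx":0.8,"dy":0,"dz":0,"ax":0,"ay":0,"az":0,"jaw":30},{"dx":0.8,"dy":0,"dz":0,"ax":0,"ay":0,"az":0,"jaw":30}]}}

```text
time: 4.8
tool_pos: [0.5337, -0.0529, 0.0163]
ee_rot: [-0.484, 0.516, -0.515, 0.484]
wrist_force: [0.1, 0.6, -0.4]
grip_width: 0.0411
```

Emit:
{"api": "jog_arm", "payload": {"moves": [{"dx":0.04,"dy":0,"dz":0,"ax":0,"ay":0,"az":0,"jaw":30},{"dx":0.06,"dy":0,"dz":0,"ax":0,"ay":0,"az":0,"jaw":30},{"dx":0.08,"dy":0,"dz":0,"ax":0,"ay":0,"az":0,"jaw":30},{"dx":0.08,"dy":0,"dz":0,"ax":0,"ay":0,"az":0,"jaw":30},{"dx":0.08,"dy":0,"dz":0,"ax":0,"ay":0,"az":0,"jaw":30}]}}

```text
time: 5.3
tool_pos: [0.5337, -0.0547, 0.0164]
ee_rot: [0.484, -0.515, 0.515, -0.484]
wrist_force: [0.5, 1.2, -0.8]
grip_width: 0.0413
```

Emit:
{"api": "jog_arm", "payload": {"moves": [{"dx":0.04,"dy":0,"dz":0,"ax":0,"ay":0,"az":0,"jaw":30},{"dx":0.08,"dy":0,"dz":0,"ax":0,"ay":0,"az":0,"jaw":30},{"dx":0.08,"dy":0,"dz":0,"ax":0,"ay":0,"az":0,"jaw":30},{"dx":0.08,"dy":0,"dz":0,"ax":0,"ay":0,"az":0,"jaw":30},{"dx":0.08,"dy":0,"dz":0,"ax":0,"ay":0,"az":0,"jaw":30}]}}

```text
time: 5.8
tool_pos: [0.5337, -0.0549, 0.0164]
ee_rot: [-0.484, 0.516, -0.514, 0.485]
wrist_force: [1.8, 8.7, -1.0]
grip_width: 0.0412
```

Emit:
{"api": "jog_arm", "payload": {"moves": [{"dx":-0.4,"dy":0,"dz":0,"ax":0,"ay":0,"az":0,"jaw":30},{"dx":-0.4,"dy":-1.5,"dz":0,"ax":0,"ay":0,"az":0,"jaw":30},{"dx":-0.4,"dy":-3.5,"dz":0,"ax":0,"ay":0,"az":0,"jaw":30},{"dx":-0.4,"dy":-5.5,"dz":0,"ax":0,"ay":0,"az":0,"jaw":30},{"dx":-0.4,"dy":-7.5,"dz":0,"ax":0,"ay":0,"az":0,"jaw":30}]}}

```text
time: 6.3
tool_pos: [0.5335, -0.0468, 0.2056]
ee_rot: [0.484, -0.515, 0.516, -0.484]
wrist_force: [1.7, 0.1, -0.2]
grip_width: 0.0411
```

```bash
python3 - <<'E'
from h import *
goto(554,-271,205,-9.5)
E
```

```text
t 6.30 pos [533.5 -46.8 205.6] w 41.1 F [ 1.7  0.1 -0.2] q6 1.48
d [8.9  0.03 1.38] a [ 1.000e-02 -1.402e+01  0.000e+00] dist 225
```

Emit:
{"api": "jog_arm", "payload": {"moves": [{"dx":8.9,"dy":0,"dz":1.38,"ax":0,"ay":-14,"az":0,"jaw":30},{"dx":8.9,"dy":0,"dz":1.38,"ax":0,"ay":-14,"az":0,"jaw":30},{"dx":8.9,"dy":0,"dz":1.38,"ax":0,"ay":-14,"az":0,"jaw":30},{"dx":8.9,"dy":0,"dz":1.38,"ax":0,"ay":-14,"az":0,"jaw":30},{"dx":8.9,"dy":0,"dz":1.38,"ax":0,"ay":-14,"az":0,"jaw":30}]}}

```text
time: 6.8
tool_pos: [0.5541, -0.274, 0.2034]
ee_rot: [0.636, -0.311, 0.31, -0.635]
wrist_force: [0.8, 0.5, -1.0]
grip_width: 0.0414
```

```bash
python3 - <<'E'
from h import *
goto(554,-271,190,-9.5)
E
```

```text
t 6.80 pos [ 554.1 -274.   203.4] w 41.4 F [ 0.8  0.5 -1. ] q6 0.40
d [-0.1   0.53  0.07] a [ 0.01 -7.1  -0.  ] dist 14
```

Emit:
{"api": "jog_arm", "payload": {"moves": [{"dx":-0.1,"dy":0,"dz":0.07,"ax":0,"ay":-7.1,"az":0,"jaw":30},{"dx":-0.1,"dy":0,"dz":0.07,"ax":0,"ay":-7.1,"az":0,"jaw":30},{"dx":-0.1,"dy":0,"dz":0.07,"ax":0,"ay":-7.1,"az":0,"jaw":30},{"dx":-0.1,"dy":0,"dz":0.07,"ax":0,"ay":-7.1,"az":0,"jaw":30},{"dx":-0.1,"dy":0,"dz":0.07,"ax":0,"ay":-7.1,"az":0,"jaw":30}]}}

```text
time: 7.3
tool_pos: [0.5543, -0.2681, 0.2035]
ee_rot: [0.705, -0.058, 0.058, -0.705]
wrist_force: [-0.2, 0.3, -0.4]
grip_width: 0.0409
```

```bash
python3 - <<'E'
from h import *
goto(554,-271,142,-9.5)
t=crop("top","t5",340,140,490,270,4);s=crop("side","s5",250,60,400,200,4)
E
```

```text
t 7.30 pos [ 554.3 -268.1  203.5] w 40.9 F [-0.2  0.3 -0.4] q6 -0.34
d [ 0.01  2.46 -0.12] a [ 0.    0.01 -0.01] dist 62
```

View pics/s5.png

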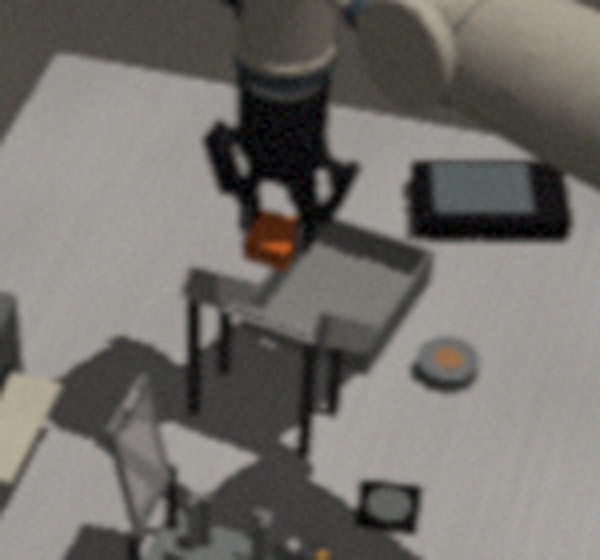

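View pics/t5.png

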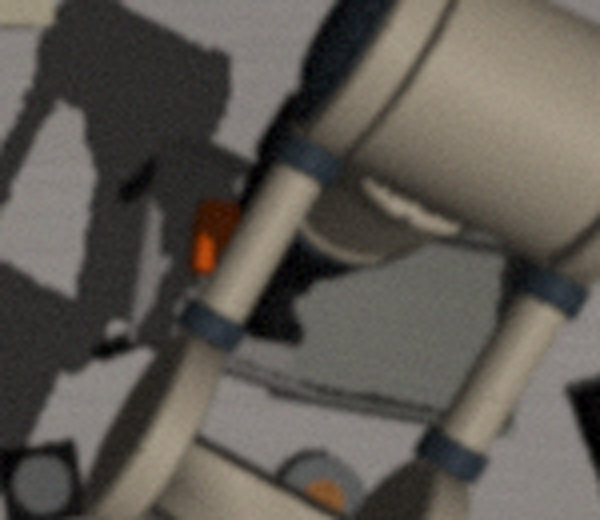

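```bash
python3 - <<'E'
from h import *
print(plane("top",393.7,199,.225)*1000)
a=np.radians(-9.5)
def ch(x,y,z,o=(550,-295)): return [(o[0]+x*np.cos(a)-y*np.sin(a))/1e3,(o[1]+x*np.sin(a)+y*np.cos(a))/1e3,z/1e3]
pts=[ch(sx*62,70,155) for sx in(1,-1)]+[ch(sx*62,-60,35) for sx in(1,-1)]+[ch(sx*62,-206,48) for sx in(1,-1)]
print(((proj("side",pts)-[250,60])*4).round(0));print(((proj("top",pts)-[260,150])*3).round(0))
E
```

```text
[ 553.69343124 -248.9485361   225.        ]
[[189. 293.]
 [316. 337.]
 [250. 306.]
 [367. 347.]
 [315. 210.]
 [428. 247.]]
[[361.  78.]
 [339. 225.]
 [470. 128.]
 [453. 261.]
 [636. 152.]
 [620. 287.]]
```

Emit:
{"api": "jog_arm", "payload": {"moves": [{"dx":0,"dy":1,"dz":-0.1,"ax":0,"ay":0,"az":0,"jaw":30},{"dx":0,"dy":2,"dz":-0.1,"ax":0,"ay":0,"az":0,"jaw":30},{"dx":0,"dy":2.4,"dz":-0.1,"ax":0,"ay":0,"az":0,"jaw":30},{"dx":0,"dy":2.45,"dz":-0.1,"ax":0,"ay":0,"az":0,"jaw":30},{"dx":0,"dy":2.45,"dz":-0.1,"ax":0,"ay":0,"az":0,"jaw":30}]}}

```text
time: 7.9
tool_pos: [0.5541, -0.2704, 0.1431]
ee_rot: [-0.704, 0.06, -0.061, 0.705]
wrist_force: [0.3, -1.6, -0.9]
grip_width: 0.0413
```

```bash
python3 - <<'E'
from h import *
goto(554,-271,142,-9.5)
s=crop("side","s6",250,60,400,200,4)
E
```

```text
t 7.90 pos [ 554.1 -270.4  143.1] w 41.3 F [ 0.3 -1.6 -0.9] q6 -0.34
d [-0.    0.04 -0.02] a [-0.   -0.05  0.  ] dist 1
```

View pics/s6.png

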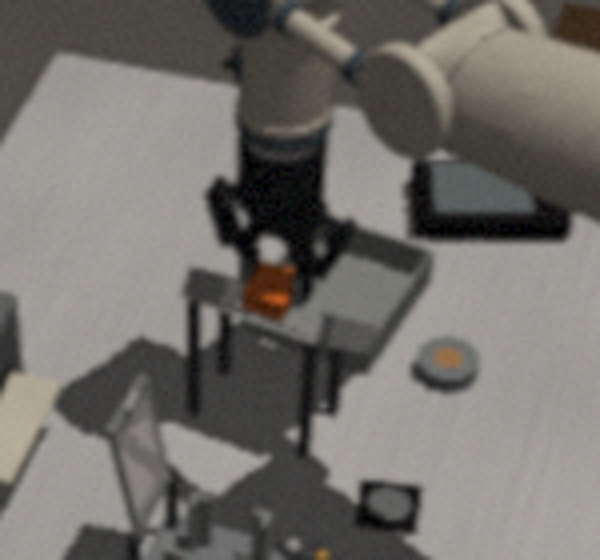

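Emit:
{"api": "jog_arm", "payload": {"moves": [{"dx":0,"dy":0,"dz":0,"ax":0,"ay":0,"az":0,"jaw":62},{"dx":0,"dy":0,"dz":0,"ax":0,"ay":0,"az":0,"jaw":62},{"dx":0,"dy":0,"dz":0,"ax":0,"ay":0,"az":0,"jaw":62},{"dx":0,"dy":0,"dz":0,"ax":0,"ay":0,"az":0,"jaw":62},{"dx":0,"dy":0,"dz":0,"ax":0,"ay":0,"az":0,"jaw":62}]}}

```text
time: 8.45
tool_pos: [0.5541, -0.2706, 0.1426]
ee_rot: [0.705, -0.06, 0.06, -0.705]
wrist_force: [-0.4, -0.9, 0.7]
grip_width: 0.0621
```

Emit:
{"api": "jog_arm", "payload": {"moves": [{"dx":0,"dy":-1,"dz":0,"ax":0,"ay":0,"az":0,"jaw":70},{"dx":0,"dy":-3,"dz":0,"ax":0,"ay":0,"az":0,"jaw":80},{"dx":0,"dy":-3,"dz":0,"ax":0,"ay":0,"az":0,"jaw":80},{"dx":0,"dy":-3,"dz":0,"ax":0,"ay":0,"az":0,"jaw":80},{"dx":0,"dy":-3,"dz":0,"ax":0,"ay":0,"az":0,"jaw":80}]}}

```text
time: 8.95
tool_pos: [0.5538, -0.2704, 0.2165]
ee_rot: [-0.704, 0.06, -0.06, 0.705]
wrist_force: [-0.1, 0.1, -1.5]
grip_width: 0.0803
```

```bash
python3 - <<'E'
from h import *
goto(554,-271,142,-9.5)
s=crop("side","s7",250,60,400,200,4);t=capture("top");cv2.imwrite("pics/t7.png",t[:,:,::-1])
E
```

```text
t 8.95 pos [ 553.8 -270.4  216.5] w 80.3 F [-0.1  0.1 -1.5] q6 -0.34
d [ 0.02  2.98 -0.02] a [-0.   -0.04 -0.01] dist 74
```

View pics/s7.png

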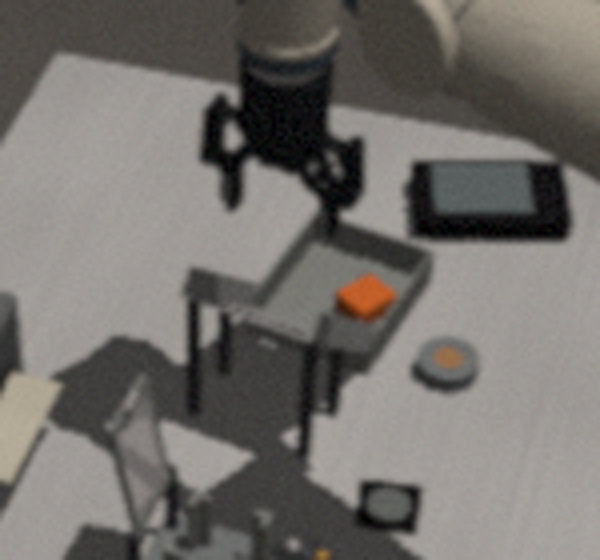

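View pics/t7.png

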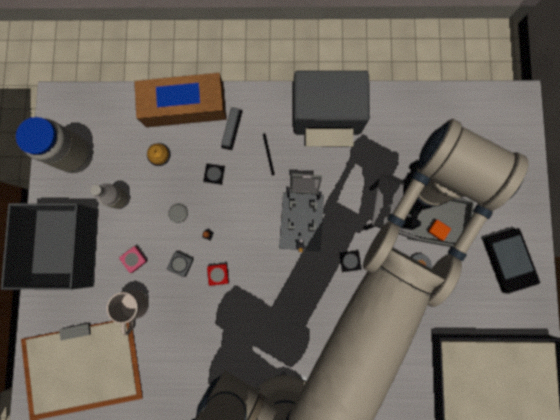

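```bash
python3 - <<'E'
from h import *
T=cv2.imread("pics/t7.png")
a=cv2.resize(cv2.convertScaleAbs(T[240:285,155:240],alpha=2),None,fx=8,fy=8,interpolation=cv2.INTER_CUBIC);cv2.imwrite("pics/cp.png",a)
g=cv2.GaussianBlur(T,(3,3),0).max(2)
print(measure("top",g<112,.024,30,(162,248,200,280)))
print(measure("top",g<112,.012,30,(162,248,200,280)))
print("bell",measure("top",g<115,.009,30,(163,198,195,228)))
print("sp",measure("top",g<75,.007,30,(200,160,230,190)))
print("sp",measure("top",g<75,.007,30,(335,245,365,275)))
t=plane("top",0,0,0)
E
```

```text
[{'c': array([404.9, 289. ]), 'wh': array([62.5, 64.6]), 'ang': 67.3, 'cen': (404.7, 289.1), 'px': array([180., 263.])}]
[{'c': array([404.8, 292.2]), 'wh': array([63.2, 65.3]), 'ang': 67.3, 'cen': (404.6, 292.2), 'px': array([180., 263.])}]
bell [{'c': array([548.1, 303.9]), 'wh': array([55.6, 55.8]), 'ang': 46.1, 'cen': (547.9, 304.6), 'px': array([178., 212.])}]
sp [{'c': array([660.7, 206.1]), 'wh': array([55.2, 54.5]), 'ang': 81.4, 'cen': (660.7, 206.0), 'px': array([214., 174.])}]
sp [{'c': array([ 421.1, -174.5]), 'wh': array([69.5, 72.4]), 'ang': 89.3, 'cen': (420.1, -172.2), 'px': array([346., 258.])}]
```

View pics/cp.png

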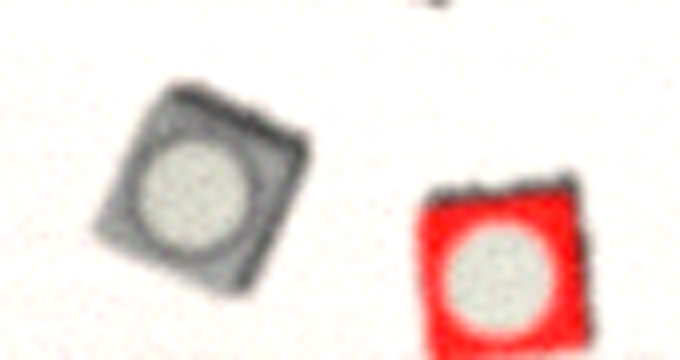

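```bash
python3 - <<'E'
from h import *
T=cv2.imread("pics/t7.png");S=cv2.imread("pics/side0.png")
g=cv2.GaussianBlur(T,(3,3),0).max(2).astype(int)
# top face incl circle: housing grey>75
print(g[255:272,168:192])
for lo in(70,76):
  m=(g>lo)&(g<114)
  m[:, :165]=0
  print(lo,measure("top",cv2.morphologyEx(m.astype(np.uint8),cv2.MORPH_OPEN,np.ones((3,3))),.024,30,(163,249,199,279)))
big=cv2.resize(T[245:282,160:200],None,fx=8,fy=8,interpolation=cv2.INTER_CUBIC).max(2)
big=cv2.GaussianBlur(big,(5,5),0)
cs,_=cv2.findContours(((big>92)).astype(np.uint8),cv2.RETR_LIST,cv2.CHAIN_APPROX_NONE)
for c in cs:
    A=cv2.contourArea(c)
    if 3000<A<15000:
        (x,y),(w,h),_a=cv2.fitEllipse(c);u=160+(x+.5)/8-.5;v=245+(y+.5)/8-.5;print(A,u,v,w/8,h/8,plane("top",u,v,.024)*1000)
E
```

```text
[[134 134 132 123 106  87  78  76  72  69  69  67  63  59  56  53  49  47
   48  54  67  84 100 111]
 [136 135 130 116  96  80  73  72  69  68  70  71  68  65  64  61  56  52
   49  47  50  59  71  83]
 [135 134 124 106  85  72  69  69  71  76  80  81  78  74  72  69  64  61
   59  56  52  51  53  58]
 [134 129 116  95  75  68  70  76  84  92  95  96  93  89  85  77  70  67
   68  68  64  58  54  51]
 [132 123 105  85  70  69  78  89  98 103 105 104 104 102  97  88  78  71
   71  74  74  70  62  54]
 [130 117  95  77  69  75  89  99 105 107 108 108 108 107 105  99  88  76
   71  75  79  76  68  58]
 [126 111  88  73  73  85  98 104 106 108 109 110 109 108 107 104  95  80
   71  72  78  77  68  62]
 [121 103  82  72  78  93 104 107 107 108 108 109 108 107 108 106  99  85
   71  69  74  73  66  66]
 [113  94  77  70  79  95 105 108 108 108 108 108 108 109 109 108 103  89
   73  67  71  69  65  74]
 [104  86  74  70  80  95 104 107 107 108 108 108 109 110 110 110 105  91
   75  69  70  67  67  83]
 [ 96  81  72  70  80  95 103 106 107 108 109 109 108 110 111 110 104  90
   75  70  68  6
[... 286 characters left out ...]

   68  63  63  76 102 124]
 [ 91  84  80  76  72  73  81  92 100 103 105 106 105  99  92  83  74  70
   66  61  64  86 113 129]
 [104  95  88  82  76  72  73  78  85  89  93  95  93  86  79  74  72  71
   66  60  70  98 122 132]
 [119 111 103  94  86  79  74  72  73  76  79  80  78  74  72  73  74  72
   64  65  83 110 128 133]]
70 [{'c': array([400.6, 296. ]), 'wh': array([53.3, 51.6]), 'ang': 67.0, 'cen': (397.5, 295.6), 'px': array([177., 264.])}]
76 [{'c': array([402.1, 294. ]), 'wh': array([38.5, 36.1]), 'ang': 1.9, 'cen': (402.1, 293.4), 'px': array([179., 264.])}]
7792.5 178.7861728668213 263.9331531524658 12.315248489379883 12.601088523864746 [402.32710209 293.1613799   24.        ]
```

```bash
python3 - <<'E'
from h import *
axes();goto(402.3,293.2,215,67)
E
```

```text
[[ 0.986 -0.003  0.169]
 [-0.169  0.002  0.986]
 [-0.003 -1.     0.001]]
t 9.05 pos [ 553.5 -270.3  215.6] w 80.0 F [ 0.4 -0.7  0.4] q6 -0.34
d [-9.78  0.07 21.19] a [ -0.03 -12.79  -0.02] dist 583
```

Emit:
{"api": "jog_arm", "payload": {"moves": [{"dx":-9.78,"dy":0,"dz":21.19,"ax":0,"ay":-12.79,"az":0,"jaw":80},{"dx":-9.78,"dy":0,"dz":21.19,"ax":0,"ay":-12.79,"az":0,"jaw":80},{"dx":-9.78,"dy":0,"dz":21.19,"ax":0,"ay":-12.79,"az":0,"jaw":80},{"dx":-9.78,"dy":0,"dz":21.19,"ax":0,"ay":-12.79,"az":0,"jaw":80},{"dx":-9.78,"dy":0,"dz":21.19,"ax":0,"ay":-12.79,"az":0,"jaw":80}]}}

```text
time: 9.55
tool_pos: [0.4879, -0.0274, 0.2161]
ee_rot: [-0.677, -0.203, 0.205, 0.677]
wrist_force: [0.8, 0.1, 0.7]
grip_width: 0.08
```

```bash
python3 - <<'E'
from h import *
goto(402.3,293.2,215,67)
E
```

```text
t 9.55 pos [487.9 -27.4 216.1] w 80.0 F [0.8 0.1 0.7] q6 -0.71
d [ 4.24  0.06 12.58] a [-0.02 -5.57 -0.01] dist 332
```

Emit:
{"api": "jog_arm", "payload": {"moves": [{"dx":4.24,"dy":0,"dz":12.58,"ax":0,"ay":-5.57,"az":0,"jaw":80},{"dx":4.24,"dy":0,"dz":12.58,"ax":0,"ay":-5.57,"az":0,"jaw":80},{"dx":4.24,"dy":0,"dz":12.58,"ax":0,"ay":-5.57,"az":0,"jaw":80},{"dx":4.24,"dy":0,"dz":12.58,"ax":0,"ay":-5.57,"az":0,"jaw":80},{"dx":4.24,"dy":0,"dz":12.58,"ax":0,"ay":-5.57,"az":0,"jaw":80}]}}

```text
time: 10.05
tool_pos: [0.4248, 0.2145, 0.2164]
ee_rot: [-0.59, -0.389, 0.39, 0.59]
wrist_force: [0.8, 0.2, 0.4]
grip_width: 0.0799
```

```bash
python3 - <<'E'
from h import *
axes();goto(402.3,293.2,80,67)
E
```

```text
[[ 0.393 -0.001 -0.92 ]
 [ 0.92  -0.001  0.393]
 [-0.001 -1.     0.001]]
t 10.05 pos [424.8 214.5 216.4] w 79.9 F [0.8 0.2 0.4] q6 -0.77
d [2.55 5.45 2.06] a [-0.01 -0.02 -0.01] dist 159
```

Emit:
{"api": "jog_arm", "payload": {"moves": [{"dx":2.55,"dy":0,"dz":2.06,"ax":0,"ay":0,"az":0,"jaw":80},{"dx":2.55,"dy":2,"dz":2.06,"ax":0,"ay":0,"az":0,"jaw":80},{"dx":2.55,"dy":4,"dz":2.06,"ax":0,"ay":0,"az":0,"jaw":80},{"dx":2.55,"dy":5.4,"dz":2.06,"ax":0,"ay":0,"az":0,"jaw":80},{"dx":2.55,"dy":5.4,"dz":2.06,"ax":0,"ay":0,"az":0,"jaw":80}]}}

```text
time: 10.55
tool_pos: [0.3995, 0.2894, 0.0739]
ee_rot: [-0.59, -0.383, 0.394, 0.591]
wrist_force: [-0.8, -0.7, -0.4]
grip_width: 0.0801
```

```bash
python3 - <<'E'
from h import *
s=crop("side","s8",240,210,380,340,4);goto(402.3,293.2,10,67)
E
```

```text
t 10.60 pos [401.6 290.4  78.6] w 80.0 F [-0.6 -0.   0.3] q6 -0.61
d [0.13 2.74 0.01] a [-0.05 -0.05 -0.07] dist 69
```

View pics/s8.png

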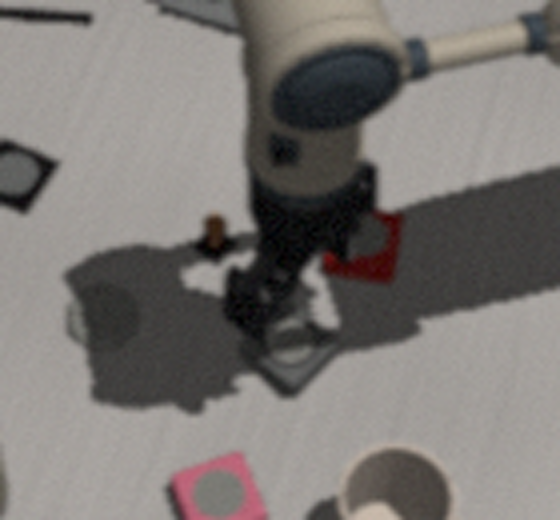

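Emit:
{"api": "jog_arm", "payload": {"moves": [{"dx":0.13,"dy":1,"dz":0,"ax":0,"ay":0,"az":0,"jaw":80},{"dx":0.13,"dy":2,"dz":0,"ax":0,"ay":0,"az":0,"jaw":80},{"dx":0.13,"dy":2.6,"dz":0,"ax":0,"ay":0,"az":0,"jaw":80},{"dx":0.13,"dy":2.85,"dz":0,"ax":0,"ay":0,"az":0,"jaw":80},{"dx":0.13,"dy":2.85,"dz":0,"ax":0,"ay":0,"az":0,"jaw":80}]}}

```text
time: 11.1
tool_pos: [0.4058, 0.2947, 0.012]
ee_rot: [-0.591, -0.389, 0.388, 0.591]
wrist_force: [0.2, 0.4, 1.0]
grip_width: 0.0797
```

```bash
python3 - <<'E'
from h import *
goto(402.3,293.2,7,67)
E
```

```text
t 11.10 pos [405.8 294.7  12. ] w 79.7 F [0.2 0.4 1. ] q6 -0.60
d [-0.11  0.2   0.1 ] a [ 0.   -0.06  0.  ] dist 6
```

Emit:
{"api": "jog_arm", "payload": {"moves": [{"dx":-0.1,"dy":0.2,"dz":0.1,"ax":0,"ay":0,"az":0,"jaw":80},{"dx":-0.1,"dy":0.2,"dz":0.1,"ax":0,"ay":0,"az":0,"jaw":75},{"dx":-0.1,"dy":0.2,"dz":0.1,"ax":0,"ay":0,"az":0,"jaw":75},{"dx":-0.1,"dy":0.2,"dz":0.1,"ax":0,"ay":0,"az":0,"jaw":72},{"dx":-0.1,"dy":0.2,"dz":0.1,"ax":0,"ay":0,"az":0,"jaw":72}]}}

```text
time: 11.6
tool_pos: [0.4023, 0.2936, 0.0067]
ee_rot: [0.591, 0.389, -0.388, -0.591]
wrist_force: [-0.0, -0.9, 0.1]
grip_width: 0.0719
```

```bash
python3 - <<'E'
from h import *
goto(402.3,293.2,7,67)
E
```

```text
t 11.60 pos [402.3 293.6   6.7] w 71.9 F [-0.  -0.9  0.1] q6 -0.60
d [-0.01 -0.01 -0.01] a [ 0.   -0.06  0.  ] dist 0
```

Emit:
{"api": "jog_arm", "payload": {"moves": [{"dx":0,"dy":0,"dz":0,"ax":0,"ay":0,"az":0,"jaw":45},{"dx":0,"dy":0,"dz":0,"ax":0,"ay":0,"az":0,"jaw":45},{"dx":0,"dy":0,"dz":0,"ax":0,"ay":0,"az":0,"jaw":45},{"dx":0,"dy":0,"dz":0,"ax":0,"ay":0,"az":0,"jaw":45},{"dx":0,"dy":0,"dz":0,"ax":0,"ay":0,"az":0,"jaw":45}], "newtons": 60}}

```text
time: 12.1
tool_pos: [0.4026, 0.2937, 0.007]
ee_rot: [-0.591, -0.389, 0.388, 0.591]
wrist_force: [-0.2, -0.5, 6.3]
grip_width: 0.0543
```

```bash
python3 - <<'E'
from h import *
goto(402.3,293.2,150,67)
E
```

```text
t 12.10 pos [402.6 293.7   7. ] w 54.3 F [-0.2 -0.5  6.3] q6 -0.60
d [-0.02 -5.72 -0.  ] a [ 0.01 -0.06  0.01] dist 143
```

Emit:
{"api": "jog_arm", "payload": {"moves": [{"dx":0,"dy":-0.5,"dz":0,"ax":0,"ay":0,"az":0,"jaw":45},{"dx":0,"dy":-1.5,"dz":0,"ax":0,"ay":0,"az":0,"jaw":45},{"dx":0,"dy":-3,"dz":0,"ax":0,"ay":0,"az":0,"jaw":45},{"dx":0,"dy":-4.5,"dz":0,"ax":0,"ay":0,"az":0,"jaw":45},{"dx":0,"dy":-6,"dz":0,"ax":0,"ay":0,"az":0,"jaw":45}]}}

```text
time: 12.6
tool_pos: [0.4015, 0.293, 0.1574]
ee_rot: [0.591, 0.388, -0.389, -0.591]
wrist_force: [1.5, 0.1, -0.2]
grip_width: 0.0546
```

```bash
python3 - <<'E'
from h import *
goto(534,-45.3,160,86.4)
s=crop("side","s9",240,180,380,340,4)
E
```

```text
t 12.60 pos [401.5 293.  157.4] w 54.6 F [ 1.5  0.1 -0.2] q6 -0.60
d [-10.32  -0.1  -10.23] a [-0.01 -3.29 -0.01] dist 363
```

View pics/s9.png

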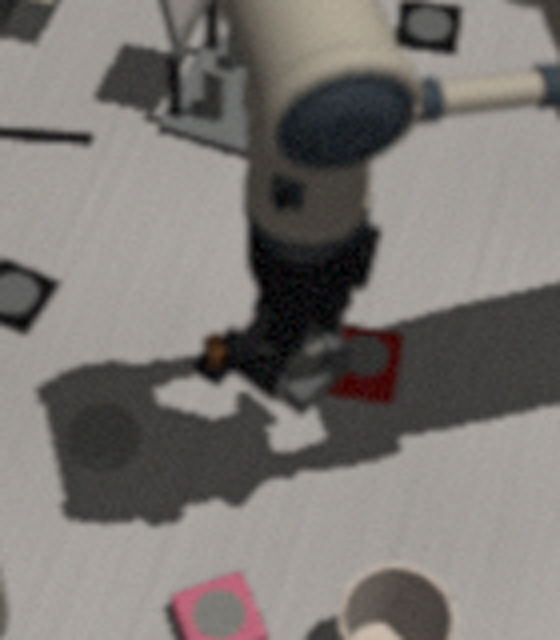

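Emit:
{"api": "jog_arm", "payload": {"moves": [{"dx":-10.32,"dy":0,"dz":-10.23,"ax":0,"ay":-3.29,"az":0,"jaw":45},{"dx":-10.32,"dy":0,"dz":-10.23,"ax":0,"ay":-3.29,"az":0,"jaw":45},{"dx":-10.32,"dy":0,"dz":-10.23,"ax":0,"ay":-3.29,"az":0,"jaw":45},{"dx":-10.32,"dy":0,"dz":-10.23,"ax":0,"ay":-3.29,"az":0,"jaw":45},{"dx":-10.32,"dy":0,"dz":-10.23,"ax":0,"ay":-3.29,"az":0,"jaw":45}]}}

```text
time: 13.15
tool_pos: [0.4889, 0.0707, 0.1561]
ee_rot: [-0.515, -0.484, 0.484, 0.516]
wrist_force: [0.9, 0.9, -1.3]
grip_width: 0.0546
```

```bash
python3 - <<'E'
from h import *
goto(534,-45.3,160,86.4)
E
```

```text
t 13.15 pos [488.9  70.7 156.1] w 54.6 F [ 0.9  0.9 -1.3] q6 -1.43
d [-4.52 -0.16 -2.09] a [-0.01  0.   -0.  ] dist 124
```

Emit:
{"api": "jog_arm", "payload": {"moves": [{"dx":-2,"dy":-0.16,"dz":-0.9,"ax":0,"ay":0,"az":0,"jaw":45},{"dx":-3.6,"dy":-0.16,"dz":-1.7,"ax":0,"ay":0,"az":0,"jaw":45},{"dx":-4.5,"dy":-0.16,"dz":-2.09,"ax":0,"ay":0,"az":0,"jaw":45},{"dx":-4.5,"dy":-0.16,"dz":-2.09,"ax":0,"ay":0,"az":0,"jaw":45},{"dx":-4.5,"dy":-0.16,"dz":-2.09,"ax":0,"ay":0,"az":0,"jaw":45}]}}

```text
time: 13.65
tool_pos: [0.5336, -0.0433, 0.1597]
ee_rot: [-0.515, -0.483, 0.484, 0.516]
wrist_force: [0.0, 0.8, -1.5]
grip_width: 0.0547
```

```bash
python3 - <<'E'
from h import *
goto(534,-45.3,100,86.4)
E
```

```text
t 13.65 pos [533.6 -43.3 159.7] w 54.7 F [ 0.   0.8 -1.5] q6 -1.65
d [-0.08  2.39 -0.03] a [-0.02 -0.01  0.01] dist 60
```

Emit:
{"api": "jog_arm", "payload": {"moves": [{"dx":-0.06,"dy":1.2,"dz":-0.03,"ax":0,"ay":0,"az":0,"jaw":45},{"dx":-0.06,"dy":2.2,"dz":-0.03,"ax":0,"ay":0,"az":0,"jaw":45},{"dx":-0.06,"dy":2.8,"dz":-0.03,"ax":0,"ay":0,"az":0,"jaw":45},{"dx":-0.06,"dy":2.8,"dz":-0.03,"ax":0,"ay":0,"az":0,"jaw":45},{"dx":-0.06,"dy":2.8,"dz":-0.03,"ax":0,"ay":0,"az":0,"jaw":45}]}}

```text
time: 14.15
tool_pos: [0.5348, -0.0439, 0.091]
ee_rot: [0.515, 0.484, -0.484, -0.515]
wrist_force: [-0.2, -0.5, -0.9]
grip_width: 0.0545
```

```bash
python3 - <<'E'
from h import *
goto(534,-45.3,60,86.4)
s=crop("side","s10",270,150,350,230,7)
t=crop("top","t10",260,150,350,260,6)
E
```

```text
t 14.15 pos [534.8 -43.9  91. ] w 54.5 F [-0.2 -0.5 -0.9] q6 -1.65
d [-0.06  1.24  0.03] a [0.   0.01 0.  ] dist 31
```

View pics/s10.png

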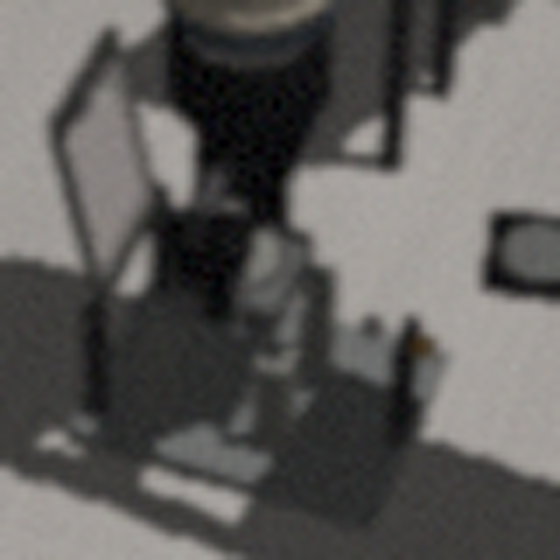

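View pics/t10.png

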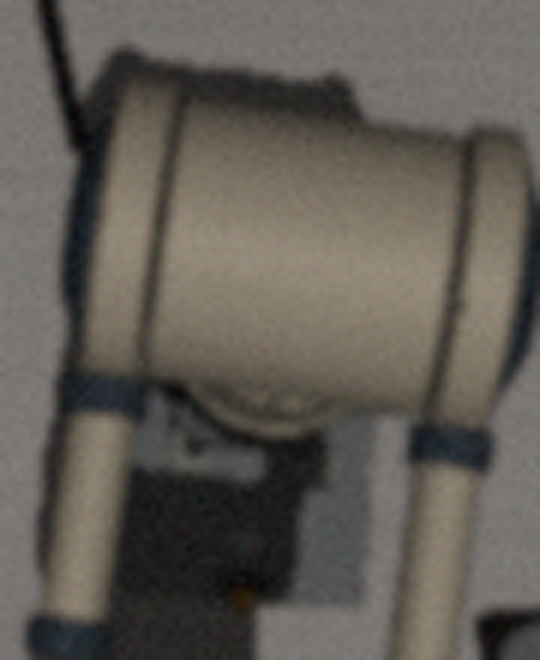

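Emit:
{"api": "jog_arm", "payload": {"moves": [{"dx":-0.06,"dy":0.2,"dz":0.03,"ax":0,"ay":0,"az":0,"jaw":45},{"dx":-0.06,"dy":0.3,"dz":0.03,"ax":0,"ay":0,"az":0,"jaw":45},{"dx":-0.06,"dy":0.3,"dz":0.03,"ax":0,"ay":0,"az":0,"jaw":45},{"dx":-0.06,"dy":0.3,"dz":0.03,"ax":0,"ay":0,"az":0,"jaw":45},{"dx":-0.06,"dy":0.3,"dz":0.03,"ax":0,"ay":0,"az":0,"jaw":45}]}}

```text
time: 14.75
tool_pos: [0.5339, -0.0461, 0.0829]
ee_rot: [0.516, 0.484, -0.484, -0.516]
wrist_force: [-0.5, -0.3, -1.3]
grip_width: 0.0544
```

```bash
python3 - <<'E'
from h import *
goto(534,-45.3,72,86.4)
E
```

```text
t 14.75 pos [533.9 -46.1  82.9] w 54.4 F [-0.5 -0.3 -1.3] q6 -1.66
d [ 0.03  0.44 -0.  ] a [ 0. -0.  0.] dist 11
```

Emit:
{"api": "jog_arm", "payload": {"moves": [{"dx":0.03,"dy":0.1,"dz":0,"ax":0,"ay":0,"az":0,"jaw":45},{"dx":0.03,"dy":0.2,"dz":0,"ax":0,"ay":0,"az":0,"jaw":45},{"dx":0.03,"dy":0.3,"dz":0,"ax":0,"ay":0,"az":0,"jaw":45},{"dx":0.03,"dy":0.44,"dz":0,"ax":0,"ay":0,"az":0,"jaw":45},{"dx":0.03,"dy":0.44,"dz":0,"ax":0,"ay":0,"az":0,"jaw":45}]}}

```text
time: 15.25
tool_pos: [0.5335, -0.0452, 0.0709]
ee_rot: [-0.515, -0.484, 0.484, 0.516]
wrist_force: [0.2, 1.1, -1.6]
grip_width: 0.0543
```

```bash
python3 - <<'E'
from h import *
goto(534,-45.3,22,86.4)
E
```

```text
t 15.25 pos [533.5 -45.2  70.9] w 54.3 F [ 0.2  1.1 -1.6] q6 -1.66
d [-0.    1.96 -0.02] a [-0.01 -0.    0.  ] dist 49
```

Emit:
{"api": "jog_arm", "payload": {"moves": [{"dx":0,"dy":0.5,"dz":0,"ax":0,"ay":0,"az":0,"jaw":45},{"dx":0,"dy":1,"dz":0,"ax":0,"ay":0,"az":0,"jaw":45},{"dx":0,"dy":1.5,"dz":0,"ax":0,"ay":0,"az":0,"jaw":45},{"dx":0,"dy":1.9,"dz":0,"ax":0,"ay":0,"az":0,"jaw":45},{"dx":0,"dy":1.96,"dz":0,"ax":0,"ay":0,"az":0,"jaw":45}]}}

```text
time: 15.75
tool_pos: [0.5325, -0.0451, 0.0202]
ee_rot: [-0.514, -0.483, 0.485, 0.517]
wrist_force: [-0.9, -0.1, -1.6]
grip_width: 0.0544
```

Emit:
{"api": "jog_arm", "payload": {"moves": [{"dx":0,"dy":0,"dz":0,"ax":0,"ay":0,"az":0,"jaw":45},{"dx":0,"dy":0.06,"dz":0,"ax":0,"ay":0,"az":0,"jaw":45},{"dx":0,"dy":0.12,"dz":0,"ax":0,"ay":0,"az":0,"jaw":45},{"dx":0,"dy":0.12,"dz":0,"ax":0,"ay":0,"az":0,"jaw":45},{"dx":0,"dy":0.12,"dz":0,"ax":0,"ay":0,"az":0,"jaw":45}]}}

```text
time: 16.25
tool_pos: [0.534, -0.0453, 0.0201]
ee_rot: [0.516, 0.484, -0.484, -0.515]
wrist_force: [-0.3, -0.7, 0.0]
grip_width: 0.0546
```

Emit:
{"api": "jog_arm", "payload": {"moves": [{"dx":0,"dy":0,"dz":0.08,"ax":0,"ay":0,"az":0,"jaw":45},{"dx":0,"dy":0,"dz":0.14,"ax":0,"ay":0,"az":0,"jaw":45},{"dx":0,"dy":0,"dz":0.14,"ax":0,"ay":0,"az":0,"jaw":45},{"dx":0,"dy":0,"dz":0.14,"ax":0,"ay":0,"az":0,"jaw":45},{"dx":0,"dy":0,"dz":0.14,"ax":0,"ay":0,"az":0,"jaw":45}]}}

```text
time: 16.75
tool_pos: [0.5318, -0.0452, 0.0203]
ee_rot: [0.517, 0.485, -0.483, -0.515]
wrist_force: [6.4, -0.5, -4.5]
grip_width: 0.0546
```

Emit:
{"api": "jog_arm", "payload": {"moves": [{"dx":0,"dy":0,"dz":-0.14,"ax":0,"ay":0,"az":0,"jaw":45},{"dx":0,"dy":0,"dz":-0.24,"ax":0,"ay":0,"az":0,"jaw":45},{"dx":0,"dy":0,"dz":-0.28,"ax":0,"ay":0,"az":0,"jaw":45},{"dx":0,"dy":0,"dz":-0.28,"ax":0,"ay":0,"az":0,"jaw":45},{"dx":0,"dy":0,"dz":-0.28,"ax":0,"ay":0,"az":0,"jaw":45}]}}

```text
time: 17.25
tool_pos: [0.5368, -0.0455, 0.0196]
ee_rot: [-0.515, -0.484, 0.484, 0.516]
wrist_force: [-4.6, 0.9, 1.2]
grip_width: 0.0544
```

Emit:
{"api": "jog_arm", "payload": {"moves": [{"dx":0,"dy":0,"dz":0.13,"ax":0,"ay":0,"az":0,"jaw":45},{"dx":0,"dy":0.04,"dz":0.13,"ax":0,"ay":0,"az":0,"jaw":45},{"dx":0,"dy":0.04,"dz":0.13,"ax":0,"ay":0,"az":0,"jaw":45},{"dx":0,"dy":0.04,"dz":0.13,"ax":0,"ay":0,"az":0,"jaw":64},{"dx":0,"dy":0.04,"dz":0.13,"ax":0,"ay":0,"az":0,"jaw":64}]}}

```text
time: 17.75
tool_pos: [0.5344, -0.0454, 0.019]
ee_rot: [0.516, 0.484, -0.484, -0.515]
wrist_force: [0.2, 0.3, -0.1]
grip_width: 0.0643
```

Emit:
{"api": "jog_arm", "payload": {"moves": [{"dx":0,"dy":0,"dz":0,"ax":0,"ay":0,"az":0,"jaw":68},{"dx":0,"dy":0,"dz":0,"ax":0,"ay":0,"az":0,"jaw":68},{"dx":0,"dy":-1,"dz":0,"ax":0,"ay":0,"az":0,"jaw":68},{"dx":0,"dy":-2.5,"dz":0,"ax":0,"ay":0,"az":0,"jaw":68},{"dx":0,"dy":-4,"dz":0,"ax":0,"ay":0,"az":0,"jaw":68}]}}

```text
time: 18.25
tool_pos: [0.5336, -0.0452, 0.1193]
ee_rot: [-0.515, -0.484, 0.484, 0.516]
wrist_force: [1.3, -0.3, 0.4]
grip_width: 0.068
```

```bash
python3 - <<'E'
from h import *
axes();goto(413.9,-180.9,150,90+8.1);goto(413.9,-180.9,150,8.1)
E
```

```text
[[ 0.063 -0.002 -0.998]
 [ 0.998  0.     0.063]
 [ 0.    -1.     0.002]]
t 18.25 pos [533.6 -45.2 119.3] w 68.0 F [ 1.3 -0.3  0.4] q6 -1.66
d [-5.72 -1.22  4.44] a [-0.02 -1.95  0.  ] dist 184
t 18.25 pos [533.6 -45.2 119.3] w 68.0 F [ 1.3 -0.3  0.4] q6 -1.66
d [-5.72 -1.22  4.44] a [-1.000e-02  1.305e+01 -1.000e-02] dist 184
```

Emit:
{"api": "jog_arm", "payload": {"moves": [{"dx":-1,"dy":-1.2,"dz":1,"ax":0,"ay":0,"az":0,"jaw":80},{"dx":-5.72,"dy":-1.22,"dz":4.44,"ax":0,"ay":-1.95,"az":0,"jaw":80},{"dx":-5.72,"dy":-1.22,"dz":4.44,"ax":0,"ay":-1.95,"az":0,"jaw":80},{"dx":-5.72,"dy":-1.22,"dz":4.44,"ax":0,"ay":-1.95,"az":0,"jaw":80},{"dx":-5.72,"dy":-1.22,"dz":4.44,"ax":0,"ay":-1.95,"az":0,"jaw":80}]}}

```text
time: 18.75
tool_pos: [0.4114, -0.1851, 0.1498]
ee_rot: [-0.466, -0.532, 0.533, 0.465]
wrist_force: [1.2, -0.1, 0.6]
grip_width: 0.08
```

```bash
python3 - <<'E'
from h import *
goto(413.9,-180.9,40,98.1)
t=capture("top");cv2.imwrite("pics/t11.png",t[:,:,::-1]);s=crop("side","s11",280,140,380,230,6)
E
```

```text
t 18.75 pos [ 411.4 -185.1  149.8] w 80.0 F [ 1.2 -0.1  0.6] q6 -2.20
d [ 0.16  4.39 -0.12] a [-0.01 -0.07 -0.02] dist 110
```

View pics/t11.png

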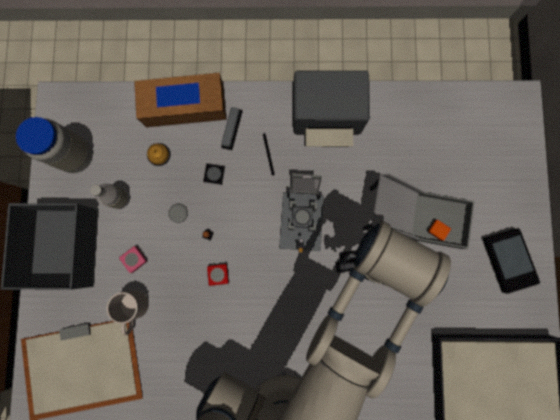

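View pics/s11.png

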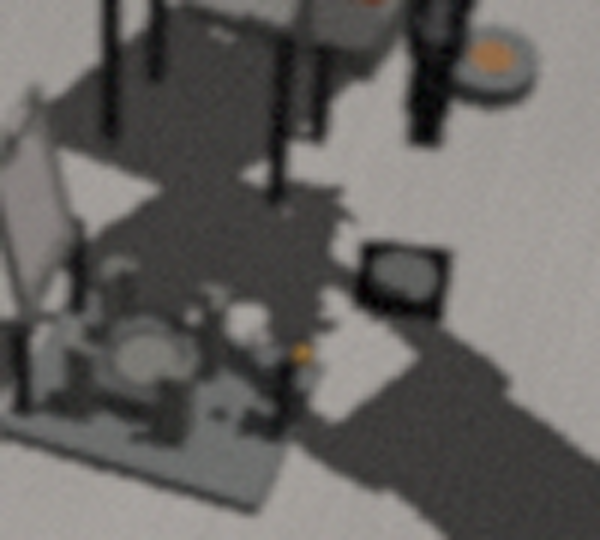

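Emit:
{"api": "jog_arm", "payload": {"moves": [{"dx":0.16,"dy":1.5,"dz":-0.12,"ax":0,"ay":-0.05,"az":0,"jaw":80},{"dx":0.16,"dy":3,"dz":-0.12,"ax":0,"ay":-0.05,"az":0,"jaw":80},{"dx":0.16,"dy":4.4,"dz":-0.12,"ax":0,"ay":-0.05,"az":0,"jaw":80},{"dx":0.16,"dy":4.4,"dz":-0.12,"ax":0,"ay":-0.05,"az":0,"jaw":75},{"dx":0.16,"dy":4.4,"dz":-0.12,"ax":0,"ay":-0.05,"az":0,"jaw":75}]}}

```text
time: 19.35
tool_pos: [0.4172, -0.1757, 0.0396]
ee_rot: [0.461, 0.536, -0.536, -0.462]
wrist_force: [0.6, -0.0, 1.0]
grip_width: 0.0749
```

```bash
python3 - <<'E'
from h import *
s=crop("side","s12",310,140,380,210,8)
goto(413.9,-180.9,-2,98.1)
E
```

```text
t 19.40 pos [ 418.  -176.3   41.1] w 75.2 F [-0.   0.5  1.5] q6 -2.19
d [-0.15  1.72  0.19] a [ 0.02  0.06 -0.01] dist 44
```

View pics/s12.png

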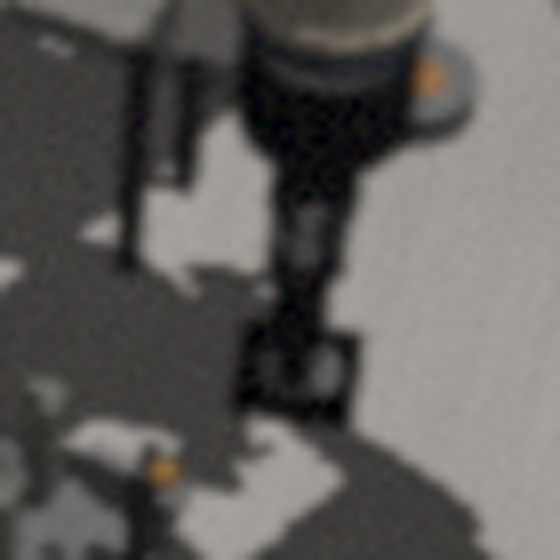

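Emit:
{"api": "jog_arm", "payload": {"moves": [{"dx":-0.15,"dy":0.5,"dz":0.19,"ax":0,"ay":0,"az":0,"jaw":76},{"dx":-0.15,"dy":0.9,"dz":0.19,"ax":0,"ay":0,"az":0,"jaw":76},{"dx":-0.15,"dy":1.2,"dz":0.19,"ax":0,"ay":0,"az":0,"jaw":76},{"dx":-0.15,"dy":1.4,"dz":0.19,"ax":0,"ay":0,"az":0,"jaw":76},{"dx":-0.15,"dy":1.4,"dz":0.19,"ax":0,"ay":0,"az":0,"jaw":76}]}}

```text
time: 19.9
tool_pos: [0.412, -0.1808, 0.0033]
ee_rot: [-0.462, -0.535, 0.535, 0.463]
wrist_force: [0.6, -0.1, 0.3]
grip_width: 0.076
```

Emit:
{"api": "jog_arm", "payload": {"moves": [{"dx":0,"dy":0,"dz":0,"ax":0,"ay":0,"az":0,"jaw":72},{"dx":0,"dy":0,"dz":0,"ax":0,"ay":0,"az":0,"jaw":72},{"dx":0,"dy":0,"dz":0,"ax":0,"ay":0,"az":0,"jaw":72},{"dx":0,"dy":0,"dz":0,"ax":0,"ay":0,"az":0,"jaw":72},{"dx":0,"dy":0,"dz":0,"ax":0,"ay":0,"az":0,"jaw":72}]}}

```text
time: 20.4
tool_pos: [0.4127, -0.1811, 0.0045]
ee_rot: [0.462, 0.535, -0.535, -0.462]
wrist_force: [-0.0, -0.7, 0.8]
grip_width: 0.0718
```

```bash
python3 - <<'E'
from h import *
goto(413.9,-180.9,-2,98.1)
E
```

```text
t 20.40 pos [ 412.7 -181.1    4.5] w 71.8 F [-0.  -0.7  0.8] q6 -2.21
d [ 0.    0.26 -0.05] a [ 0.    0.05 -0.  ] dist 7
```

Emit:
{"api": "jog_arm", "payload": {"moves": [{"dx":0,"dy":0.24,"dz":-0.05,"ax":0,"ay":0.05,"az":0,"jaw":72},{"dx":0,"dy":0.24,"dz":-0.05,"ax":0,"ay":0.05,"az":0,"jaw":68},{"dx":0,"dy":0.24,"dz":-0.05,"ax":0,"ay":0.05,"az":0,"jaw":64},{"dx":0,"dy":0.24,"dz":-0.05,"ax":0,"ay":0.05,"az":0,"jaw":45},{"dx":0,"dy":0.24,"dz":-0.05,"ax":0,"ay":0.05,"az":0,"jaw":45}], "newtons": 40}}

```text
time: 20.9
tool_pos: [0.4141, -0.181, -0.0014]
ee_rot: [0.464, 0.534, -0.534, -0.463]
wrist_force: [0.4, -0.7, 2.4]
grip_width: 0.0545
```

Emit:
{"api": "jog_arm", "payload": {"moves": [{"dx":0,"dy":0,"dz":0,"ax":0,"ay":0,"az":0,"jaw":45},{"dx":0,"dy":0,"dz":0,"ax":0,"ay":0,"az":0,"jaw":45},{"dx":0,"dy":0,"dz":0,"ax":0,"ay":0,"az":0,"jaw":45},{"dx":0,"dy":-0.5,"dz":0,"ax":0,"ay":0,"az":0,"jaw":45},{"dx":0,"dy":-1.5,"dz":0,"ax":0,"ay":0,"az":0,"jaw":45}]}}

```text
time: 21.4
tool_pos: [0.4122, -0.18, 0.0343]
ee_rot: [-0.462, -0.534, 0.534, 0.465]
wrist_force: [0.7, -0.2, -0.0]
grip_width: 0.0542
```

Emit:
{"api": "jog_arm", "payload": {"moves": [{"dx":0,"dy":-1,"dz":0,"ax":0,"ay":0,"az":0,"jaw":45},{"dx":0,"dy":-2.5,"dz":0,"ax":0,"ay":0,"az":0,"jaw":45},{"dx":0,"dy":-4,"dz":0,"ax":0,"ay":0,"az":0,"jaw":45},{"dx":0,"dy":-5,"dz":0,"ax":0,"ay":0,"az":0,"jaw":45},{"dx":0,"dy":-5,"dz":0,"ax":0,"ay":0,"az":0,"jaw":45}]}}

```text
time: 21.9
tool_pos: [0.4153, -0.1817, 0.1662]
ee_rot: [0.466, 0.535, -0.533, -0.461]
wrist_force: [-0.4, 0.2, 0.1]
grip_width: 0.0541
```

```bash
python3 - <<'E'
from h import *
goto(534.3,-45.4,160,86.4)
s=crop("side","s13",290,90,390,210,6)
E
```

```text
t 21.90 pos [ 415.3 -181.7  166.2] w 54.1 F [-0.4  0.2  0.1] q6 -2.20
d [ 4.73  0.26 -5.48] a [ 0.07  1.95 -0.04] dist 181
```

View pics/s13.png

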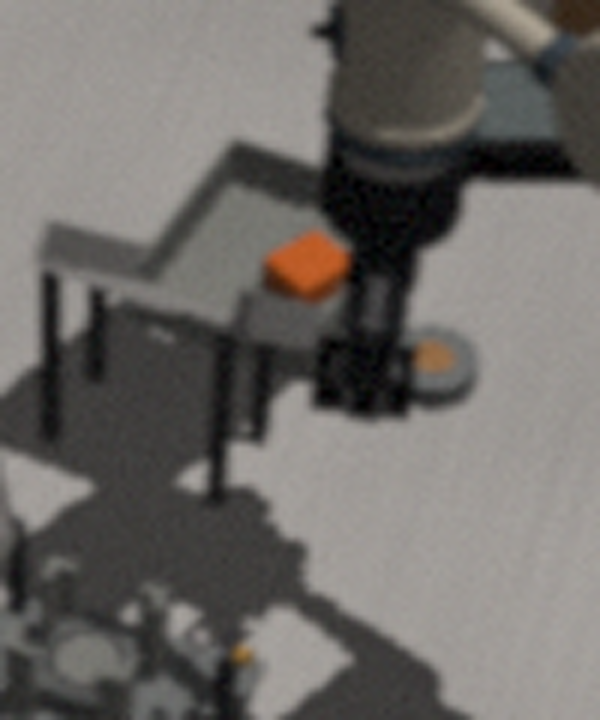

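Emit:
{"api": "jog_arm", "payload": {"moves": [{"dx":2.4,"dy":0.2,"dz":-2.7,"ax":0,"ay":1.95,"az":0,"jaw":45},{"dx":3.8,"dy":0.2,"dz":-4.4,"ax":0,"ay":1.95,"az":0,"jaw":45},{"dx":4.73,"dy":0.2,"dz":-5.48,"ax":0,"ay":1.95,"az":0,"jaw":45},{"dx":4.73,"dy":0.2,"dz":-5.48,"ax":0,"ay":1.95,"az":0,"jaw":45},{"dx":4.73,"dy":0.2,"dz":-5.48,"ax":0,"ay":1.95,"az":0,"jaw":45}]}}

```text
time: 22.45
tool_pos: [0.5337, -0.0408, 0.1529]
ee_rot: [-0.513, -0.485, 0.486, 0.516]
wrist_force: [-1.6, -0.4, -0.2]
grip_width: 0.0543
```

```bash
python3 - <<'E'
from h import *
goto(534.3,-45.4,90,86.4)
E
```

```text
t 22.45 pos [533.7 -40.8 152.9] w 54.3 F [-1.6 -0.4 -0.2] q6 -1.65
d [-0.19  2.51 -0.05] a [-0.04  0.04  0.02] dist 63
```

Emit:
{"api": "jog_arm", "payload": {"moves": [{"dx":-0.15,"dy":1,"dz":-0.05,"ax":0,"ay":0,"az":0,"jaw":45},{"dx":-0.15,"dy":2,"dz":-0.05,"ax":0,"ay":0,"az":0,"jaw":45},{"dx":-0.15,"dy":2.5,"dz":-0.05,"ax":0,"ay":0,"az":0,"jaw":45},{"dx":-0.15,"dy":2.5,"dz":-0.05,"ax":0,"ay":0,"az":0,"jaw":45},{"dx":-0.15,"dy":2.5,"dz":-0.05,"ax":0,"ay":0,"az":0,"jaw":45}]}}

```text
time: 22.95
tool_pos: [0.5336, -0.0487, 0.0936]
ee_rot: [-0.516, -0.484, 0.484, 0.516]
wrist_force: [0.7, 0.1, 0.8]
grip_width: 0.0542
```

Emit:
{"api": "jog_arm", "payload": {"moves": [{"dx":0,"dy":0,"dz":0,"ax":0,"ay":0,"az":0,"jaw":45},{"dx":0,"dy":0,"dz":0,"ax":0,"ay":0,"az":0,"jaw":45},{"dx":0,"dy":0,"dz":0,"ax":0,"ay":0,"az":0,"jaw":45},{"dx":0,"dy":0,"dz":0,"ax":0,"ay":0,"az":0,"jaw":45},{"dx":0,"dy":0,"dz":0,"ax":0,"ay":0,"az":0,"jaw":45}]}}

```text
time: 23.45
tool_pos: [0.534, -0.0484, 0.0935]
ee_rot: [0.516, 0.484, -0.484, -0.515]
wrist_force: [-0.0, 0.5, -1.1]
grip_width: 0.0542
```

```bash
python3 - <<'E'
from h import *
goto(534.3,-45.4,60,86.4)
s=crop("side","s14",270,150,350,230,7)
E
```

```text
t 23.45 pos [534.  -48.4  93.5] w 54.2 F [-0.   0.5 -1.1] q6 -1.66
d [ 0.12  1.34 -0.01] a [ 0. -0. -0.] dist 34
```

View pics/s14.png

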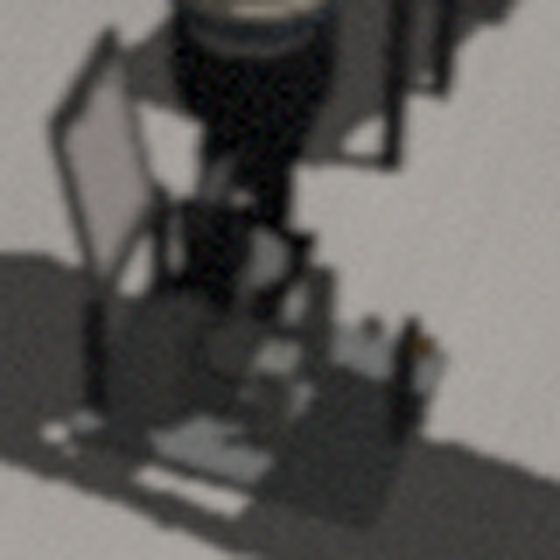

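Emit:
{"api": "jog_arm", "payload": {"moves": [{"dx":0.12,"dy":0,"dz":-0.01,"ax":0,"ay":0,"az":0,"jaw":45},{"dx":0.12,"dy":0.3,"dz":-0.01,"ax":0,"ay":0,"az":0,"jaw":45},{"dx":0.12,"dy":0.6,"dz":-0.01,"ax":0,"ay":0,"az":0,"jaw":45},{"dx":0.12,"dy":0.6,"dz":-0.01,"ax":0,"ay":0,"az":0,"jaw":45},{"dx":0.12,"dy":0.6,"dz":-0.01,"ax":0,"ay":0,"az":0,"jaw":45}]}}

```text
time: 24.0
tool_pos: [0.5339, -0.0453, 0.0776]
ee_rot: [-0.515, -0.484, 0.484, 0.516]
wrist_force: [0.4, -0.5, 0.0]
grip_width: 0.0545
```

Emit:
{"api": "jog_arm", "payload": {"moves": [{"dx":0,"dy":0.1,"dz":0,"ax":0,"ay":0,"az":0,"jaw":45},{"dx":0,"dy":0.25,"dz":0,"ax":0,"ay":0,"az":0,"jaw":45},{"dx":0,"dy":0.4,"dz":0,"ax":0,"ay":0,"az":0,"jaw":45},{"dx":0,"dy":0.5,"dz":0,"ax":0,"ay":0,"az":0,"jaw":45},{"dx":0,"dy":0.5,"dz":0,"ax":0,"ay":0,"az":0,"jaw":45}]}}

```text
time: 24.5
tool_pos: [0.5339, -0.0453, 0.0651]
ee_rot: [-0.515, -0.484, 0.484, 0.516]
wrist_force: [-0.6, -0.1, -0.8]
grip_width: 0.0541
```

```bash
python3 - <<'E'
from h import *
goto(534.3,-45.4,36,86.4)
E
```

```text
t 24.50 pos [533.9 -45.3  65.1] w 54.1 F [-0.6 -0.1 -0.8] q6 -1.66
d [-0.    1.16 -0.02] a [-0.01 -0.    0.  ] dist 29
```

Inside the posts. Lower onto the body.

Emit:
{"api": "jog_arm", "payload": {"moves": [{"dx":0,"dy":0.4,"dz":0,"ax":0,"ay":0,"az":0,"jaw":45},{"dx":0,"dy":0.8,"dz":0,"ax":0,"ay":0,"az":0,"jaw":45},{"dx":0,"dy":1.1,"dz":0,"ax":0,"ay":0,"az":0,"jaw":45},{"dx":0,"dy":1.16,"dz":0,"ax":0,"ay":0,"az":0,"jaw":45},{"dx":0,"dy":1.16,"dz":0,"ax":0,"ay":0,"az":0,"jaw":45}]}}

```text
time: 25.0
tool_pos: [0.5339, -0.0453, 0.0361]
ee_rot: [-0.515, -0.484, 0.484, 0.516]
wrist_force: [0.6, 0.8, 0.8]
grip_width: 0.0544
```

Emit:
{"api": "jog_arm", "payload": {"moves": [{"dx":0,"dy":0,"dz":0,"ax":0,"ay":0,"az":0,"jaw":45},{"dx":0,"dy":0.03,"dz":0,"ax":0,"ay":0,"az":0,"jaw":45},{"dx":0,"dy":0.06,"dz":0,"ax":0,"ay":0,"az":0,"jaw":45},{"dx":0,"dy":0.06,"dz":0,"ax":0,"ay":0,"az":0,"jaw":45},{"dx":0,"dy":0.06,"dz":0,"ax":0,"ay":0,"az":0,"jaw":45}]}}

```text
time: 25.5
tool_pos: [0.5343, -0.0454, 0.0354]
ee_rot: [0.516, 0.484, -0.484, -0.515]
wrist_force: [0.2, 0.3, -0.2]
grip_width: 0.0545
```

Emit:
{"api": "jog_arm", "payload": {"moves": [{"dx":0,"dy":0.04,"dz":0,"ax":0,"ay":0,"az":0,"jaw":45},{"dx":0,"dy":0.04,"dz":0,"ax":0,"ay":0,"az":0,"jaw":45},{"dx":0,"dy":0.04,"dz":0,"ax":0,"ay":0,"az":0,"jaw":45},{"dx":0,"dy":0.04,"dz":0,"ax":0,"ay":0,"az":0,"jaw":64},{"dx":0,"dy":0.04,"dz":0,"ax":0,"ay":0,"az":0,"jaw":64}]}}

```text
time: 26.0
tool_pos: [0.5342, -0.0454, 0.0341]
ee_rot: [-0.515, -0.484, 0.484, 0.516]
wrist_force: [0.5, -0.5, 0.8]
grip_width: 0.0644
```

Emit:
{"api": "jog_arm", "payload": {"moves": [{"dx":0,"dy":0,"dz":0,"ax":0,"ay":0,"az":0,"jaw":68},{"dx":0,"dy":0,"dz":0,"ax":0,"ay":0,"az":0,"jaw":68},{"dx":0,"dy":-1,"dz":0,"ax":0,"ay":0,"az":0,"jaw":68},{"dx":0,"dy":-3,"dz":0,"ax":0,"ay":0,"az":0,"jaw":68},{"dx":0,"dy":-5,"dz":0,"ax":0,"ay":0,"az":0,"jaw":68}]}}

```text
time: 26.5
tool_pos: [0.5334, -0.0452, 0.1595]
ee_rot: [-0.515, -0.483, 0.485, 0.516]
wrist_force: [2.1, 0.1, 0.4]
grip_width: 0.0681
```

```bash
python3 - <<'E'
from h import *
goto(534.3,140,165,81);goto(660.7,206,165,81);goto(660.7,206,165,81-90)
E
```

```text
t 26.50 pos [533.4 -45.2 159.5] w 68.1 F [2.1 0.1 0.4] q6 -1.66
d [ 7.4  -0.22  0.43] a [-0.03  0.9   0.  ] dist 185
t 26.50 pos [533.4 -45.2 159.5] w 68.1 F [2.1 0.1 0.4] q6 -1.66
d [10.35 -0.23 -4.45] a [-0.03  0.9   0.  ] dist 282
t 26.50 pos [533.4 -45.2 159.5] w 68.1 F [2.1 0.1 0.4] q6 -1.66
d [10.35 -0.23 -4.45] a [ -0.02 -14.1    0.02] dist 282
```

Emit:
{"api": "jog_arm", "payload": {"moves": [{"dx":2,"dy":-1,"dz":0.2,"ax":0,"ay":0.9,"az":0,"jaw":80},{"dx":4,"dy":-1,"dz":0.2,"ax":0,"ay":0.9,"az":0,"jaw":80},{"dx":10.35,"dy":-0.3,"dz":-4.45,"ax":0,"ay":0.9,"az":0,"jaw":80},{"dx":10.35,"dy":-0.3,"dz":-4.45,"ax":0,"ay":0.9,"az":0,"jaw":80},{"dx":10.35,"dy":-0.3,"dz":-4.45,"ax":0,"ay":0.9,"az":0,"jaw":80}]}}

```text
time: 27.0
tool_pos: [0.63, 0.1674, 0.1715]
ee_rot: [0.538, 0.46, -0.459, -0.537]
wrist_force: [0.5, -0.2, 0.2]
grip_width: 0.08
```

```bash
python3 - <<'E'
from h import *
goto(660.7,206,165,81)
t=capture("top");cv2.imwrite("pics/t15.png",t[:,:,::-1]);s=crop("side","s15",200,150,360,290,4)
cv2.imwrite("pics/t15z.png",cv2.resize(t[130:265,150:340,::-1],None,fx=4,fy=4,interpolation=cv2.INTER_CUBIC))
E
```

```text
t 27.00 pos [630.  167.4 171.5] w 80.0 F [ 0.5 -0.2  0.2] q6 -1.21
d [ 1.72  0.26 -0.97] a [0.01 0.   0.  ] dist 50
```

View pics/t15z.png

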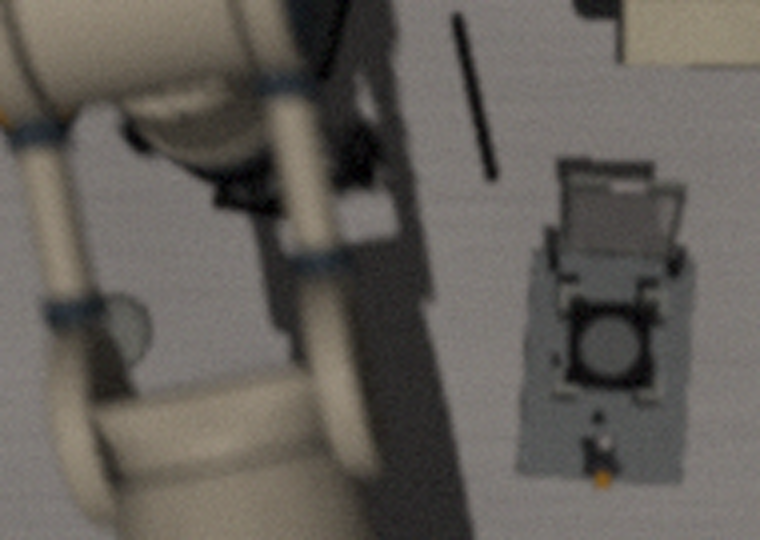

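View pics/s15.png

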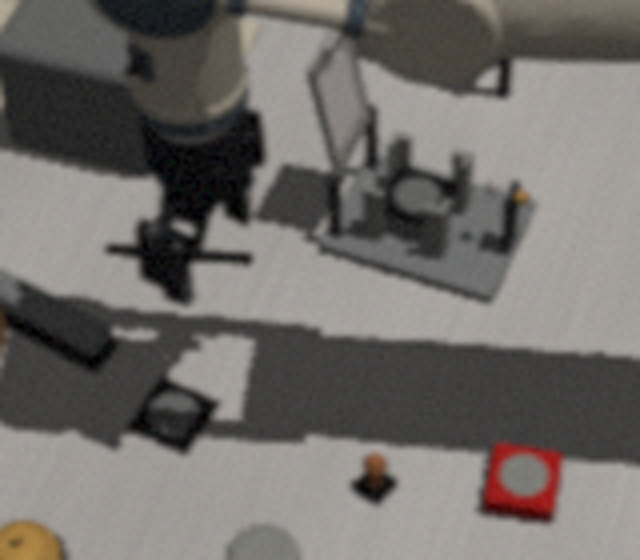

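Emit:
{"api": "jog_arm", "payload": {"moves": [{"dx":1.72,"dy":1,"dz":-0.97,"ax":0,"ay":0,"az":0,"jaw":76},{"dx":1.72,"dy":2.5,"dz":-0.97,"ax":0,"ay":0,"az":0,"jaw":76},{"dx":1.72,"dy":4,"dz":-0.97,"ax":0,"ay":0,"az":0,"jaw":76},{"dx":1.72,"dy":5,"dz":-0.97,"ax":0,"ay":0,"az":0,"jaw":76},{"dx":1.72,"dy":5,"dz":-0.97,"ax":0,"ay":0,"az":0,"jaw":76}]}}

```text
time: 27.6
tool_pos: [0.6568, 0.203, 0.0404]
ee_rot: [-0.536, -0.456, 0.462, 0.539]
wrist_force: [-0.0, -0.6, -0.2]
grip_width: 0.0757
```

Emit:
{"api": "jog_arm", "payload": {"moves": [{"dx":0,"dy":0,"dz":0,"ax":0,"ay":0,"az":0,"jaw":76},{"dx":0,"dy":0,"dz":0,"ax":0,"ay":0,"az":0,"jaw":76},{"dx":0,"dy":0,"dz":0,"ax":0,"ay":0,"az":0,"jaw":76},{"dx":0,"dy":0,"dz":0,"ax":0,"ay":0,"az":0,"jaw":76},{"dx":0,"dy":0,"dz":0,"ax":0,"ay":0,"az":0,"jaw":76}]}}

```text
time: 28.1
tool_pos: [0.6603, 0.2043, 0.0474]
ee_rot: [0.538, 0.46, -0.459, -0.537]
wrist_force: [0.5, -0.2, -0.3]
grip_width: 0.076
```

```bash
python3 - <<'E'
from h import *
goto(660.7,206,4,81)
E
```

```text
t 28.10 pos [660.3 204.3  47.4] w 76.0 F [ 0.5 -0.2 -0.3] q6 -1.16
d [ 0.07  1.74 -0.  ] a [ 0.01 -0.    0.01] dist 43
```

Emit:
{"api": "jog_arm", "payload": {"moves": [{"dx":0.07,"dy":0.8,"dz":0,"ax":0,"ay":0,"az":0,"jaw":74},{"dx":0.07,"dy":1.4,"dz":0,"ax":0,"ay":0,"az":0,"jaw":72},{"dx":0.07,"dy":1.74,"dz":0,"ax":0,"ay":0,"az":0,"jaw":72},{"dx":0.07,"dy":1.74,"dz":0,"ax":0,"ay":0,"az":0,"jaw":72},{"dx":0.07,"dy":1.74,"dz":0,"ax":0,"ay":0,"az":0,"jaw":72}]}}

```text
time: 28.6
tool_pos: [0.66, 0.2059, 0.0027]
ee_rot: [-0.538, -0.459, 0.459, 0.538]
wrist_force: [0.4, 0.3, -0.2]
grip_width: 0.0721
```

```bash
python3 - <<'E'
from h import *
goto(660.7,206,-1.5,81)
E
```

```text
t 28.60 pos [660.  205.9   2.7] w 72.1 F [ 0.4  0.3 -0.2] q6 -1.16
d [ 0.01  0.17 -0.03] a [-0. -0. -0.] dist 4
```

Emit:
{"api": "jog_arm", "payload": {"moves": [{"dx":0,"dy":0.2,"dz":0,"ax":0,"ay":0,"az":0,"jaw":72},{"dx":0,"dy":0.2,"dz":0,"ax":0,"ay":0,"az":0,"jaw":68},{"dx":0,"dy":0.2,"dz":0,"ax":0,"ay":0,"az":0,"jaw":64},{"dx":0,"dy":0.2,"dz":0,"ax":0,"ay":0,"az":0,"jaw":45},{"dx":0,"dy":0.2,"dz":0,"ax":0,"ay":0,"az":0,"jaw":45}]}}

```text
time: 29.1
tool_pos: [0.6605, 0.2061, -0.0014]
ee_rot: [0.538, 0.46, -0.459, -0.538]
wrist_force: [-0.2, 0.2, 3.5]
grip_width: 0.0545
```

Emit:
{"api": "jog_arm", "payload": {"moves": [{"dx":0,"dy":0,"dz":0,"ax":0,"ay":0,"az":0,"jaw":45},{"dx":0,"dy":0,"dz":0,"ax":0,"ay":0,"az":0,"jaw":45},{"dx":0,"dy":0,"dz":0,"ax":0,"ay":0,"az":0,"jaw":45},{"dx":0,"dy":-0.5,"dz":0,"ax":0,"ay":0,"az":0,"jaw":45},{"dx":0,"dy":-1.5,"dz":0,"ax":0,"ay":0,"az":0,"jaw":45}]}}

```text
time: 29.6
tool_pos: [0.6579, 0.2054, 0.0322]
ee_rot: [-0.537, -0.457, 0.461, 0.539]
wrist_force: [0.7, -0.4, -1.1]
grip_width: 0.0543
```

Emit:
{"api": "jog_arm", "payload": {"moves": [{"dx":0,"dy":-1,"dz":0,"ax":0,"ay":0,"az":0,"jaw":45},{"dx":0,"dy":-2.5,"dz":0,"ax":0,"ay":0,"az":0,"jaw":45},{"dx":0,"dy":-4,"dz":0,"ax":0,"ay":0,"az":0,"jaw":45},{"dx":0,"dy":-5,"dz":0,"ax":0,"ay":0,"az":0,"jaw":45},{"dx":0,"dy":-5,"dz":0,"ax":0,"ay":0,"az":0,"jaw":45}]}}

```text
time: 30.1
tool_pos: [0.6617, 0.2064, 0.1666]
ee_rot: [0.539, 0.462, -0.456, -0.536]
wrist_force: [-0.3, -0.1, -0.1]
grip_width: 0.0545
```

```bash
python3 - <<'E'
from h import *
goto(534.3,-45.4,160,86.4)
s=crop("side","s16",200,150,340,270,5)
E
```

```text
t 30.10 pos [661.7 206.4 166.6] w 54.5 F [-0.3 -0.1 -0.1] q6 -1.16
d [-10.75   0.2    3.46] a [ 0.08 -0.9   0.03] dist 282
```

View pics/s16.png

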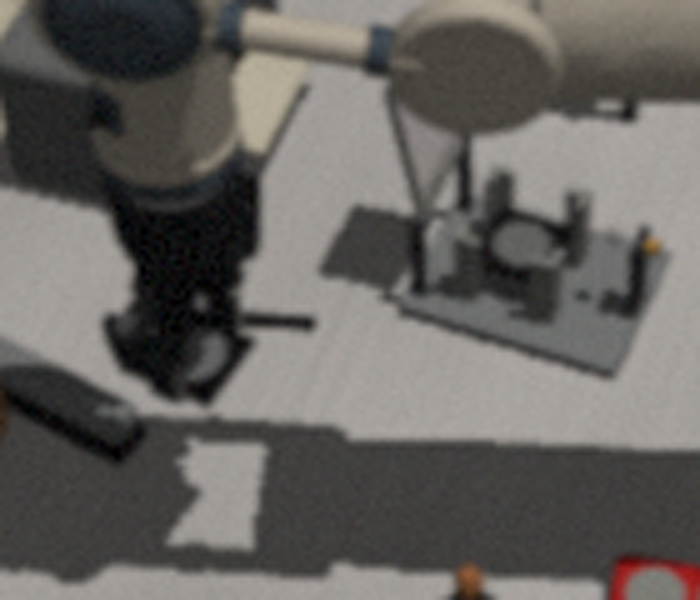

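Emit:
{"api": "jog_arm", "payload": {"moves": [{"dx":-1,"dy":0,"dz":2,"ax":0,"ay":-0.9,"az":0,"jaw":45},{"dx":-2,"dy":0,"dz":4,"ax":0,"ay":-0.9,"az":0,"jaw":45},{"dx":-4,"dy":0,"dz":4,"ax":0,"ay":-0.9,"az":0,"jaw":45},{"dx":-6,"dy":0,"dz":3.8,"ax":0,"ay":-0.9,"az":0,"jaw":45},{"dx":-8,"dy":0,"dz":3.6,"ax":0,"ay":-0.9,"az":0,"jaw":45}]}}

```text
time: 30.65
tool_pos: [0.5383, 0.028, 0.1581]
ee_rot: [-0.514, -0.484, 0.485, 0.516]
wrist_force: [1.0, -0.2, -0.7]
grip_width: 0.054
```

```bash
python3 - <<'E'
from h import *
goto(534.3,-45.4,140,86.4)
E
```

```text
t 30.65 pos [538.3  28.  158.1] w 54.0 F [ 1.  -0.2 -0.7] q6 -1.52
d [-2.94  0.72 -0.02] a [-0.03  0.02 -0.  ] dist 76
```

Emit:
{"api": "jog_arm", "payload": {"moves": [{"dx":-1.5,"dy":0,"dz":0,"ax":0,"ay":0,"az":0,"jaw":45},{"dx":-2.7,"dy":0.7,"dz":0,"ax":0,"ay":0,"az":0,"jaw":45},{"dx":-2.75,"dy":1.6,"dz":0,"ax":0,"ay":0,"az":0,"jaw":45},{"dx":-2.75,"dy":2.2,"dz":0,"ax":0,"ay":0,"az":0,"jaw":45},{"dx":-2.75,"dy":2.2,"dz":0,"ax":0,"ay":0,"az":0,"jaw":45}]}}

```text
time: 31.15
tool_pos: [0.5336, -0.039, 0.1007]
ee_rot: [-0.513, -0.482, 0.486, 0.518]
wrist_force: [-0.3, 0.6, -0.6]
grip_width: 0.0545
```

Emit:
{"api": "jog_arm", "payload": {"moves": [{"dx":0,"dy":0,"dz":0,"ax":0,"ay":0,"az":0,"jaw":45},{"dx":0,"dy":0,"dz":0,"ax":0,"ay":0,"az":0,"jaw":45},{"dx":0,"dy":0,"dz":0,"ax":0,"ay":0,"az":0,"jaw":45},{"dx":0,"dy":0,"dz":0,"ax":0,"ay":0,"az":0,"jaw":45},{"dx":0,"dy":0,"dz":0,"ax":0,"ay":0,"az":0,"jaw":45}]}}

```text
time: 31.65
tool_pos: [0.5362, -0.0394, 0.1058]
ee_rot: [0.516, 0.484, -0.484, -0.515]
wrist_force: [-0.8, -0.1, -0.2]
grip_width: 0.0544
```

```bash
python3 - <<'E'
from h import *
goto(534.3,-45.4,80,86.4)
E
```

```text
t 31.65 pos [536.2 -39.4 105.8] w 54.4 F [-0.8 -0.1 -0.2] q6 -1.64
d [-0.25  1.03  0.06] a [ 0.01  0.   -0.  ] dist 27
```

Emit:
{"api": "jog_arm", "payload": {"moves": [{"dx":-0.25,"dy":0.3,"dz":0.06,"ax":0,"ay":0,"az":0,"jaw":45},{"dx":-0.25,"dy":0.7,"dz":0.06,"ax":0,"ay":0,"az":0,"jaw":45},{"dx":-0.25,"dy":0.9,"dz":0.06,"ax":0,"ay":0,"az":0,"jaw":45},{"dx":-0.25,"dy":0.9,"dz":0.06,"ax":0,"ay":0,"az":0,"jaw":45},{"dx":-0.25,"dy":0.9,"dz":0.06,"ax":0,"ay":0,"az":0,"jaw":45}]}}

```text
time: 32.15
tool_pos: [0.5339, -0.0457, 0.0823]
ee_rot: [-0.515, -0.484, 0.484, 0.516]
wrist_force: [0.1, -0.1, -0.1]
grip_width: 0.0545
```

```bash
python3 - <<'E'
from h import *
goto(534.3,-45.4,66,86.4)
E
```

```text
t 32.15 pos [533.9 -45.7  82.3] w 54.5 F [ 0.1 -0.1 -0.1] q6 -1.66
d [ 0.01  0.65 -0.02] a [-0.01 -0.    0.  ] dist 16
```

Emit:
{"api": "jog_arm", "payload": {"moves": [{"dx":0.01,"dy":0.2,"dz":0,"ax":0,"ay":0,"az":0,"jaw":45},{"dx":0.01,"dy":0.4,"dz":0,"ax":0,"ay":0,"az":0,"jaw":45},{"dx":0.01,"dy":0.55,"dz":0,"ax":0,"ay":0,"az":0,"jaw":45},{"dx":0.01,"dy":0.7,"dz":0,"ax":0,"ay":0,"az":0,"jaw":45},{"dx":0.01,"dy":0.7,"dz":0,"ax":0,"ay":0,"az":0,"jaw":45}]}}

```text
time: 32.65
tool_pos: [0.5337, -0.0454, 0.0644]
ee_rot: [-0.515, -0.484, 0.484, 0.516]
wrist_force: [0.1, -0.5, -0.3]
grip_width: 0.0541
```

```bash
python3 - <<'E'
from h import *
goto(534.3,-45.4,42.5,86.4)
E
```

```text
t 32.65 pos [533.7 -45.4  64.4] w 54.1 F [ 0.1 -0.5 -0.3] q6 -1.66
d [ 0.    0.87 -0.03] a [-0.01 -0.    0.  ] dist 22
```

Emit:
{"api": "jog_arm", "payload": {"moves": [{"dx":0,"dy":0.4,"dz":0,"ax":0,"ay":0,"az":0,"jaw":45},{"dx":0,"dy":0.7,"dz":0,"ax":0,"ay":0,"az":0,"jaw":45},{"dx":0,"dy":0.87,"dz":0,"ax":0,"ay":0,"az":0,"jaw":45},{"dx":0,"dy":0.87,"dz":0,"ax":0,"ay":0,"az":0,"jaw":45},{"dx":0,"dy":0.87,"dz":0,"ax":0,"ay":0,"az":0,"jaw":45}]}}

```text
time: 33.15
tool_pos: [0.534, -0.0454, 0.0434]
ee_rot: [-0.515, -0.484, 0.484, 0.516]
wrist_force: [1.1, 0.3, -0.3]
grip_width: 0.0543
```

Emit:
{"api": "jog_arm", "payload": {"moves": [{"dx":0,"dy":0.04,"dz":0,"ax":0,"ay":0,"az":0,"jaw":45},{"dx":0,"dy":0.04,"dz":0,"ax":0,"ay":0,"az":0,"jaw":45},{"dx":0,"dy":0.04,"dz":0,"ax":0,"ay":0,"az":0,"jaw":45},{"dx":0,"dy":0.04,"dz":0,"ax":0,"ay":0,"az":0,"jaw":45},{"dx":0,"dy":0.04,"dz":0,"ax":0,"ay":0,"az":0,"jaw":45}]}}

```text
time: 33.65
tool_pos: [0.5341, -0.0454, 0.0425]
ee_rot: [0.516, 0.484, -0.484, -0.515]
wrist_force: [-0.7, 0.3, -0.3]
grip_width: 0.0545
```

Emit:
{"api": "jog_arm", "payload": {"moves": [{"dx":0,"dy":0.04,"dz":0,"ax":0,"ay":0,"az":0,"jaw":45},{"dx":0,"dy":0.04,"dz":0,"ax":0,"ay":0,"az":0,"jaw":45},{"dx":0,"dy":0.04,"dz":0,"ax":0,"ay":0,"az":0,"jaw":45},{"dx":0,"dy":0.04,"dz":0,"ax":0,"ay":0,"az":0,"jaw":64},{"dx":0,"dy":0.04,"dz":0,"ax":0,"ay":0,"az":0,"jaw":64}]}}

```text
time: 34.15
tool_pos: [0.534, -0.0454, 0.0414]
ee_rot: [-0.515, -0.484, 0.484, 0.516]
wrist_force: [-0.3, -0.2, 0.1]
grip_width: 0.064
```

Emit:
{"api": "jog_arm", "payload": {"moves": [{"dx":0,"dy":0,"dz":0,"ax":0,"ay":0,"az":0,"jaw":68},{"dx":0,"dy":0,"dz":0,"ax":0,"ay":0,"az":0,"jaw":68},{"dx":0,"dy":-1,"dz":0,"ax":0,"ay":0,"az":0,"jaw":68},{"dx":0,"dy":-3,"dz":0,"ax":0,"ay":0,"az":0,"jaw":68},{"dx":0,"dy":-5,"dz":0,"ax":0,"ay":0,"az":0,"jaw":68}]}}

```text
time: 34.65
tool_pos: [0.5332, -0.0453, 0.1667]
ee_rot: [-0.515, -0.483, 0.485, 0.516]
wrist_force: [1.4, -0.0, 0.3]
grip_width: 0.0678
```

```bash
python3 - <<'E'
from h import *
goto(548,304,165,86.4)
E
```

```text
t 34.65 pos [533.2 -45.3 166.7] w 67.8 F [ 1.4 -0.   0.3] q6 -1.66
d [13.98  0.07  0.29] a [-0.03 -0.    0.  ] dist 350
```

```bash
python3 - <<'E'
from h import *
t=capture("top");cv2.imwrite("pics/t17.png",t[:,:,::-1]);T=t[:,:,::-1]
s=capture("side");cv2.imwrite("pics/s17.png",s[:,:,::-1])
cv2.imwrite("pics/t17z.png",cv2.resize(cv2.convertScaleAbs(np.ascontiguousarray(T[190:235,155:225]),alpha=1.8),None,fx=9,fy=9,interpolation=cv2.INTER_CUBIC))
for q in(cv2.imread("pics/t7.png"),cv2.imread("pics/top0.png"),T):
    g=cv2.GaussianBlur(q,(3,3),0).max(2)
    for th in(108,112,116):print(th,measure("top",g<th,.007,30,(163,198,195,228)))
    big=cv2.resize(np.ascontiguousarray(q[195:230,160:198]),None,fx=8,fy=8,interpolation=cv2.INTER_CUBIC).max(2)
    cs,_=cv2.findContours((cv2.GaussianBlur(big,(9,9),0)<113).astype(np.uint8),cv2.RETR_EXTERNAL,cv2.CHAIN_APPROX_NONE)
    c=max(cs,key=cv2.contourArea);(x,y),(w,h),_=cv2.fitEllipse(c);u=160+(x+.5)/8-.5;v=195+(y+.5)/8-.5
    print("ell",u,v,w/8,h/8,plane("top",u,v,.007)*1000)
for q in(cv2.imread("pics/side0.png"),s[:,:,::-1]):
    big=cv2.resize(np.ascontiguousarray(q[273:305,248:285]),None,fx=8,fy=8,interpolation=cv2.INTER_CUBIC).max(2)
    cs,_=cv2.findContours((cv2.GaussianBlur(big,(9,9),0)<139).astype(np.uint8),cv2.RETR_EXTERNAL,cv2.CHAIN_APPROX_NONE)
    c=max(cs,key=cv2.contourArea);(x,y),(w,h),_=cv2.fitEllipse(c);u=248+(x+.5)/8-.5;v=273+(y+.5)/8-.5
    print("ell side",u,v,w/8,h/8,plane("side",u,v,.006)*1000)
E
```

```text
108 [{'c': array([549. , 305.2]), 'wh': array([52.1, 51.5]), 'ang': 1.9, 'cen': (548.8, 304.7), 'px': array([178., 212.])}]
112 [{'c': array([547.6, 306.6]), 'wh': array([54.8, 54.4]), 'ang': 1.9, 'cen': (548.2, 305.0), 'px': array([178., 212.])}]
116 [{'c': array([548.4, 304.4]), 'wh': array([55.6, 55.9]), 'ang': 46.1, 'cen': (548.0, 305.0), 'px': array([178., 212.])}]
ell 178.01626586914062 212.4046287536621 19.738521575927734 20.261768341064453 [547.81441844 305.07845095   7.        ]
108 [{'c': array([548.4, 304.4]), 'wh': array([55.6, 55.8]), 'ang': 46.1, 'cen': (548.0, 305.0), 'px': array([178., 212.])}]
112 [{'c': array([548.7, 304.6]), 'wh': array([58.4, 58.3]), 'ang': 65.1, 'cen': (548.3, 305.0), 'px': array([178., 212.])}]
116 [{'c': array([547.7, 305.2]), 'wh': array([60.7, 57.3]), 'ang': 1.9, 'cen': (548.3, 305.0), 'px': array([178., 212.])}]
ell 177.96896171569824 212.4057445526123 20.713579177856445 21.07261085510254 [547.81079969 305.21372      7.        ]
108 [{'c': array([547.7, 305.2]), 'wh': array([60.5, 57.3]), 'ang': 1.9, 'cen': (548.2, 304.9), 'px': array([178., 212.])}]
112 [{'c': array([547.6, 306.5]), 'wh': array([60.3, 60.5]), 'ang': 0.2, 'cen': (548.0, 305.5), 'px': array([178., 212.])}]
116 [{'c': array([549.1, 298.5]), 'wh': array([63.2, 76.9]), 'ang': 0.1, 'cen': (549.8, 303.9), 'px': array([181., 210.])}]
ell 177.89865684509277 212.33379554748535 21.60127830505371 22.088584899902344 [548.01671495 305.42233305   7.        ]
ell side 264.95565032958984 289.20588874816895 17.223608016967773 19.337709426879883 [549.92996432 311.35265252   6.        ]
ell side 264.9578742980957 289.2142448425293 17.084827423095703 19.16055679321289 [549.91334075 311.37788061   6.        ]
```

View pics/t17z.png

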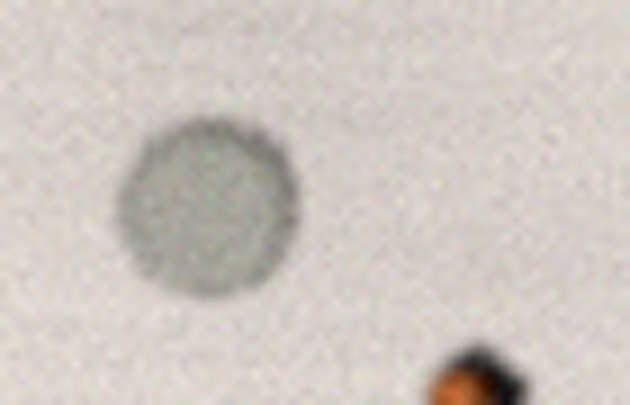

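View pics/s17.png

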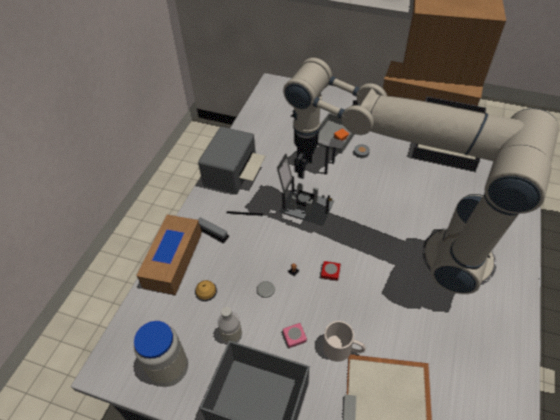

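Emit:
{"api": "jog_arm", "payload": {"moves": [{"dx":14.05,"dy":0,"dz":0.29,"ax":0,"ay":0,"az":0,"jaw":78},{"dx":14.05,"dy":0,"dz":0.29,"ax":0,"ay":0,"az":0,"jaw":78},{"dx":14.05,"dy":0,"dz":0.29,"ax":0,"ay":0,"az":0,"jaw":78},{"dx":14.05,"dy":0,"dz":0.29,"ax":0,"ay":0,"az":0,"jaw":78},{"dx":14.05,"dy":0,"dz":0.29,"ax":0,"ay":0,"az":0,"jaw":78}]}}

```text
time: 35.25
tool_pos: [0.5445, 0.2063, 0.1665]
ee_rot: [0.516, 0.484, -0.484, -0.515]
wrist_force: [0.8, -0.5, -0.1]
grip_width: 0.0779
```

```bash
python3 - <<'E'
from h import *
goto(548,305.2,45,86.4)
t=capture("top");cv2.imwrite("pics/t18.png",cv2.resize(t[150:265,255:345,::-1],None,fx=6,fy=5,interpolation=cv2.INTER_CUBIC))
crop("side","s18",270,150,340,225,8)
E
```

```text
t 35.25 pos [544.5 206.3 166.5] w 77.9 F [ 0.8 -0.5 -0.1] q6 -1.20
d [3.96 4.86 0.11] a [ 0.01 -0.    0.  ] dist 157
```

View pics/t18.png

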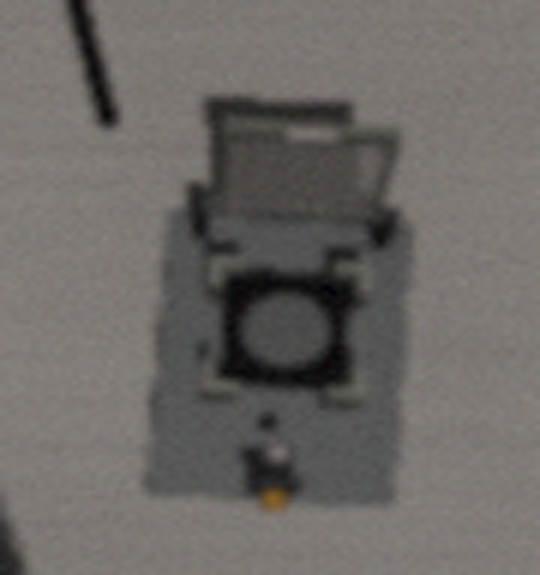

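View pics/s18.png

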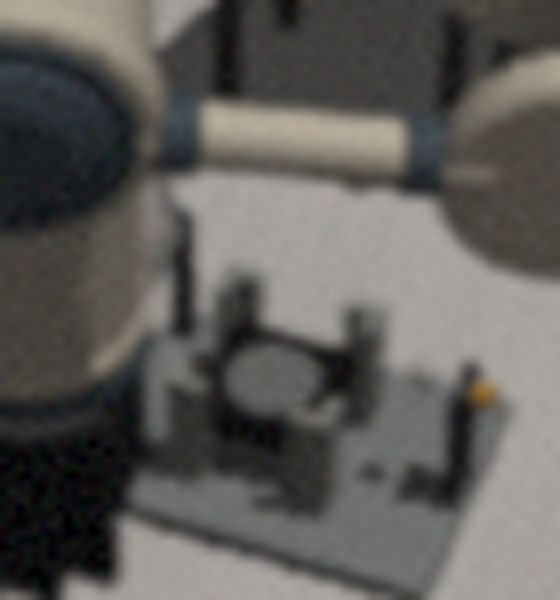

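Both spacers stacked square. On to the bell cover.

Emit:
{"api": "jog_arm", "payload": {"moves": [{"dx":2,"dy":0.5,"dz":0.11,"ax":0,"ay":0,"az":0,"jaw":76},{"dx":3.96,"dy":1.5,"dz":0.11,"ax":0,"ay":0,"az":0,"jaw":76},{"dx":3.96,"dy":3,"dz":0.11,"ax":0,"ay":0,"az":0,"jaw":76},{"dx":3.96,"dy":4.6,"dz":0.11,"ax":0,"ay":0,"az":0,"jaw":76},{"dx":3.96,"dy":4.6,"dz":0.11,"ax":0,"ay":0,"az":0,"jaw":76}]}}

```text
time: 35.85
tool_pos: [0.5442, 0.3015, 0.0435]
ee_rot: [-0.514, -0.48, 0.489, 0.517]
wrist_force: [-0.8, 0.0, -0.4]
grip_width: 0.0762
```

Emit:
{"api": "jog_arm", "payload": {"moves": [{"dx":0,"dy":0,"dz":0,"ax":0,"ay":0,"az":0,"jaw":76},{"dx":0,"dy":0,"dz":0,"ax":0,"ay":0,"az":0,"jaw":76},{"dx":0,"dy":0,"dz":0,"ax":0,"ay":0,"az":0,"jaw":76},{"dx":0,"dy":0,"dz":0,"ax":0,"ay":0,"az":0,"jaw":76},{"dx":0,"dy":0,"dz":0,"ax":0,"ay":0,"az":0,"jaw":76}]}}

```text
time: 36.35
tool_pos: [0.5488, 0.3034, 0.053]
ee_rot: [0.516, 0.485, -0.483, -0.515]
wrist_force: [0.4, 0.4, 0.1]
grip_width: 0.0764
```

```bash
python3 - <<'E'
from h import *
goto(548,305.2,4,86.4)
crop("side","s19",220,230,320,330,6)
E
```

```text
t 36.35 pos [548.8 303.4  53. ] w 76.4 F [0.4 0.4 0.1] q6 -1.06
d [0.07 1.96 0.04] a [ 0.02 -0.    0.01] dist 49
```

View pics/s19.png

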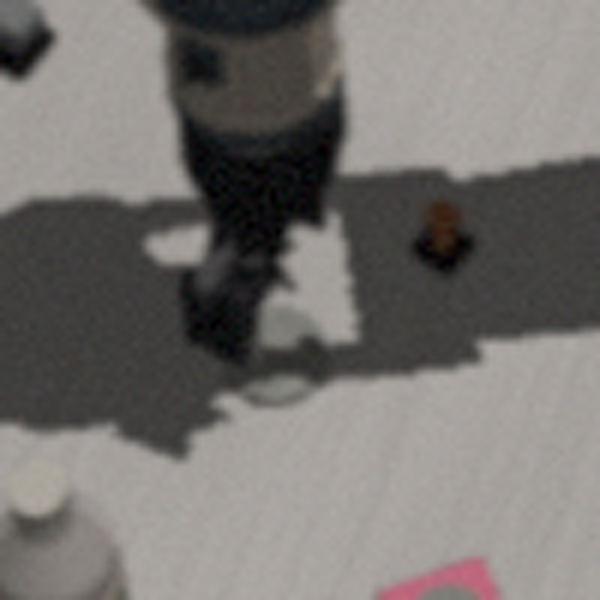

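Emit:
{"api": "jog_arm", "payload": {"moves": [{"dx":0.07,"dy":0.9,"dz":0.02,"ax":0,"ay":0,"az":0,"jaw":74},{"dx":0.07,"dy":1.6,"dz":0.02,"ax":0,"ay":0,"az":0,"jaw":72},{"dx":0.07,"dy":1.96,"dz":0.02,"ax":0,"ay":0,"az":0,"jaw":72},{"dx":0.07,"dy":1.96,"dz":0.02,"ax":0,"ay":0,"az":0,"jaw":72},{"dx":0.07,"dy":1.96,"dz":0.02,"ax":0,"ay":0,"az":0,"jaw":72}]}}

```text
time: 36.9
tool_pos: [0.548, 0.3052, 0.0031]
ee_rot: [0.516, 0.484, -0.484, -0.515]
wrist_force: [0.1, -0.4, 0.6]
grip_width: 0.0722
```

```bash
python3 - <<'E'
from h import *
goto(548,305.2,-1.5,86.4)
E
```

```text
t 36.90 pos [548.  305.2   3.1] w 72.2 F [ 0.1 -0.4  0.6] q6 -1.05
d [-0.    0.19  0.  ] a [ 0.01 -0.    0.  ] dist 5
```

Emit:
{"api": "jog_arm", "payload": {"moves": [{"dx":0,"dy":0.19,"dz":0,"ax":0,"ay":0,"az":0,"jaw":72},{"dx":0,"dy":0.19,"dz":0,"ax":0,"ay":0,"az":0,"jaw":68},{"dx":0,"dy":0.19,"dz":0,"ax":0,"ay":0,"az":0,"jaw":62},{"dx":0,"dy":0.19,"dz":0,"ax":0,"ay":0,"az":0,"jaw":45},{"dx":0,"dy":0.19,"dz":0,"ax":0,"ay":0,"az":0,"jaw":45}], "newtons": 60}}

```text
time: 37.4
tool_pos: [0.5483, 0.3055, -0.0009]
ee_rot: [0.516, 0.485, -0.483, -0.515]
wrist_force: [-0.5, 0.9, 5.2]
grip_width: 0.0521
```

Emit:
{"api": "jog_arm", "payload": {"moves": [{"dx":0,"dy":0,"dz":0,"ax":0,"ay":0,"az":0,"jaw":45},{"dx":0,"dy":0,"dz":0,"ax":0,"ay":0,"az":0,"jaw":45},{"dx":0,"dy":0,"dz":0,"ax":0,"ay":0,"az":0,"jaw":45},{"dx":0,"dy":-0.5,"dz":0,"ax":0,"ay":0,"az":0,"jaw":45},{"dx":0,"dy":-1.5,"dz":0,"ax":0,"ay":0,"az":0,"jaw":45}]}}

```text
time: 37.9
tool_pos: [0.5458, 0.304, 0.0326]
ee_rot: [-0.515, -0.482, 0.486, 0.516]
wrist_force: [0.4, 0.1, -3.0]
grip_width: 0.0523
```

Emit:
{"api": "jog_arm", "payload": {"moves": [{"dx":0,"dy":-1,"dz":0,"ax":0,"ay":0,"az":0,"jaw":45},{"dx":0,"dy":-2.5,"dz":0,"ax":0,"ay":0,"az":0,"jaw":45},{"dx":0,"dy":-4,"dz":0,"ax":0,"ay":0,"az":0,"jaw":45},{"dx":0,"dy":-5,"dz":0,"ax":0,"ay":0,"az":0,"jaw":45},{"dx":0,"dy":-5,"dz":0,"ax":0,"ay":0,"az":0,"jaw":45}]}}

```text
time: 38.4
tool_pos: [0.5494, 0.3058, 0.1661]
ee_rot: [0.516, 0.487, -0.481, -0.515]
wrist_force: [-0.4, -0.1, -1.5]
grip_width: 0.0524
```

```bash
python3 - <<'E'
from h import *
goto(534.3,-45.4,165,86.4)
s=crop("side","s20",220,200,320,320,6)
E
```

```text
t 38.40 pos [549.4 305.8 166.1] w 52.4 F [-0.4 -0.1 -1.5] q6 -1.05
d [-1.406e+01 -1.000e-02 -2.800e-01] a [ 0.07 -0.    0.04] dist 352
```

View pics/s20.png

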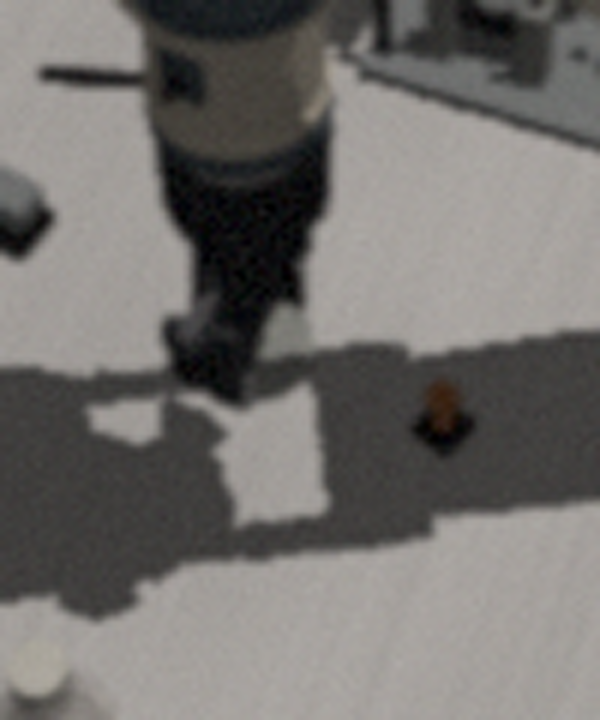

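Emit:
{"api": "jog_arm", "payload": {"moves": [{"dx":-8,"dy":0,"dz":-0.28,"ax":0,"ay":0,"az":0,"jaw":45},{"dx":-8,"dy":0,"dz":-0.28,"ax":0,"ay":0,"az":0,"jaw":45},{"dx":-8,"dy":0,"dz":-0.28,"ax":0,"ay":0,"az":0,"jaw":45},{"dx":-8,"dy":0,"dz":-0.28,"ax":0,"ay":0,"az":0,"jaw":45},{"dx":-8,"dy":0,"dz":-0.28,"ax":0,"ay":0,"az":0,"jaw":45}]}}

```text
time: 38.95
tool_pos: [0.5411, 0.0992, 0.1576]
ee_rot: [-0.517, -0.48, 0.484, 0.517]
wrist_force: [0.2, 0.5, -1.1]
grip_width: 0.0519
```

```bash
python3 - <<'E'
from h import *
goto(534.3,-45.4,150,86.4)
E
```

```text
t 38.95 pos [541.1  99.2 157.6] w 51.9 F [ 0.2  0.5 -1.1] q6 -1.38
d [-5.79  0.32 -0.13] a [-0.04 -0.07 -0.03] dist 145
```

Emit:
{"api": "jog_arm", "payload": {"moves": [{"dx":-2,"dy":0.1,"dz":-0.1,"ax":0,"ay":0,"az":0,"jaw":45},{"dx":-4,"dy":0.1,"dz":-0.1,"ax":0,"ay":0,"az":0,"jaw":45},{"dx":-5.5,"dy":0.1,"dz":-0.1,"ax":0,"ay":0,"az":0,"jaw":45},{"dx":-5.75,"dy":0.1,"dz":-0.1,"ax":0,"ay":0,"az":0,"jaw":45},{"dx":-5.75,"dy":0.1,"dz":-0.1,"ax":0,"ay":0,"az":0,"jaw":45}]}}

```text
time: 39.45
tool_pos: [0.5349, -0.0391, 0.1557]
ee_rot: [-0.515, -0.483, 0.484, 0.517]
wrist_force: [0.4, 0.4, -1.0]
grip_width: 0.0521
```

Emit:
{"api": "jog_arm", "payload": {"moves": [{"dx":0,"dy":0.5,"dz":0,"ax":0,"ay":0,"az":0,"jaw":45},{"dx":0,"dy":1.2,"dz":0,"ax":0,"ay":0,"az":0,"jaw":45},{"dx":0,"dy":1.8,"dz":0,"ax":0,"ay":0,"az":0,"jaw":45},{"dx":0,"dy":1.8,"dz":0,"ax":0,"ay":0,"az":0,"jaw":45},{"dx":0,"dy":1.8,"dz":0,"ax":0,"ay":0,"az":0,"jaw":45}]}}

```text
time: 39.95
tool_pos: [0.5353, -0.0377, 0.1119]
ee_rot: [-0.515, -0.484, 0.485, 0.516]
wrist_force: [-0.2, -0.3, -1.6]
grip_width: 0.0523
```

Emit:
{"api": "jog_arm", "payload": {"moves": [{"dx":0,"dy":0,"dz":0,"ax":0,"ay":0,"az":0,"jaw":45},{"dx":0,"dy":0,"dz":0,"ax":0,"ay":0,"az":0,"jaw":45},{"dx":0,"dy":0,"dz":0,"ax":0,"ay":0,"az":0,"jaw":45},{"dx":0,"dy":0,"dz":0,"ax":0,"ay":0,"az":0,"jaw":45},{"dx":0,"dy":0,"dz":0,"ax":0,"ay":0,"az":0,"jaw":45}]}}

```text
time: 40.45
tool_pos: [0.5357, -0.0386, 0.113]
ee_rot: [0.516, 0.484, -0.484, -0.515]
wrist_force: [-0.5, -0.7, -0.8]
grip_width: 0.0522
```

```bash
python3 - <<'E'
from h import *
goto(534.3,-45.4,80,86.4)
s=crop("side","s21",270,150,340,225,8)
E
```

```text
t 40.45 pos [535.7 -38.6 113. ] w 52.2 F [-0.5 -0.7 -0.8] q6 -1.64
d [-0.27  1.32  0.04] a [ 0. -0.  0.] dist 34
```

View pics/s21.png

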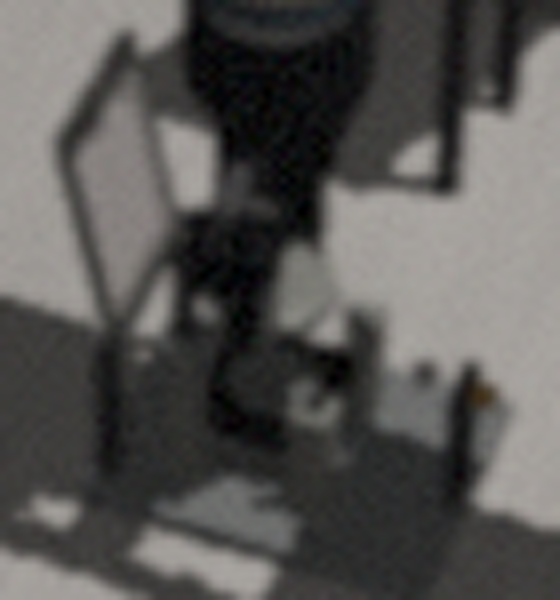

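```bash
python3 - <<'E'
from h import *
s=capture("side")
im=cv2.resize(cv2.convertScaleAbs(np.ascontiguousarray(s[165:205,290:325,::-1]),alpha=1.8),None,fx=16,fy=14,interpolation=cv2.INTER_CUBIC)
im2=im.copy()
def out(th,col):
    a=np.linspace(0,2*np.pi,60);x=28*np.cos(a);y=28*np.sin(a);z=0*a+7
    P_=np.c_[(535.7+x*np.cos(th)+z*np.sin(th)),-38.6+y,114+z*np.cos(th)-x*np.sin(th)]/1e3
    q=proj("side",P_);q=((q-[290,165]+.5)*[16,14]).astype(int);cv2.polylines(im2,[q],True,col,1)
out(0,(0,0,255));out(.2,(0,255,0))
cv2.imwrite("pics/s22.png",np.hstack([im]));cv2.imwrite("pics/s22b.png",im2)
E
```

```text
(no output)
```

View pics/s22b.png

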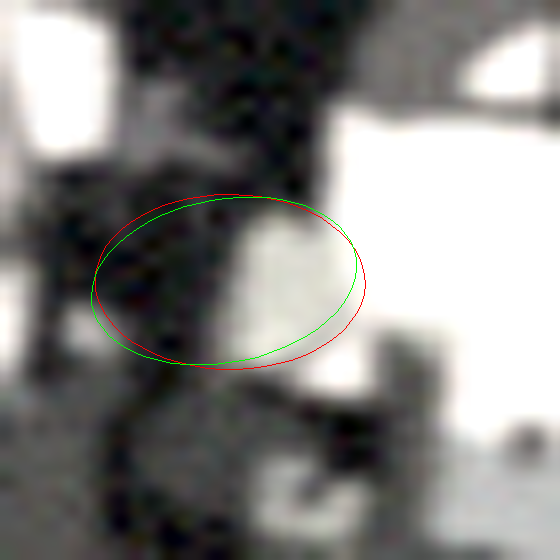

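Emit:
{"api": "jog_arm", "payload": {"moves": [{"dx":-0.26,"dy":0.3,"dz":0.05,"ax":0,"ay":0,"az":0,"jaw":45},{"dx":-0.26,"dy":0.7,"dz":0.05,"ax":0,"ay":0,"az":0,"jaw":45},{"dx":-0.26,"dy":1,"dz":0.05,"ax":0,"ay":0,"az":0,"jaw":45},{"dx":-0.26,"dy":1.1,"dz":0.05,"ax":0,"ay":0,"az":0,"jaw":45},{"dx":-0.26,"dy":1.1,"dz":0.05,"ax":0,"ay":0,"az":0,"jaw":45}]}}

```text
time: 41.05
tool_pos: [0.5334, -0.0449, 0.0841]
ee_rot: [-0.515, -0.484, 0.484, 0.516]
wrist_force: [0.2, 0.3, -1.2]
grip_width: 0.0522
```

```bash
python3 - <<'E'
from h import *
goto(534.3,-45.4,66,86.4)
E
```

```text
t 41.05 pos [533.4 -44.9  84.1] w 52.2 F [ 0.2  0.3 -1.2] q6 -1.66
d [-0.02  0.73 -0.04] a [-0.02 -0.    0.  ] dist 18
```

Emit:
{"api": "jog_arm", "payload": {"moves": [{"dx":-0.02,"dy":0.2,"dz":-0.02,"ax":0,"ay":0,"az":0,"jaw":45},{"dx":-0.02,"dy":0.4,"dz":-0.02,"ax":0,"ay":0,"az":0,"jaw":45},{"dx":-0.02,"dy":0.6,"dz":-0.02,"ax":0,"ay":0,"az":0,"jaw":45},{"dx":-0.02,"dy":0.75,"dz":-0.02,"ax":0,"ay":0,"az":0,"jaw":45},{"dx":-0.02,"dy":0.75,"dz":-0.02,"ax":0,"ay":0,"az":0,"jaw":45}]}}

```text
time: 41.55
tool_pos: [0.534, -0.0454, 0.0655]
ee_rot: [-0.515, -0.484, 0.484, 0.516]
wrist_force: [-0.2, -0.3, -0.7]
grip_width: 0.0522
```

```bash
python3 - <<'E'
from h import *
goto(534.3,-45.4,50.5,86.4)
E
```

```text
t 41.55 pos [534.  -45.4  65.5] w 52.2 F [-0.2 -0.3 -0.7] q6 -1.66
d [ 0.    0.6  -0.01] a [-0.01 -0.    0.  ] dist 15
```

Emit:
{"api": "jog_arm", "payload": {"moves": [{"dx":0,"dy":0.3,"dz":0,"ax":0,"ay":0,"az":0,"jaw":45},{"dx":0,"dy":0.5,"dz":0,"ax":0,"ay":0,"az":0,"jaw":45},{"dx":0,"dy":0.6,"dz":0,"ax":0,"ay":0,"az":0,"jaw":45},{"dx":0,"dy":0.6,"dz":0,"ax":0,"ay":0,"az":0,"jaw":45},{"dx":0,"dy":0.6,"dz":0,"ax":0,"ay":0,"az":0,"jaw":45}]}}

```text
time: 42.05
tool_pos: [0.5344, -0.0455, 0.0515]
ee_rot: [-0.515, -0.484, 0.484, 0.515]
wrist_force: [-0.4, 0.3, -2.2]
grip_width: 0.0518
```

Emit:
{"api": "jog_arm", "payload": {"moves": [{"dx":0,"dy":0.06,"dz":0,"ax":0,"ay":0,"az":0,"jaw":45},{"dx":0,"dy":0.06,"dz":0,"ax":0,"ay":0,"az":0,"jaw":45},{"dx":0,"dy":0.06,"dz":0,"ax":0,"ay":0,"az":0,"jaw":45},{"dx":0,"dy":0.06,"dz":0,"ax":0,"ay":0,"az":0,"jaw":45},{"dx":0,"dy":0.06,"dz":0,"ax":0,"ay":0,"az":0,"jaw":45}]}}

```text
time: 42.55
tool_pos: [0.5344, -0.0455, 0.0501]
ee_rot: [0.516, 0.484, -0.484, -0.515]
wrist_force: [0.0, 0.2, -1.2]
grip_width: 0.0525
```

Emit:
{"api": "jog_arm", "payload": {"moves": [{"dx":0,"dy":0.05,"dz":0,"ax":0,"ay":0,"az":0,"jaw":45},{"dx":0,"dy":0.05,"dz":0,"ax":0,"ay":0,"az":0,"jaw":45},{"dx":0,"dy":0.05,"dz":0,"ax":0,"ay":0,"az":0,"jaw":45},{"dx":0,"dy":0.05,"dz":0,"ax":0,"ay":0,"az":0,"jaw":45},{"dx":0,"dy":0.05,"dz":0,"ax":0,"ay":0,"az":0,"jaw":45}]}}

```text
time: 43.05
tool_pos: [0.5346, -0.0455, 0.0491]
ee_rot: [0.516, 0.484, -0.484, -0.515]
wrist_force: [0.2, -0.0, 2.0]
grip_width: 0.0522
```

Contact (+3 N). Release and rise.

Emit:
{"api": "jog_arm", "payload": {"moves": [{"dx":0,"dy":0,"dz":0,"ax":0,"ay":0,"az":0,"jaw":58},{"dx":0,"dy":0,"dz":0,"ax":0,"ay":0,"az":0,"jaw":62},{"dx":0,"dy":0,"dz":0,"ax":0,"ay":0,"az":0,"jaw":66},{"dx":0,"dy":0,"dz":0,"ax":0,"ay":0,"az":0,"jaw":68},{"dx":0,"dy":-0.5,"dz":0,"ax":0,"ay":0,"az":0,"jaw":68}]}}

```text
time: 43.55
tool_pos: [0.5331, -0.0453, 0.0596]
ee_rot: [-0.514, -0.483, 0.485, 0.517]
wrist_force: [0.2, -0.1, -0.6]
grip_width: 0.0679
```

Emit:
{"api": "jog_arm", "payload": {"moves": [{"dx":0,"dy":-1,"dz":0,"ax":0,"ay":0,"az":0,"jaw":68},{"dx":0,"dy":-3,"dz":0,"ax":0,"ay":0,"az":0,"jaw":68},{"dx":0,"dy":-5,"dz":0,"ax":0,"ay":0,"az":0,"jaw":68},{"dx":0,"dy":-7,"dz":0,"ax":0,"ay":0,"az":0,"jaw":40},{"dx":0,"dy":-8,"dz":0,"ax":0,"ay":0,"az":0,"jaw":20}]}}

```text
time: 44.05
tool_pos: [0.5351, -0.0456, 0.2683]
ee_rot: [0.518, 0.486, -0.482, -0.513]
wrist_force: [-0.1, 0.0, -0.1]
grip_width: 0.0398
```

```bash
python3 - <<'E'
from h import *
goto(534.3,80,265,86.4)
s=crop("side","s23",270,150,340,225,8)
E
```

```text
t 44.05 pos [535.1 -45.6 268.3] w 39.8 F [-0.1  0.  -0.1] q6 -1.66
d [5.01 0.12 0.35] a [ 0.08 -0.   -0.01] dist 126
```

View pics/s23.png

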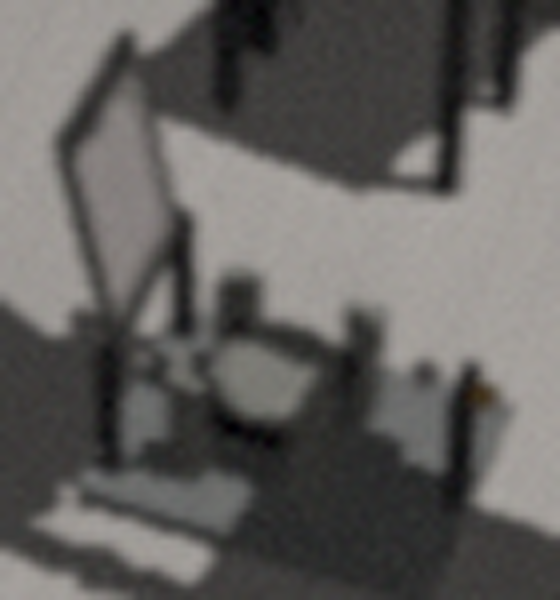

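```bash
python3 - <<'E'
from h import *
for z in(.167,.24,.3,.35,.4,.45,.5):print(z,proj("side",[.534,-.045,z])[0].round(0))
a=np.radians(-3.6)
def F(x,y): return np.array([534.2+x*np.cos(a)-y*np.sin(a),-45.4+x*np.sin(a)+y*np.cos(a)]).round(1)
print(F(125,0),F(60,0),F(-40,0))
for th in(1.7,1.5,1.3,1.1,.9,.7,.5,.3,.1,0):
    r=98;x=60-r*np.cos(th)+2.5*np.sin(th)+11;z=82+r*np.sin(th)+2.5*np.cos(th);print(th,round(x),round(z),F(x,0))
E
```

```text
0.167 [305. 174.]
0.24 [305. 158.]
0.3 [306. 144.]
0.35 [306. 131.]
0.4 [306. 118.]
0.45 [306. 104.]
0.5 [307.  89.]
[659.  -53.2] [594.1 -49.2] [494.3 -42.9]
1.7 86 179 [620.1 -50.8]
1.5 67 180 [600.6 -49.6]
1.3 47 177 [581.3 -48.4]
1.1 29 170 [562.9 -47.2]
0.9 12 160 [546.2 -46.2]
0.7 -2 147 [531.9 -45.3]
0.5 -14 131 [520.4 -44.5]
0.3 -22 113 [512.4 -44. ]
0.1 -26 94 [508.  -43.8]
0 -27 84 [507.3 -43.7]
```

```bash
python3 - <<'E'
from h import *
goto(659,-53.2,262,86.4)
E
```

```text
t 44.10 pos [535.7 -45.7 271.3] w 32.0 F [-2.1  0.   2.9] q6 -1.66
d [ 0.01  0.44 -4.94] a [ 0.12 -0.   -0.01] dist 124
```

Emit:
{"api": "jog_arm", "payload": {"moves": [{"dx":0,"dy":0.2,"dz":-2,"ax":0,"ay":0,"az":0,"jaw":0},{"dx":0,"dy":0.2,"dz":-4,"ax":0,"ay":0,"az":0,"jaw":0},{"dx":0,"dy":0.2,"dz":-5,"ax":0,"ay":0,"az":0,"jaw":0},{"dx":0,"dy":0.2,"dz":-5,"ax":0,"ay":0,"az":0,"jaw":0},{"dx":0,"dy":0.2,"dz":-5,"ax":0,"ay":0,"az":0,"jaw":0}], "newtons": 40}}

```text
time: 44.6
tool_pos: [0.6591, -0.0534, 0.2557]
ee_rot: [-0.515, -0.484, 0.484, 0.516]
wrist_force: [-0.3, 0.3, 0.3]
grip_width: -0.0005
```

Emit:
{"api": "jog_arm", "payload": {"moves": [{"dx":0,"dy":0,"dz":0,"ax":0,"ay":0,"az":0,"jaw":0},{"dx":0,"dy":0,"dz":0,"ax":0,"ay":0,"az":0,"jaw":0},{"dx":0,"dy":0,"dz":0,"ax":0,"ay":0,"az":0,"jaw":0},{"dx":0,"dy":0,"dz":0,"ax":0,"ay":0,"az":0,"jaw":0},{"dx":0,"dy":0,"dz":0,"ax":0,"ay":0,"az":0,"jaw":0}]}}

```text
time: 45.1
tool_pos: [0.6589, -0.0534, 0.2567]
ee_rot: [0.516, 0.484, -0.484, -0.515]
wrist_force: [0.3, -0.3, 0.8]
grip_width: -0.0
```

```bash
python3 - <<'E'
from h import *
axes();goto(659,-53.2,170,86.4)
crop("side","s24",260,110,345,225,6);crop("top","t24",265,150,340,260,6)
E
```

```text
[[ 0.063  0.001 -0.998]
 [ 0.998 -0.     0.063]
 [-0.    -1.    -0.001]]
t 45.10 pos [658.9 -53.4 256.7] w -0.0 F [ 0.3 -0.3  0.8] q6 -1.64
d [ 0.01  3.47 -0.  ] a [ 0.01 -0.   -0.  ] dist 87
```

View pics/s24.png

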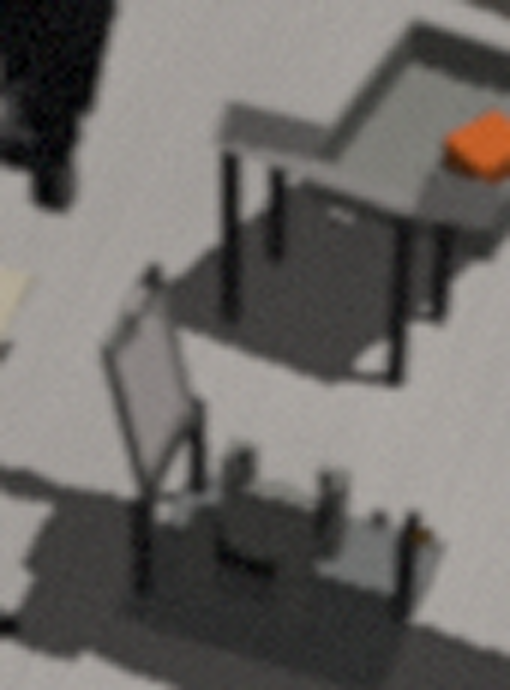

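View pics/t24.png

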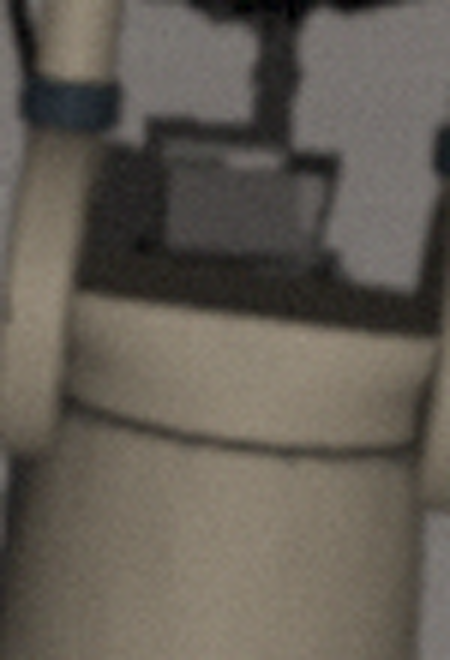

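Emit:
{"api": "jog_arm", "payload": {"moves": [{"dx":2,"dy":0,"dz":0,"ax":0,"ay":0,"az":0,"jaw":0},{"dx":4,"dy":0,"dz":0,"ax":0,"ay":0,"az":0,"jaw":0},{"dx":6,"dy":0,"dz":0,"ax":0,"ay":0,"az":0,"jaw":0},{"dx":8,"dy":0,"dz":0,"ax":0,"ay":0,"az":0,"jaw":0},{"dx":8,"dy":0,"dz":0,"ax":0,"ay":0,"az":0,"jaw":0}]}}

```text
time: 45.7
tool_pos: [0.671, 0.153, 0.2553]
ee_rot: [-0.513, -0.486, 0.486, 0.515]
wrist_force: [0.3, 0.1, 0.0]
grip_width: 0.0
```

```bash
python3 - <<'E'
from h import *
goto(659,-53.2,257,86.4)
crop("side","s25",270,150,340,225,8);crop("top","t25",265,150,340,260,6)
E
```

```text
t 45.70 pos [671.  153.  255.3] w 0.0 F [0.3 0.1 0. ] q6 -1.34
d [-8.26 -0.09  0.02] a [-0.01  0.07  0.02] dist 207
```

View pics/s25.png

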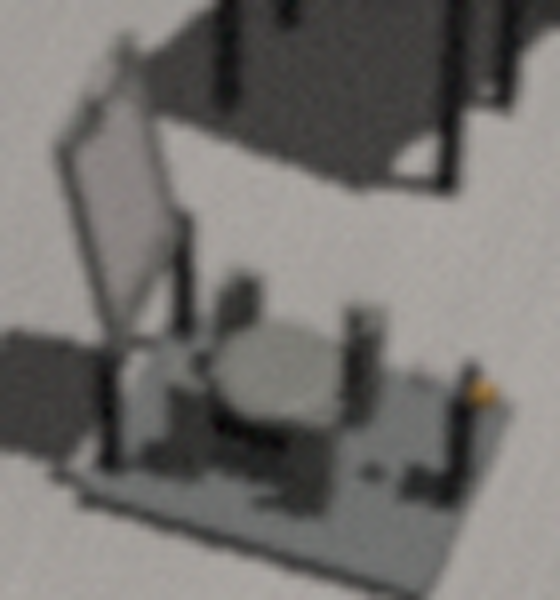

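View pics/t25.png

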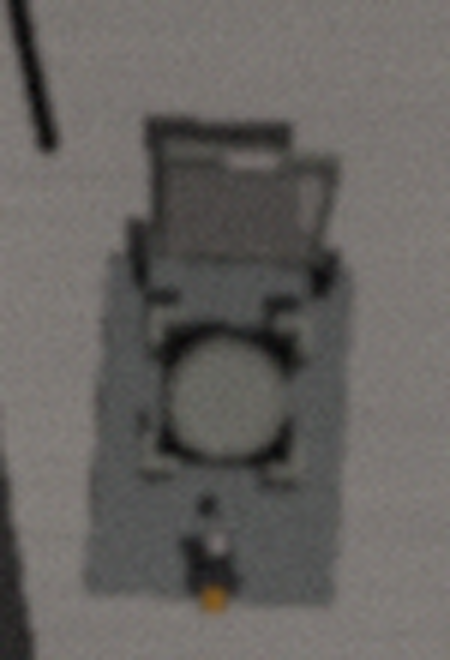

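Emit:
{"api": "jog_arm", "payload": {"moves": [{"dx":-2,"dy":0,"dz":0,"ax":0,"ay":0,"az":0,"jaw":0},{"dx":-4,"dy":0,"dz":0,"ax":0,"ay":0,"az":0,"jaw":0},{"dx":-6,"dy":0,"dz":0,"ax":0,"ay":0,"az":0,"jaw":0},{"dx":-8,"dy":0,"dz":0,"ax":0,"ay":0,"az":0,"jaw":0},{"dx":-8.1,"dy":0,"dz":0,"ax":0,"ay":0,"az":0,"jaw":0}]}}

```text
time: 46.3
tool_pos: [0.6578, -0.0644, 0.2564]
ee_rot: [0.519, 0.481, -0.482, -0.517]
wrist_force: [0.3, -0.0, -0.0]
grip_width: -0.0002
```

```bash
python3 - <<'E'
from h import *
goto(659,-53.2,172,86.4)
E
```

```text
t 46.30 pos [657.8 -64.4 256.4] w -0.2 F [ 0.3 -0.  -0. ] q6 -1.65
d [ 0.46  3.37 -0.01] a [-0.   -0.1  -0.03] dist 85
```

Emit:
{"api": "jog_arm", "payload": {"moves": [{"dx":0.2,"dy":1.5,"dz":0,"ax":0,"ay":0,"az":0,"jaw":0},{"dx":0.2,"dy":3,"dz":0,"ax":0,"ay":0,"az":0,"jaw":0},{"dx":0.2,"dy":3.37,"dz":0,"ax":0,"ay":0,"az":0,"jaw":0},{"dx":0.2,"dy":3.37,"dz":0,"ax":0,"ay":0,"az":0,"jaw":0},{"dx":0.2,"dy":3.37,"dz":0,"ax":0,"ay":0,"az":0,"jaw":0}]}}

```text
time: 46.8
tool_pos: [0.6598, -0.0513, 0.1742]
ee_rot: [0.516, 0.484, -0.483, -0.515]
wrist_force: [0.3, 0.5, 0.5]
grip_width: 0.0001
```

```bash
python3 - <<'E'
from h import *
axes();goto(624,-51,172,86.4);goto(600.6,-49.6,176,86.4)
crop("side","s26",260,110,345,225,6)
E
```

```text
[[ 0.063  0.002 -0.998]
 [ 0.998 -0.     0.063]
 [-0.    -1.    -0.002]]
t 46.80 pos [659.8 -51.3 174.2] w 0.1 F [0.3 0.5 0.5] q6 -1.64
d [-0.08  0.09  1.43] a [ 0.02 -0.01 -0.  ] dist 36
t 46.80 pos [659.8 -51.3 174.2] w 0.1 F [0.3 0.5 0.5] q6 -1.64
d [-0.08 -0.08  2.37] a [ 0.02 -0.01 -0.  ] dist 59
```

View pics/s26.png

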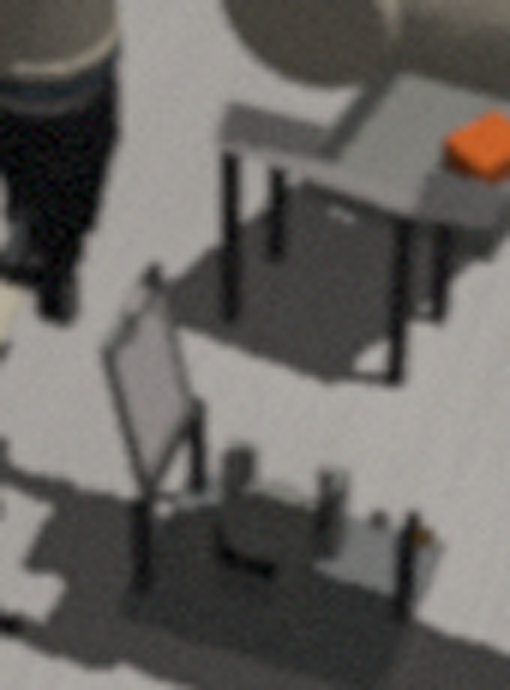

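Emit:
{"api": "jog_arm", "payload": {"moves": [{"dx":-0.05,"dy":0,"dz":1,"ax":0,"ay":0,"az":0,"jaw":0},{"dx":-0.05,"dy":0,"dz":1.7,"ax":0,"ay":0,"az":0,"jaw":0},{"dx":-0.05,"dy":0,"dz":2.3,"ax":0,"ay":0,"az":0,"jaw":0},{"dx":-0.05,"dy":0,"dz":3,"ax":0,"ay":0,"az":0,"jaw":0},{"dx":-0.05,"dy":0.1,"dz":3.6,"ax":0,"ay":0,"az":0,"jaw":0}]}}

```text
time: 47.35
tool_pos: [0.5701, -0.0465, 0.173]
ee_rot: [0.517, 0.485, -0.483, -0.514]
wrist_force: [1.0, -0.8, -0.5]
grip_width: 0.0
```

```bash
python3 - <<'E'
from h import *
goto(546.2,-46.2,160,86.4)
crop("side","s27",260,110,345,225,6)
E
```

```text
t 47.35 pos [570.1 -46.5 173. ] w 0.0 F [ 1.  -0.8 -0.5] q6 -1.65
d [-0.05  0.52  0.96] a [ 0.06  0.   -0.  ] dist 27
```

View pics/s27.png

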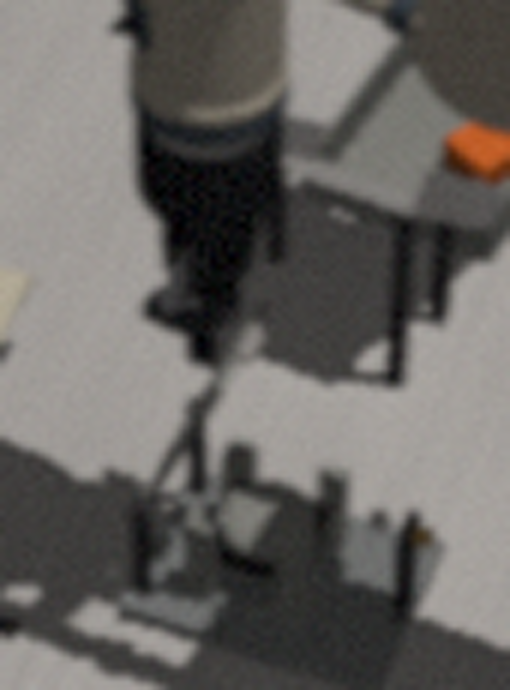

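Emit:
{"api": "jog_arm", "payload": {"moves": [{"dx":0,"dy":0.25,"dz":0.5,"ax":0,"ay":0,"az":0,"jaw":0},{"dx":0,"dy":0.5,"dz":0.96,"ax":0,"ay":0,"az":0,"jaw":0},{"dx":0,"dy":1,"dz":1.5,"ax":0,"ay":0,"az":0,"jaw":0},{"dx":0,"dy":1.65,"dz":2,"ax":0,"ay":0,"az":0,"jaw":0},{"dx":0,"dy":2.2,"dz":2.3,"ax":0,"ay":0,"az":0,"jaw":0}]}}

```text
time: 47.9
tool_pos: [0.513, -0.043, 0.1167]
ee_rot: [0.517, 0.485, -0.483, -0.514]
wrist_force: [1.4, 0.3, 0.6]
grip_width: 0.0002
```

```bash
python3 - <<'E'
from h import *
goto(494.3,-42.9,100,86.4)
crop("side","s28",260,110,345,225,6)
E
```

```text
t 47.90 pos [513.  -43.  116.7] w 0.2 F [1.4 0.3 0.6] q6 -1.66
d [-0.04  0.66  0.75] a [ 0.04  0.   -0.  ] dist 25
```

View pics/s28.png

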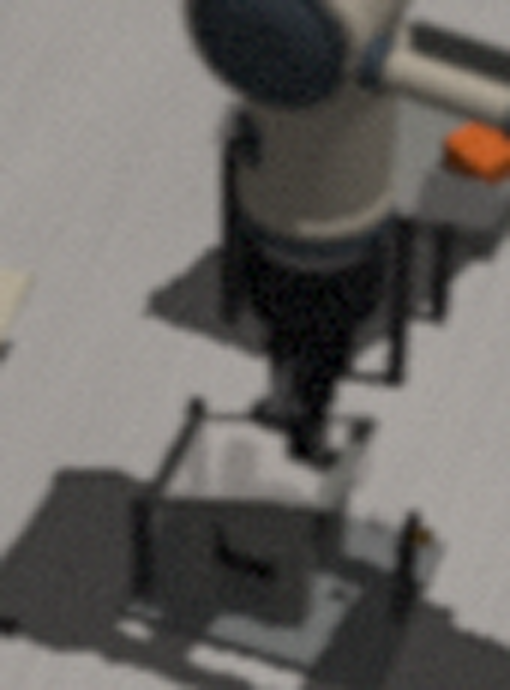

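Emit:
{"api": "jog_arm", "payload": {"moves": [{"dx":0,"dy":-0.2,"dz":0.3,"ax":0,"ay":0,"az":0,"jaw":0},{"dx":0,"dy":-0.1,"dz":0.6,"ax":0,"ay":0,"az":0,"jaw":0},{"dx":0,"dy":0.1,"dz":0.75,"ax":0,"ay":0,"az":0,"jaw":0},{"dx":0,"dy":0.4,"dz":0.8,"ax":0,"ay":0,"az":0,"jaw":0},{"dx":0,"dy":0.7,"dz":0.8,"ax":0,"ay":0,"az":0,"jaw":0}]}}

```text
time: 48.45
tool_pos: [0.492, -0.0416, 0.0966]
ee_rot: [0.516, 0.484, -0.484, -0.515]
wrist_force: [-0.9, 0.4, 0.2]
grip_width: 0.0001
```

```bash
python3 - <<'E'
from h import *
goto(494.3,-42.9,90,86.4)
crop("side","s29",260,110,345,225,6)
E
```

```text
t 48.45 pos [492.  -41.6  96.6] w 0.1 F [-0.9  0.4  0.2] q6 -1.66
d [-0.04  0.26 -0.1 ] a [ 0. -0. -0.] dist 7
```

View pics/s29.png

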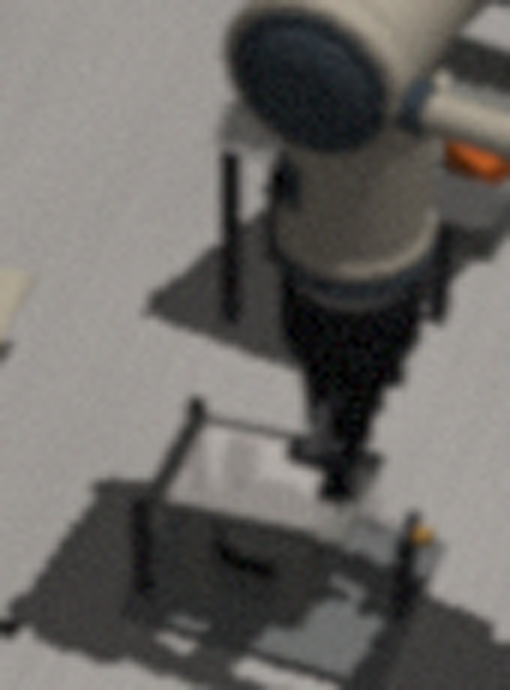

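Now press down in small steps.

Emit:
{"api": "jog_arm", "payload": {"moves": [{"dx":0,"dy":0.1,"dz":-0.05,"ax":0,"ay":0,"az":0,"jaw":0},{"dx":0,"dy":0.2,"dz":-0.05,"ax":0,"ay":0,"az":0,"jaw":0},{"dx":0,"dy":0.28,"dz":-0.05,"ax":0,"ay":0,"az":0,"jaw":0},{"dx":0,"dy":0.28,"dz":-0.05,"ax":0,"ay":0,"az":0,"jaw":0},{"dx":0,"dy":0.28,"dz":-0.05,"ax":0,"ay":0,"az":0,"jaw":0}]}}

```text
time: 49.0
tool_pos: [0.4931, -0.0417, 0.0904]
ee_rot: [-0.515, -0.484, 0.484, 0.516]
wrist_force: [-2.7, -0.0, 5.5]
grip_width: -0.0002
```

Emit:
{"api": "jog_arm", "payload": {"moves": [{"dx":0,"dy":0.04,"dz":0,"ax":0,"ay":0,"az":0,"jaw":0},{"dx":0,"dy":0.08,"dz":0,"ax":0,"ay":0,"az":0,"jaw":0},{"dx":0,"dy":0.08,"dz":0,"ax":0,"ay":0,"az":0,"jaw":0},{"dx":0,"dy":0.08,"dz":0,"ax":0,"ay":0,"az":0,"jaw":0},{"dx":0,"dy":0.08,"dz":0,"ax":0,"ay":0,"az":0,"jaw":0}]}}

```text
time: 49.5
tool_pos: [0.4933, -0.0417, 0.0877]
ee_rot: [-0.515, -0.484, 0.484, 0.516]
wrist_force: [-0.8, 0.4, 2.3]
grip_width: -0.0003
```

Emit:
{"api": "jog_arm", "payload": {"moves": [{"dx":0,"dy":0.04,"dz":0,"ax":0,"ay":0,"az":0,"jaw":0},{"dx":0,"dy":0.08,"dz":0,"ax":0,"ay":0,"az":0,"jaw":0},{"dx":0,"dy":0.08,"dz":0,"ax":0,"ay":0,"az":0,"jaw":0},{"dx":0,"dy":0.08,"dz":0,"ax":0,"ay":0,"az":0,"jaw":0},{"dx":0,"dy":0.08,"dz":0,"ax":0,"ay":0,"az":0,"jaw":0}]}}

```text
time: 50.0
tool_pos: [0.4934, -0.0417, 0.0857]
ee_rot: [-0.515, -0.484, 0.484, 0.516]
wrist_force: [0.3, -0.2, 1.0]
grip_width: -0.0001
```

Emit:
{"api": "jog_arm", "payload": {"moves": [{"dx":0,"dy":0.04,"dz":0,"ax":0,"ay":0,"az":0,"jaw":0},{"dx":0,"dy":0.06,"dz":0,"ax":0,"ay":0,"az":0,"jaw":0},{"dx":0,"dy":0.06,"dz":0,"ax":0,"ay":0,"az":0,"jaw":0},{"dx":0,"dy":0.06,"dz":0,"ax":0,"ay":0,"az":0,"jaw":0},{"dx":0,"dy":0.06,"dz":0,"ax":0,"ay":0,"az":0,"jaw":0}]}}

```text
time: 50.5
tool_pos: [0.4933, -0.0417, 0.0845]
ee_rot: [-0.515, -0.484, 0.484, 0.516]
wrist_force: [0.1, 1.0, -0.3]
grip_width: -0.0001
```

Emit:
{"api": "jog_arm", "payload": {"moves": [{"dx":0,"dy":0.04,"dz":0,"ax":0,"ay":0,"az":0,"jaw":0},{"dx":0,"dy":0.08,"dz":0,"ax":0,"ay":0,"az":0,"jaw":0},{"dx":0,"dy":0.08,"dz":0,"ax":0,"ay":0,"az":0,"jaw":0},{"dx":0,"dy":0.08,"dz":0,"ax":0,"ay":0,"az":0,"jaw":0},{"dx":0,"dy":0.08,"dz":0,"ax":0,"ay":0,"az":0,"jaw":0}]}}

```text
time: 51.0
tool_pos: [0.4934, -0.0417, 0.083]
ee_rot: [0.516, 0.484, -0.484, -0.515]
wrist_force: [-0.9, 0.1, 5.6]
grip_width: -0.0
```

```bash
python3 - <<'E'
from h import *
goto(494.3,-42.9,90,86.4)
crop("side","s30",260,110,345,225,6)
E
```

```text
t 51.00 pos [493.4 -41.7  83. ] w -0.0 F [-0.9  0.1  5.6] q6 -1.66
d [-0.05 -0.28 -0.04] a [ 0. -0. -0.] dist 7
```

View pics/s30.png

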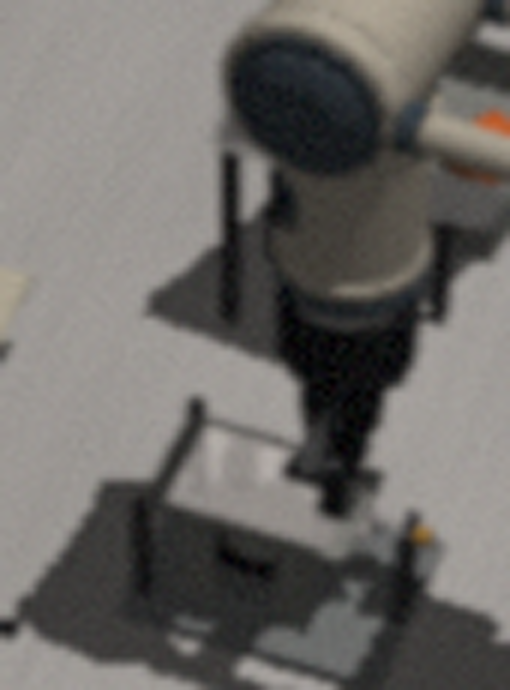

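Emit:
{"api": "jog_arm", "payload": {"moves": [{"dx":0,"dy":0.04,"dz":0,"ax":0,"ay":0,"az":0,"jaw":0},{"dx":0,"dy":0.06,"dz":0,"ax":0,"ay":0,"az":0,"jaw":0},{"dx":0,"dy":0.06,"dz":0,"ax":0,"ay":0,"az":0,"jaw":0},{"dx":0,"dy":0.06,"dz":0,"ax":0,"ay":0,"az":0,"jaw":0},{"dx":0,"dy":0.06,"dz":0,"ax":0,"ay":0,"az":0,"jaw":0}]}}

```text
time: 51.55
tool_pos: [0.4934, -0.0417, 0.0821]
ee_rot: [0.516, 0.484, -0.484, -0.515]
wrist_force: [-5.2, 0.1, 8.6]
grip_width: -0.0003
```

Emit:
{"api": "jog_arm", "payload": {"moves": [{"dx":0,"dy":0.04,"dz":0,"ax":0,"ay":0,"az":0,"jaw":0},{"dx":0,"dy":0.06,"dz":0,"ax":0,"ay":0,"az":0,"jaw":0},{"dx":0,"dy":0.06,"dz":0,"ax":0,"ay":0,"az":0,"jaw":0},{"dx":0,"dy":0.06,"dz":0,"ax":0,"ay":0,"az":0,"jaw":0},{"dx":0,"dy":0.06,"dz":0,"ax":0,"ay":0,"az":0,"jaw":0}]}}

```text
time: 52.05
tool_pos: [0.4935, -0.0417, 0.0812]
ee_rot: [0.516, 0.484, -0.484, -0.515]
wrist_force: [-6.1, 1.3, 11.0]
grip_width: 0.0001
```

Emit:
{"api": "jog_arm", "payload": {"moves": [{"dx":0,"dy":-1,"dz":0,"ax":0,"ay":0,"az":0,"jaw":0},{"dx":0,"dy":-2,"dz":0,"ax":0,"ay":0,"az":0,"jaw":0},{"dx":0,"dy":-4,"dz":0,"ax":0,"ay":0,"az":0,"jaw":0},{"dx":0,"dy":-6,"dz":0,"ax":0,"ay":0,"az":0,"jaw":0},{"dx":0,"dy":-6,"dz":0,"ax":0,"ay":0,"az":0,"jaw":0}]}}

```text
time: 52.55
tool_pos: [0.4957, -0.042, 0.2376]
ee_rot: [0.519, 0.487, -0.481, -0.512]
wrist_force: [0.6, 0.1, 0.2]
grip_width: -0.0003
```

```bash
python3 - <<'E'
from h import *
goto(494.3,-42.9,90,86.4)
crop("side","s31",260,110,345,225,6)
E
```

```text
t 52.55 pos [495.7 -42.  237.6] w -0.3 F [0.6 0.1 0.2] q6 -1.66
d [-0.03  5.9   0.13] a [ 0.12 -0.   -0.01] dist 148
```

View pics/s31.png

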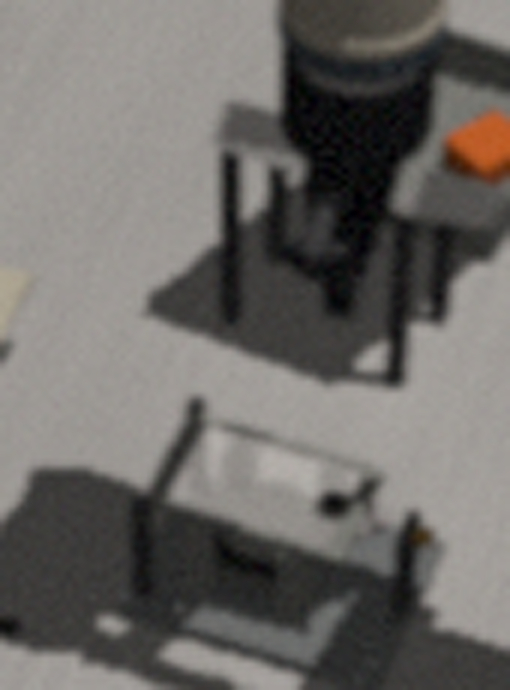

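```bash
python3 - <<'E'
from h import *
a=np.radians(-3.6)
def F(x,y,z): return [(534.2+x*np.cos(a)-y*np.sin(a))/1e3,(-45.4+x*np.sin(a)+y*np.cos(a))/1e3,z/1e3]
for th in(0,.1,.2):
    print(th,[((proj("side",F(60-r*np.cos(th),y,82+r*np.sin(th)+dz))[0]-[260,110]+.5)*6).round(0).tolist() for r,y,dz in((118,35,0),(118,-35,0),(0,35,0),(100,0,4))])
E
```

```text
0 [[347.0, 562.0], [389.0, 474.0], [150.0, 503.0], [339.0, 504.0]]
0.1 [[347.0, 548.0], [389.0, 460.0], [150.0, 503.0], [338.0, 492.0]]
0.2 [[345.0, 533.0], [387.0, 445.0], [150.0, 503.0], [336.0, 479.0]]
```

Emit:
{"api": "jog_arm", "payload": {"moves": [{"dx":2,"dy":0,"dz":0,"ax":0,"ay":0,"az":0,"jaw":0},{"dx":4,"dy":0,"dz":0,"ax":0,"ay":0,"az":0,"jaw":0},{"dx":6,"dy":0,"dz":0,"ax":0,"ay":0,"az":0,"jaw":0},{"dx":8,"dy":0,"dz":0,"ax":0,"ay":0,"az":0,"jaw":0},{"dx":9,"dy":0,"dz":0,"ax":0,"ay":0,"az":0,"jaw":0}]}}

```text
time: 53.1
tool_pos: [0.5066, 0.1864, 0.227]
ee_rot: [-0.514, -0.484, 0.485, 0.516]
wrist_force: [0.3, 0.4, 0.5]
grip_width: -0.0001
```

```bash
python3 - <<'E'
from h import *
s=crop("side","s32",270,150,340,225,8);crop("top","t32",265,150,340,260,6)
cv2.imwrite("pics/s32full.png",s[:,:,::-1]);t=capture("top");cv2.imwrite("pics/t32full.png",t[:,:,::-1])
E
```

```text
(no output)
```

View pics/s32.png

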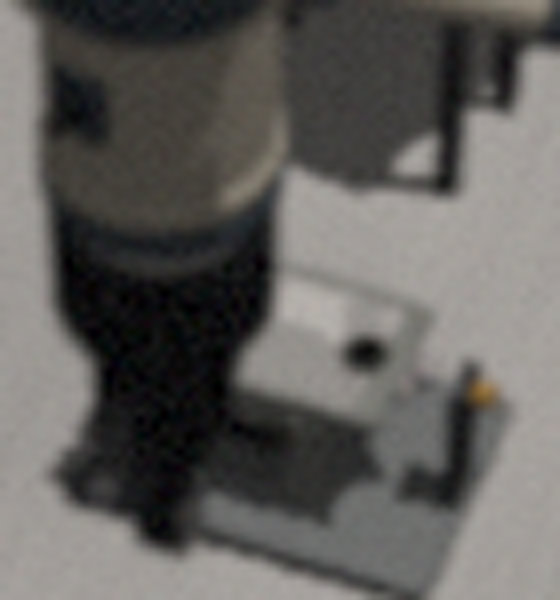

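View pics/t32.png

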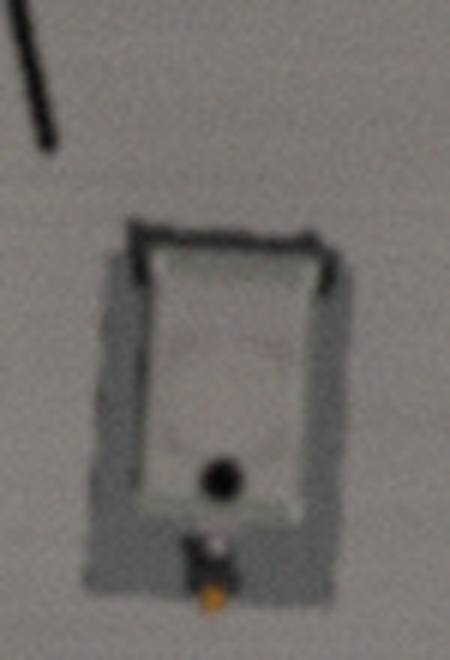

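View pics/t32full.png

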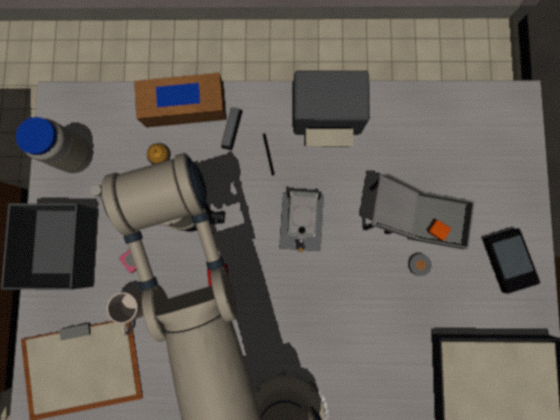

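Emit:
{"api": "jog_arm", "payload": {"moves": [{"dx":0,"dy":0,"dz":0,"ax":0,"ay":0,"az":0,"jaw":0},{"dx":0,"dy":0,"dz":0,"ax":0,"ay":0,"az":0,"jaw":0},{"dx":0,"dy":0,"dz":0,"ax":0,"ay":0,"az":0,"jaw":0},{"dx":0,"dy":0,"dz":0,"ax":0,"ay":0,"az":0,"jaw":0},{"dx":0,"dy":0,"dz":0,"ax":0,"ay":0,"az":0,"jaw":0}]}}

```text
time: 53.75
tool_pos: [0.5076, 0.1823, 0.2296]
ee_rot: [0.516, 0.484, -0.484, -0.516]
wrist_force: [-0.5, 0.3, 0.5]
grip_width: 0.0003
```

```bash
python3 - <<'E'
from h import *
s=crop("side","s33",200,80,360,200,4)
print(get_obs()["tool_pos"],get_obs()["time"]);print(finish_job())
E
```

```text
[0.50757177 0.18245625 0.22961353] 53.8
the job is handed in; nothing more can be done
None
```

I did the whole job and handed it in at about 54 s of the 208 s allowed; `finish_job` gives no verdict.

**What I did:** The ear tip case went down the chute into the lower tray. I then stacked the chestpiece body, the two spacer plates I found on the counter, and the bell cover in the pocket. Last, I pushed the hinged cover over and pressed it until the catch took it.

**Last checks:**
- **Stack:** pictures taken before closing showed each part square in the pocket, with the bell cover centred and flat on top.
- **Cover:** it stayed down after I let go, and its pad and near front corner match the shut position to about 0.03 rad. The far front corner sits about 1 pixel off. The force rose to about 5.5 N, fell to zero, then rose to 11 N as I pressed on. I read that as the catch giving way and the cover then reaching its stop.
- **Case:** it shows in the tray in the last top view.
- **Bystanders:** I saw none of the other things move. In the last top view the arm hides part of the left side, so I could not check the stamp and the gel bottle there.

**Disagreement:** the side camera put the counter parts 3 to 6 mm away from where the top camera did. I used the top camera; probing the pocket with the held case and body agreed with it to under 1 mm.

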